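# Make the flask shaker ready to run

### The arm

A 6-joint arm with a two-finger parallel gripper is mounted at the origin on a cart in front of the work surface, level with it; the furniture and walls round the work are solid. World frame = base frame: x ahead of the robot, y to its left, z up, the work surface at z = 0. Lengths are in mm, angles in rad, forces in N, time in s.
With the tool pointing down it reaches from about 275 to 750 mm from the base axis. Payload 10.2 kg.
Tool frame: the origin (TCP) lies between the finger pads; the fingertips stand 17 mm ahead of it and the grasp point (between the pads) lies 2 mm behind it; y points along the fingers, x is the direction in which the jaws open and shut, and the axes are right-handed (so a half turn about y gives the same grasp; the last joint's range is limited). The gripper opens to 85 mm and grips with 20 to 120 N. Pads are 22 mm wide; open, the fingers measure 114 mm over their backs; the gripper's body (76 mm by 85 mm) begins 54 mm behind the grasp point. The pads swing forward as they close: fully open they stand 13 mm farther back than shut.
Start: joints at [0.928, 0.313, 1.498, -0, 1.331, -0.223], TCP at [213.991, 479.415, 248.294] pointing down, gripper open.
Joint ranges: [-2.94, 2.94], [-0.97, 2.17], [0.19, 2.56], [-1.23, 4.37], [0.02, 3.11], [-2.88, 2.88]. Speed limits (rad/s): [2.39, 2.39, 3.01, 3.14, 3.14, 3.14].

### API

Orientations are given as a unit quaternion [w, x, y, z].
In Python, from rig import ctrl gives the robot as it stands.
- The arm moves only by the tool jog_arm, never from a script. Its argument "targets" is a list of rows, each an object with "offset": the shift along the tool's x, y, z in m, a list of three; "yaw": the turn about the tool's y in rad. In form: [{"offset": [dx, dy, dz], "yaw": yaw}, ...]. A call has 1 to 12 rows; each row is the pose to reach, as a shift and turn from the pose measured when the call began, along the tool's axes at that moment; what a row does not reach only later rows make up. A row lasts 1/12 s, in which the tool goes at most 41.7 mm and 7.16 degrees, less where a joint would pass 70% of its speed; a pose out of reach is approached as far as the arm can. A call with a gripper value outside its range is refused whole. "fingers" is the finger opening in m, from 0 to 0.0854, set as the call begins (left out, the last holds). The fingers move at their own pace and stop on an object; "grip_force" is the grip in N (left out, the last holds). Time passes only in rows, so rows that repeat a pose let the fingers close. It gives the time, the measured TCP pose, the force and the opening at its end, in the units of the state.
- ctrl.sense(): the state, without advancing time (a new reading comes with each control period).
- ctrl.capture(name): name is "side" or "top" or "wrist"; returns a dict with "img" (400x640x3 uint8, red, green, blue), "intrinsics" (3x3 intrinsics, pixels), "k1" (the pictures are not rectified: a ray, as slopes to the right and down, at radius r is drawn at 1 + k1 r^2 times it, then the intrinsics apply), "T" (4x4, takes a point from camera to world coordinates); the wrist camera has in their place "mount" (4x4, takes a point from camera to tool coordinates, whose origin is the TCP and whose axes are the tool frame's). Camera axes: x right, y up, looking along -z (the intrinsics and any distortion apply to the point x, -y, -z); pixel columns grow to the right and rows downward; lengths in mm; the calibration is good to about 2 mm. A picture is of the moment at which its call begins: read the wrist's pose just before it. There is no depth.
- ctrl.finish_job(): hands the job in, once; it reports no verdict.
Trained networks look in the newest picture that a camera, given by its name, has taken for a name from the list of things; names that differ only in an ending like _2 or _b are one class to them, and where a whole thing is asked for, a point or a joint stands for the part that bears it (a point fixed in the world has none). Each returns a list of dicts, best first, with "score" (0 to 1); they miss things now and then, are a little off and sometimes report something else, mostly with a low value. They report only what shows in the picture. A call takes as long as a camera call.
- ctrl.boxes_of(camera, target): "box" ([left, top, right, bottom] in pixels, round what is visible of it).
- ctrl.regions_of(camera, target): "region" (400x640 bool, what is visible of it) and "box" ([left, top, right, bottom] in pixels, round what is visible of it).
The state is a dict: "time_s": time; "joints": joint angles; "dq": joint speeds; "tau": joint torques, N m; "eef_pos": TCP position; "ee_rot": TCP orientation; "force": force on the tool from outside, world axes, zero at the start; "wrist_torque": the same for the moment, N m; "grip_width": opening from 0.0 (shut) to 1.0 (fully open).
Only numpy, scipy, OpenCV 4.12 (cv2) and the standard library are available. Lean on these libraries where they do the work, as an engineer would, in place of code of your own. Each camera call takes 0.05 s, during which the arm holds its last target.

### The job

Make the flask shaker ready to run: stand every amber flask from the cork rings upright in a cup of its own on the platform, then set the blue retaining plate over the necks and press its corners down until all four orange spring clips have snapped over it. Leave the red transport lock in while you load, so that the platform stays still; once the plate is clipped home, turn the lock anticlockwise to its stop, lift it out and put it in the open parts box. Handle the glass gently, never let a flask fall on the bench, and do not knock over the two reagent bottles.

Things in the scene. Friction and masses are not known exactly. Their poses are not given: they have to be found in the camera images.
- flask_1_ball (a point): stoppered amber round-bottomed flask, 60 g: ball 42 mm across, neck 17 mm across, white stopper 21 mm across on top, 61 mm above the ball's centre. The point is the ball's centre, z runs up the neck; the bare neck lies 24 to 50 mm along it. It starts leaning 0.38 rad in a fixed cork ring (66 mm across, 22 mm high) with the ball's centre 34 mm up, and keeps whatever lean it is left at
- flask_2_ball (a point): stoppered amber round-bottomed flask, 60 g: ball 42 mm across, neck 17 mm across, white stopper 21 mm across on top, 61 mm above the ball's centre. The point is the ball's centre, z runs up the neck; the bare neck lies 24 to 50 mm along it. It starts leaning 0.38 rad in a fixed cork ring (66 mm across, 22 mm high) with the ball's centre 34 mm up, and keeps whatever lean it is left at
- flask_3_ball (a point): stoppered amber round-bottomed flask, 60 g: ball 42 mm across, neck 17 mm across, white stopper 21 mm across on top, 61 mm above the ball's centre. The point is the ball's centre, z runs up the neck; the bare neck lies 24 to 50 mm along it. It starts leaning 0.38 rad in a fixed cork ring (66 mm across, 22 mm high) with the ball's centre 34 mm up, and keeps whatever lean it is left at
- cup_1 (a point): resting place of a flask's ball centre in one of the four cups on the shaker's platform (grey rings, 52 mm outside, 36 mm inside, 14 mm high, on a 70 mm square); 89 mm above the bench. Axes as the shaker's: x to its back, y to its left, z up
- clip_1 (a joint): orange spring clip of the shaker beside the cup of the same number; its lean in rad: 0 upright, pushed outward (up to about 0.08) while the plate's edge passes, then back to 0 with its nose 3 mm over the plate's edge
- cup_2 (a point): resting place of a flask's ball centre in one of the four cups on the shaker's platform (grey rings, 52 mm outside, 36 mm inside, 14 mm high, on a 70 mm square); 89 mm above the bench. Axes as the shaker's: x to its back, y to its left, z up
- clip_2 (a joint): orange spring clip of the shaker beside the cup of the same number; its lean in rad: 0 upright, pushed outward (up to about 0.08) while the plate's edge passes, then back to 0 with its nose 3 mm over the plate's edge
- cup_3 (a point): resting place of a flask's ball centre in one of the four cups on the shaker's platform (grey rings, 52 mm outside, 36 mm inside, 14 mm high, on a 70 mm square); 89 mm above the bench. Axes as the shaker's: x to its back, y to its left, z up
- clip_3 (a joint): orange spring clip of the shaker beside the cup of the same number; its lean in rad: 0 upright, pushed outward (up to about 0.08) while the plate's edge passes, then back to 0 with its nose 3 mm over the plate's edge
- cup_4 (a point): resting place of a flask's ball centre in one of the four cups on the shaker's platform (grey rings, 52 mm outside, 36 mm inside, 14 mm high, on a 70 mm square); 89 mm above the bench. Axes as the shaker's: x to its back, y to its left, z up
- clip_4 (a joint): orange spring clip of the shaker beside the cup of the same number; its lean in rad: 0 upright, pushed outward (up to about 0.08) while the plate's edge passes, then back to 0 with its nose 3 mm over the plate's edge
- plate_grip (a point): blue retaining plate, 160 x 144 x 4 mm, 180 g, lying right way up on the bench, with four 36 mm holes for the necks (35 mm from its middle in x and y) and a black bridge handle. The point is the middle of the handle's bar: 13 mm thick along x, 66 mm long along y, 22 mm high, 31 mm above the plate's top face; z up. It fits either way round, its x along the shaker's x
- plate_mid (a point): middle of the plate's top face, axes as plate_grip. A white spot near each corner (66 mm and 58 mm from the middle in x and y), above a pillar once on the shaker, is the place to press: 5 to 20 N straight down snaps that corner under its clip. Laid on, the plate first rests on the slanting clip tops, about 13 mm too high; within 3 mm of true, slants and guides centre it
- plate_home (a point): where plate_mid comes when the plate is fully home: 106.5 mm above the bench, axes as the shaker's; the corners then rest on four pillars. The clips stand at the two x edges, 58 mm either side of the middle in y, their tops 17 mm above the plate's top face; two guides, 20 mm above it, hold the y edges with 2 mm to spare each side
- lock_grip (a point): red transport lock, 74 mm high, 50 g: wing 40 mm long (its x), 12 mm thick (y), 28 mm high on a 13 mm pin with two lugs; the point is the wing's middle, 60 mm above the foot. It cannot be lifted until turned anticlockwise, seen from above, 1.2 to 1.5 rad to a fixed stop, where its wing lies along the shaker's x (within 0.2 rad it is free). It turns easily; 15 mm up it is clear
- lock_foot (a point): middle of the foot of the lock's steel pin, axes as lock_grip; the lugs stand out 16 mm either side of the pin along the wing, 1 to 7 mm above the foot. The pin is the heavy end. In the box the lock may stand, lean or lie, with its foot inside the box
- collar (a point): middle of the lock's bayonet collar on the tongue at the front of the platform, level with the lock's foot, 64 mm above the bench; the collar is 13.5 mm high. Axes as the shaker's
- box_mid (a point): open clear parts box, loose, 112 x 176 mm (its x and y), 34 mm high; its lid stands open, 145 mm high, at its +x side. 2 x 3 compartments with walls up to 31 mm: centres at -25 and +29 mm in x, -58, 0 and +58 mm in y, each about 50 mm wide. The point is its middle, 19 mm above the bench
- bottle_1: white reagent bottle with blue cap, 36 mm across, 78 mm high, to be left standing; point at its foot
- bottle_2: white reagent bottle with red cap, 36 mm across, 78 mm high, to be left standing; point at its foot

How it is judged (in metres and radians):
On the way, in this order (a step that is already met when the one before it is completed fails the run):
1. every flask stands upright in a cup of its own on the platform ((distance between flask_1_ball and cup_1 below 0.007 m or distance between flask_1_ball and cup_2 below 0.007 m or distance between flask_1_ball and cup_3 below 0.007 m or distance between flask_1_ball and cup_4 below 0.007 m) and angle between each of flask_1_ball, flask_2_ball, flask_3_ball's own z axis and vertical below 0.2 rad and (distance between flask_2_ball and cup_1 below 0.007 m or distance between flask_2_ball and cup_2 below 0.007 m or distance between flask_2_ball and cup_3 below 0.007 m or distance between flask_2_ball and cup_4 below 0.007 m) and (distance between flask_3_ball and cup_1 below 0.007 m or distance between flask_3_ball and cup_2 below 0.007 m or distance between flask_3_ball and cup_3 below 0.007 m or distance between flask_3_ball and cup_4 below 0.007 m)), for 0.2 s.
2. the retaining plate is home under all four clips (z of plate_mid in the frame of plate_home between -0.004 and 0.002 m and angle between the z axis of plate_mid and the z axis of plate_home, either way round below 0.02 rad and horizontal distance between plate_mid and plate_home below 0.005 m and value of joint each of clip_1, clip_2, clip_3, clip_4 below 0.025 rad), for 0.2 s.
3. the transport lock has been turned and lifted out of its collar (distance between lock_grip and collar above 0.085 m), for 0.1 s.
At the end, for the whole second after the job is handed in: Each flask present in a cup (ball within 7 mm of its place), leaning under 0.2 rad; plate within 2 mm of home height, level within 0.02 rad, centred to 5 mm, all four clips sprung back over it; lock at rest with its foot inside the parts box; both reagent bottles standing (all of step 1 and all of step 2 and x of lock_foot in the frame of box_mid between -0.056 and 0.056 m and y of lock_foot in the frame of box_mid between -0.088 and 0.088 m and z of lock_foot in the frame of box_mid between -0.025 and 0.04 m and linear speed of each of lock, plate below 0.03 m/s and angle between each of bottle_1, bottle_2's own z axis and vertical below 0.3 rad); the robot touches nothing.
It fails at once if a flask is banged or pressed hard on the shaker (over 25 N) (contact force between any of flask_1, flask_2, flask_3 and shaker above 25 N).
It fails at once if a flask is dropped or laid on the bench (height (world z) of any of flask_1_ball, flask_2_ball, flask_3_ball below 0.026 m).
It fails at once if a bottle is knocked over (angle between any of bottle_1, bottle_2's own z axis and vertical above 0.8 rad).
Of flask_1, flask_2, flask_3 only 2 to 3 are there at a start; the rules pass over those that are not, and their reading is None.
At some moment in a run one of plate, parts_box may be knocked a few centimetres aside while the robot is not near it.
It also fails if it takes over 208 s, if anything falls off the work surface, if the arm or the gripper's body presses on something with over 40 N, if the wrist force passes 120 N, or if a joint passes its speed limit or range.

## Working session

There is one attempt and no reset: what is moved stays moved. The work goes in short steps, Python scripts to look and compute and a tool call to move; the robot and the scene stay as the last step left them, time stands still between calls to the robot, and variables do not carry over. Pictures are saved under pics/ and viewed, and the job is handed in when it is done.

Besides the shell and the picture viewer there is one more tool, called after "Request:" as name([rows], argument=value, ...), one row to a line, values as JSON. jog_arm: Moves the arm, as the interface text tells. Its arguments: {"type":"object","properties":{"targets":{"type":"array"},"fingers":{"type":"number"},"grip_force":{"type":"number"}},"required":["targets"]}

```bash
ls; mkdir -p pics
cat > h.py <<'E'
import numpy as np, cv2, pickle
from rig import ctrl
def cap(n,save=None):
    s=ctrl.sense(); c=ctrl.capture(n); c['s']=s
    if save: cv2.imwrite('pics/'+save+'.png',c['img'][:,:,::-1])
    return c
E
python3 - <<'E'
from h import *
s=ctrl.sense(); print(s)
for n in ['side','top','wrist']:
    c=cap(n,n+'0'); print(n,c['intrinsics'],c['k1'],c.get('T'),c.get('mount'))
E
```

```text
pics
{'time_s': 0.0, 'joints': array([ 9.27595811e-01,  3.13468248e-01,  1.49842072e+00, -9.71301242e-06,
        1.33097249e+00, -2.23395416e-01]), 'dq': array([ 0.00195915,  0.00041826,  0.0005605 , -0.00097013, -0.001488  ,
        0.00033793]), 'tau': array([-2.41716014e-03, -4.12272227e+01, -2.59735876e+01, -3.80715319e-04,
        4.29184962e-03,  7.31015717e-06]), 'eef_pos': array([213.85474315, 479.22560468, 247.73187359]), 'ee_rot': array([-0.59304951,  0.59336518,  0.38442401, -0.38526385]), 'force': array([-0.01172309,  0.59688879,  0.13819756]), 'wrist_torque': array([-0.02523658,  0.0050289 ,  0.02928437]), 'grip_width': 0.9945648374573692}
side [[489.58076178   0.         316.32840559]
 [  0.         489.58076178 199.55685819]
 [  0.           0.           1.        ]] -0.0029497016669151987 [[-9.97953105e-01  2.54812624e-02 -5.86541159e-02  4.46999150e+02]
 [-6.36819894e-02 -4.79854068e-01  8.75034101e-01  1.14128858e+03]
 [-5.84844255e-03  8.76978209e-01  4.80494554e-01  7.38719086e+02]
 [ 0.00000000e+00  0.00000000e+00  0.00000000e+00  1.00000000e+00]] None
top [[488.64735272   0.         316.75455843]
 [  0.         488.64735272 193.13215538]
 [  0.           0.           1.        ]] 0.017904030292961403 [[-2.78030800e-02  9.76752822e-01 -2.12558026e-01  2.57882420e+02]
 [-9.99596206e-01 -2.84146752e-02  1.77547198e-04 -4.70986826e+01]
 [-5.86634755e-03  2.12477132e-01  9.77148430e-01  1.42587970e+03]
 [ 0.00000000e+00  0.00000000e+00  0.00000000e+00  1.00000000e+00]] None
wrist [[296.86269007   0.         318.6455169 ]
 [  0.         296.86269007 194.34587876]
 [  0.           0.           1.        ]] 0.014300881427202407 None [[ 9.99999958e-01 -2.46842759e-04 -1.49858512e-04  4.81249697e-01]
 [-7.34291035e-05  2.84533981e-01 -9.58665952e-01 -1.24567716e+02]
 [ 2.79279588e-04  9.58665923e-01  2.84533951e-01  7.23684535e+01]
 [ 0.00000000e+00  0.00000000e+00  0.00000000e+00  1.00000000e+00]]
```

View pics/side0.png

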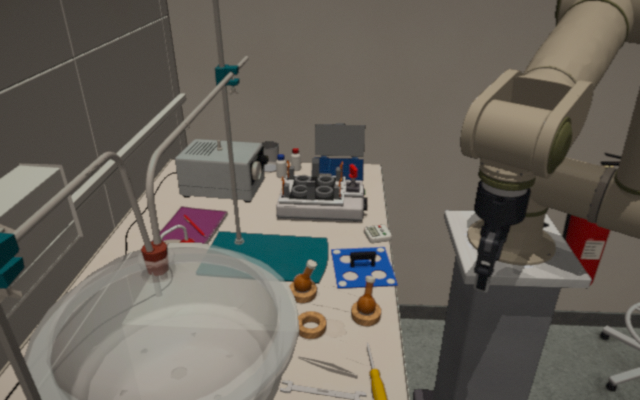

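View pics/top0.png

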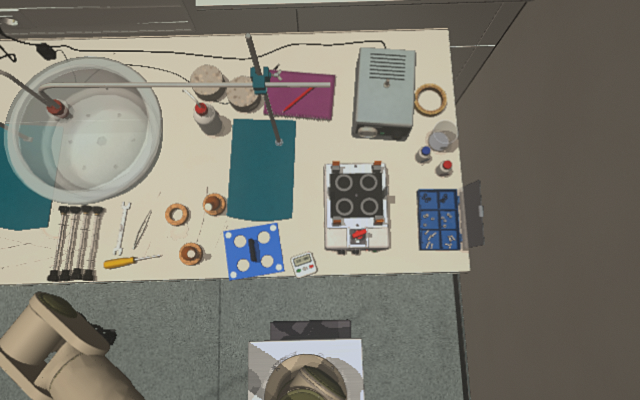

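View pics/wrist0.png

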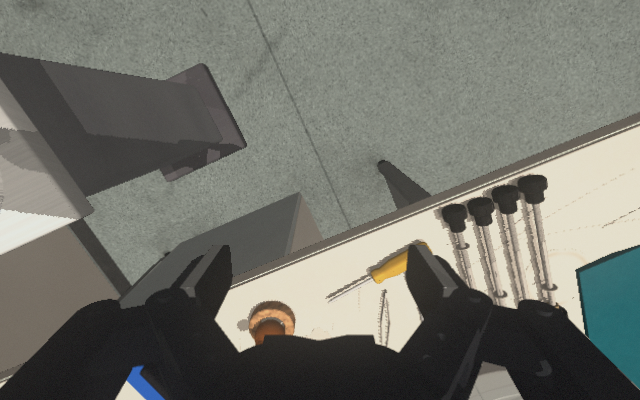

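```bash
cat > h.py <<'E'
import numpy as np, cv2, pickle
from scipy.spatial.transform import Rotation as R
from scipy.optimize import least_squares
from rig import ctrl
F=np.diag([1.,-1,-1,1])
def toolT(s):
    q=s['ee_rot']; T=np.eye(4); T[:3,:3]=R.from_quat([q[1],q[2],q[3],q[0]]).as_matrix(); T[:3,3]=s['eef_pos']; return T
def cap(n,save=None):
    s=ctrl.sense(); c=ctrl.capture(n); c['s']=s
    T=c['T'] if c.get('T') is not None else toolT(s)@c['mount']
    c['Tcv']=np.array(T)@F   # cv camera -> world
    c['d']=np.array([c['k1'],0,0,0.])
    if save: cv2.imwrite('pics/'+save+'.png',c['img'][:,:,::-1])
    return c
def proj(c,P):
    P=np.atleast_2d(np.array(P,float)); W=np.linalg.inv(c['Tcv'])
    r,_=cv2.Rodrigues(W[:3,:3]); return cv2.projectPoints(P,r,W[:3,3],c['intrinsics'],c['d'])[0][:,0]
def ray(c,px):
    u=cv2.undistortPoints(np.array(px,float).reshape(-1,1,2),c['intrinsics'],c['d'])[:,0]
    d=np.c_[u,np.ones(len(u))]@c['Tcv'][:3,:3].T
    return c['Tcv'][:3,3],d/np.linalg.norm(d,axis=1)[:,None]
def atz(c,px,z):
    o,d=ray(c,px); return o+d*((z-o[2])/d[:,2])[:,None]
def crop(c,name,x0,y0,x1,y1,k):
    im=c['img'][y0:y1,x0:x1,::-1]; cv2.imwrite('pics/'+name+'.png',cv2.resize(im,None,fx=k,fy=k,interpolation=cv2.INTER_CUBIC))
def cen(m):
    ys,xs=np.nonzero(m); return np.array([xs.mean(),ys.mean()])
def move(P,yaw=0):
    """offset for world TCP target"""
    s=ctrl.sense(); T=toolT(s); return T[:3,:3].T@(np.array(P)-T[:3,3])/1000
E
python3 - <<'E'
from h import *
print(toolT(ctrl.sense()).round(4))
for n in ['top','side']:
    c=cap(n)
    for t in ['flask_1_ball','cup_1','clip_1','plate_grip','lock_grip','box_mid','bottle_1','plate_home','collar']:
        try:
            for r in ctrl.regions_of(n,t)[:6]:
                m=r['region']; p=cen(m); print(n,t,round(r['score'],2),np.round(r['box']),p.round(1),m.sum(),atz(c,[p],0)[0].round(0))
        except Exception as e: print(n,t,e)
crop(c,'s1',250,140,410,340,4) 
c=cap('top'); crop(c,'t1',150,150,480,290,2)
crop(c,'t2',300,150,400,270,6)
E
```

```text
[[ 4.076000e-01 -6.000000e-04 -9.132000e-01  2.139089e+02]
 [ 9.132000e-01 -8.000000e-04  4.076000e-01  4.792639e+02]
 [-9.000000e-04 -1.000000e+00  2.000000e-04  2.478899e+02]
 [ 0.000000e+00  0.000000e+00  0.000000e+00  1.000000e+00]]
top flask_1_ball 0.55 [206. 196. 219. 214.] [211.7 203.9] 165 [544. 266.   0.]
top cup_1 0.88 [324. 159. 387. 256.] [355.1 206.7] 5581 [ 523. -160.    0.]
top plate_grip 0.67 [224. 220. 284. 280.] [252.6 251.5] 2311 [400. 144.   0.]
top box_mid 0.79 [419. 180. 482. 252.] [449.9 218. ] 4005 [ 482. -437.    0.]
top box_mid 0.46 [323. 161. 387. 256.] [355.1 206.7] 5537 [ 524. -160.    0.]
top box_mid 0.36 [435. 162. 453. 177.] [442.9 168.6] 168 [ 632. -429.    0.]
top bottle_1 0.73 [434. 162. 454. 177.] [443.3 168.5] 198 [ 633. -430.    0.]
top bottle_1 0.63 [416. 145. 432. 164.] [422.9 153.7] 189 [ 681. -373.    0.]
top plate_home 0.83 [325. 160. 387. 257.] [355.2 206.9] 5540 [ 523. -160.    0.]
top plate_home 0.25 [416. 145. 429. 164.] [422.3 154.7] 196 [ 678. -371.    0.]
top collar 0.75 [323. 160. 390. 254.] [355.1 206.8] 5530 [ 523. -160.    0.]
top
[... 312 characters left out ...]
]
side cup_1 0.29 [352. 162. 356. 182.] [353.1 173.5] 78 [ 422. -399.    0.]
side clip_1 0.45 [280. 178. 287. 185.] [282.8 182.2] 16 [ 657. -319.    0.]
side plate_grip 0.64 [331. 246. 397. 287.] [362.2 266.5] 1929 [400. 139.   0.]
side box_mid 0.81 [307. 120. 367. 183.] [339.7 148.6] 2423 [ 473. -619.    0.]
side box_mid 0.7 [356. 280. 375. 314.] [367.  297.4] 440 [391. 257.   0.]
side bottle_1 0.59 [293. 149. 301. 170.] [295.5 158.8] 193 [ 634. -514.    0.]
side bottle_1 0.48 [275. 156. 288. 179.] [281. 166.] 237 [ 680. -448.    0.]
side plate_home 0.98 [275. 158. 372. 221.] [320.8 196.7] 4064 [ 524. -224.    0.]
side collar 0.64 [274. 158. 369. 220.] [320.7 196.3] 3930 [ 525. -226.    0.]
```

View pics/t1.png

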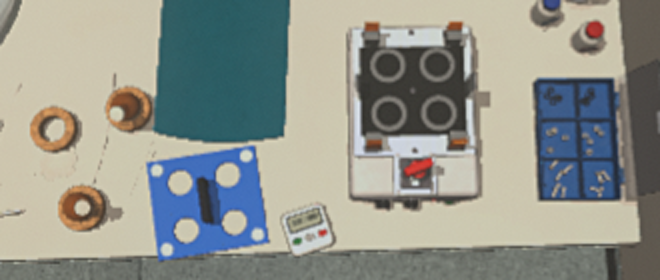

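View pics/t2.png

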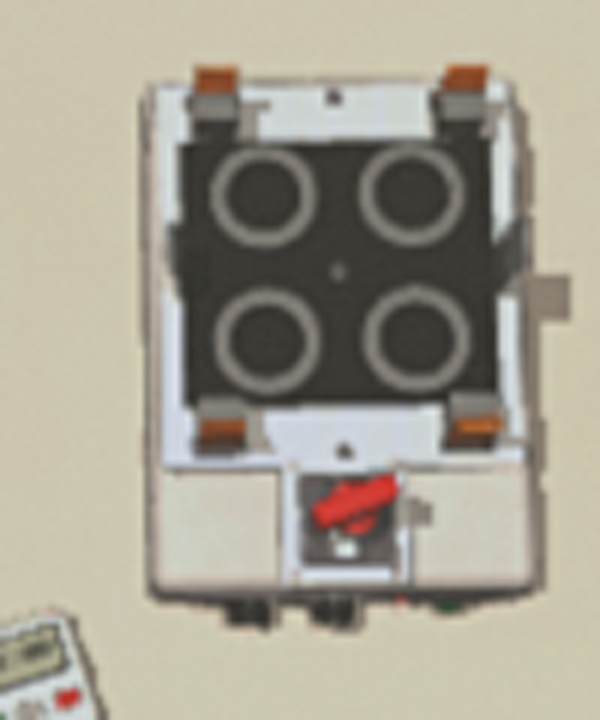

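View pics/s1.png

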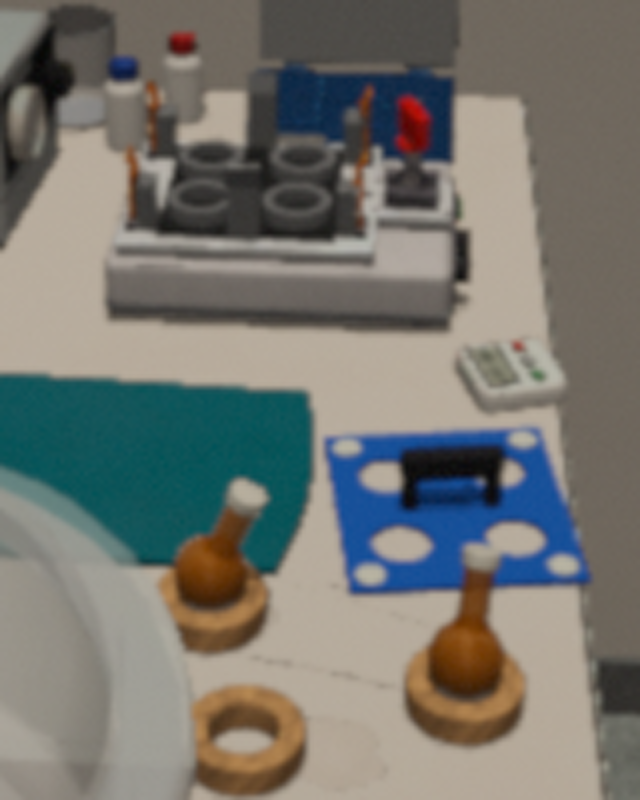

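Run:
```python
from h import *
t=cap('top'); s=cap('side')
crop(t,'t3',165,185,235,275,8); crop(s,'s3',285,255,390,340,7)
pt=np.array([[344,182.8],[368.7,182.5],[344.5,206.8],[369.3,206.5]])
ps=np.array([[200,203],[210,158],[298,203],[302,155]])/4+[250,140]
L=np.array([[35,35],[35,-35],[-35,35],[-35,-35]])
def pts(p,z=78):
    c,n=np.cos(p[2]),np.sin(p[2]); return np.c_[L@np.array([[c,n],[-n,c]])+p[:2],np.full(4,z)]
for w in [(1,1),(1,0),(0,1)]:
    f=lambda p:np.r_[w[0]*(proj(t,pts(p))-pt).ravel(),w[1]*(proj(s,pts(p))-ps).ravel()]
    r=least_squares(f,[550,-150,0]);print(r.x.round(3),r.fun.round(1))
```

```text
[ 5.43468e+02 -1.58431e+02 -8.00000e-03] [-0.6  0.  -0.6 -0.2 -0.3  0.3 -0.1  0.1  0.2 -1.8  0.  -1.1 -0.4 -1.1
 -0.   0.3]
[ 5.43634e+02 -1.59577e+02 -2.00000e-02] [-0.  -0.2 -0.  -0.1 -0.   0.1  0.1  0.2  0.  -0.   0.  -0.  -0.  -0.
  0.   0. ]
[ 5.42963e+02 -1.52229e+02  1.20000e-02] [-0.   0.  -0.  -0.  -0.   0.  -0.   0.   0.4 -0.7 -0.2 -0.1 -0.  -0.2
 -0.2  1.1]
```

View pics/t3.png

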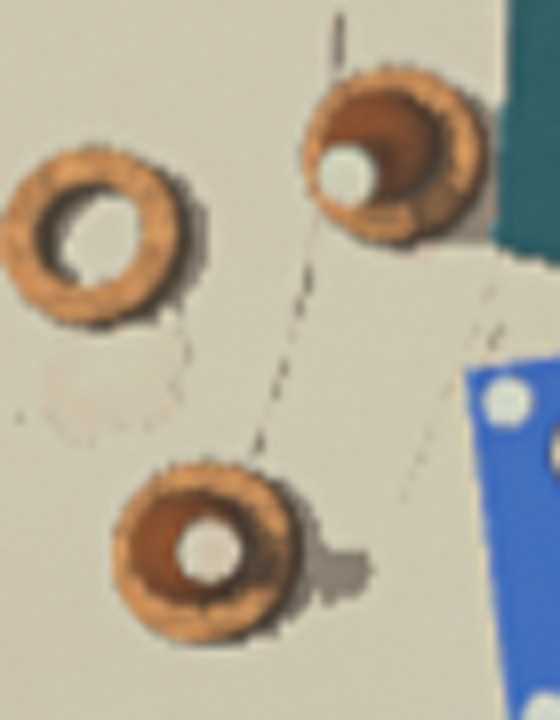

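View pics/s3.png

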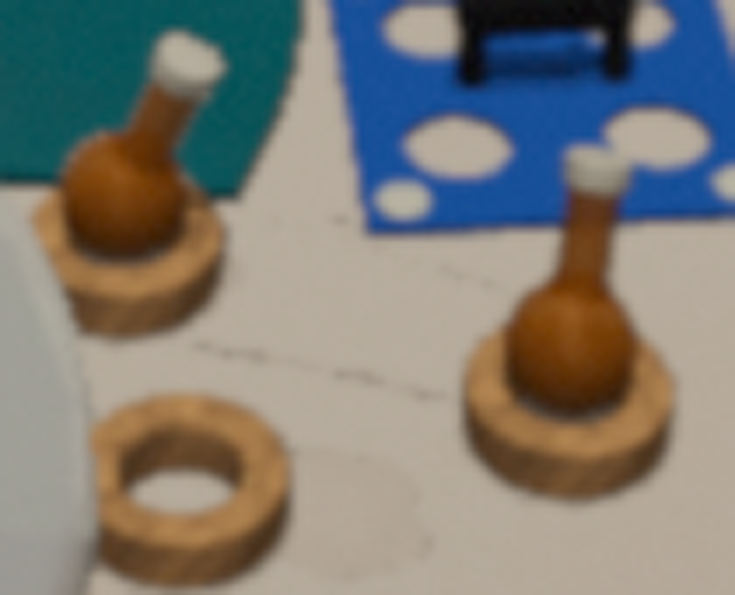

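Run:
```python
from h import *
t=cap('top'); s=cap('side')
def fl(ring,st,bs,ss):
    def mod(p):
        b=np.array([p[0],p[1],34]); a=np.array([np.sin(.38)*np.cos(p[2]),np.sin(.38)*np.sin(p[2]),np.cos(.38)])
        return b,b+61*a
    def f(p):
        b,k=mod(p)
        return np.r_[proj(t,[p[0],p[1],22])[0]-ring,proj(t,k)[0]-st,proj(s,b)[0]-bs,proj(s,k)[0]-ss]
    best=min((least_squares(f,[*atz(t,[ring],22)[0][:2],a]) for a in range(-3,4)),key=lambda r:r.cost)
    print(best.x.round(2),best.fun.round(1),mod(best.x)[1].round(1))
fl((214.4,204.6),(208.4,206.9),(302.4,282.6),(311.9,264.3))
fl((191.3,254),(191.3,253.8),(366.4,304.3),(370.3,279.3))
# plate handle, lock
a=np.array([[400,144]]);print(atz(t,[[253.5,250.5]],35))
```

```text
[539.4  253.49   2.99] [-0.1 -0.6 -0.7  0.3  0.1 -0.2  0.  -0.9] [517.  256.8  90.6]
[396.09 320.72  -1.91] [-1.4 -0.2 -0.2  0.3 -0.3  0.   0.2 -2. ] [388.6 299.4  90.6]
[[398.93388191 136.92465268  35.        ]]
```

Run:
```python
from h import *
print(move([539,253,240]).round(4), move([450,290,240]).round(4))
```

```text
[-0.0743  0.0082 -0.3891] [-0.0768  0.0083 -0.2927]
```

Request:
jog_arm([
  {"offset": [-0.074, 0.008, -0.389], "yaw": 1.3},
  {"offset": [-0.074, 0.008, -0.389], "yaw": 1.3},
  {"offset": [-0.074, 0.008, -0.389], "yaw": 1.3},
  {"offset": [-0.074, 0.008, -0.389], "yaw": 1.3},
  {"offset": [-0.074, 0.008, -0.389], "yaw": 1.3},
  {"offset": [-0.074, 0.008, -0.389], "yaw": 1.3},
  {"offset": [-0.074, 0.008, -0.389], "yaw": 1.3},
  {"offset": [-0.074, 0.008, -0.389], "yaw": 1.3},
  {"offset": [-0.074, 0.008, -0.389], "yaw": 1.3},
  {"offset": [-0.074, 0.008, -0.389], "yaw": 1.3},
  {"offset": [-0.074, 0.008, -0.389], "yaw": 1.3},
  {"offset": [-0.074, 0.008, -0.389], "yaw": 1.3},
], fingers=0.0854)

```text
time_s: 2.4
eef_pos: [539.8, 252.3, 239.7]
ee_rot: [-0.705, 0.705, -0.054, 0.054]
force: [-0.4, 0.4, -0.0]
grip_width: 0.999
```

Run:
```python
from h import *
w=cap('wrist','w1'); s=w['s']; T=toolT(s); print(s['time_s'],s['eef_pos'],np.arctan2(T[1,0],T[0,0]),s['joints'].round(2))
for t in ['flask_1_ball']:
    for r in ctrl.regions_of('wrist',t): print(r['score'],r['box'],cen(r['region']))
```

```text
2.4 [539.83551873 252.2764517  239.73877266] -0.1527963292824238 [0.24 0.48 1.28 0.   1.38 0.39]
```

View pics/w1.png

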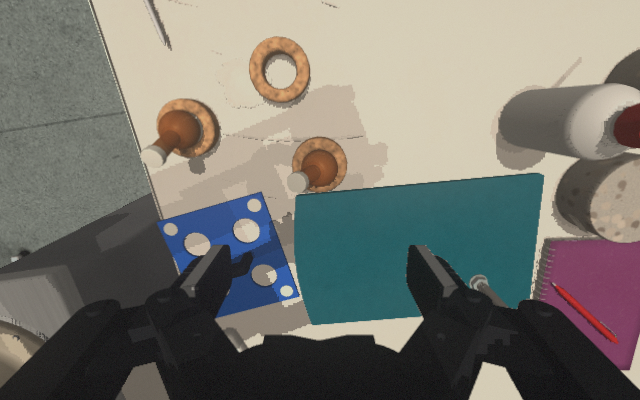

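Run:
```python
from h import *
w=cap('wrist'); crop(w,'w1a',130,20,370,200,3)
for P in [(539.4,253.5,22),(539.4,253.5,34),(539.4-61*.37*.99,253.5+3.4,34+61*.93),(396.1,320.7,22),(388.6,299.4,90.6)]: print(P,proj(w,P).round(1))
```

```text
(539.4, 253.5, 22) [[319.1 170.8]]
(539.4, 253.5, 34) [[319.1 173. ]]
(517.0557, 256.9, 90.73) [[295.5 185.6]]
(396.1, 320.7, 22) [[184.9 131.1]]
(388.6, 299.4, 90.6) [[151.3 161.3]]
```

View pics/w1a.png

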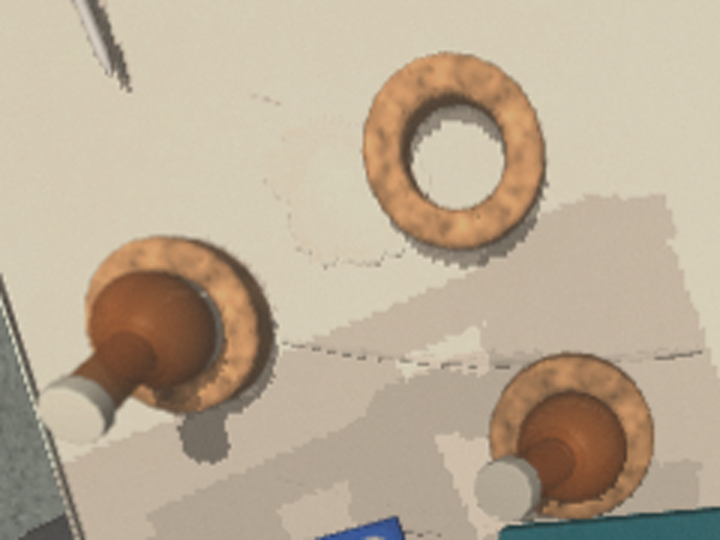

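```bash
cat >> h.py <<'E'
def flaskfit(w,ring,ball,st,x0,L=56,wz=1.):
    def mod(p): 
        b=np.array([p[0],p[1],34]); a=np.array([np.sin(.38)*np.cos(p[2]),np.sin(.38)*np.sin(p[2]),np.cos(.38)]); return b,b+L*a
    def f(p):
        b,k=mod(p); return np.r_[wz*(proj(w,[p[0],p[1],22])[0]-ring),proj(w,b)[0]-ball,proj(w,k)[0]-st]
    r=min((least_squares(f,[*x0,a]) for a in range(-3,4)),key=lambda r:r.cost); return r.x.round(2),r.fun.round(1)
E
python3 - <<'E'
from h import *
w=cap('wrist')
print(flaskfit(w,(320.7,165.7),(321.3,169),(299.3,182.7),(540,253)))
print(flaskfit(w,(190,127.7),(180.5,130),(155,156.7),(396,320)))
print(atz(w,[[320.7,165.7],[190,127.7],[281.3,70]],22))
E
```

```text
(array([541.82, 258.64,  -3.13]), array([-0.1,  0.7, -0.6, -0.6,  0.6, -0.1]))
(array([399.31, 322.73,  -1.99]), array([-2.6,  1.3,  2.2, -0.2,  0.3, -1. ]))
[[542.01672343 259.43681251  22.        ]
 [402.58844026 323.7055682   22.        ]
 [515.2186044  368.18357682  22.        ]]
```

Run:
```python
from h import *
print(move([541,257,140]).round(4))
```

```text
[0.002  0.1005 0.0034]
```

Request:
jog_arm([
  {"offset": [0.001, 0.04, 0.002], "yaw": -0.1},
  {"offset": [0.002, 0.07, 0.003], "yaw": -0.16},
  {"offset": [0.002, 0.1, 0.004], "yaw": -0.16},
  {"offset": [0.002, 0.1, 0.004], "yaw": -0.16},
  {"offset": [0.002, 0.1, 0.004], "yaw": -0.16},
])

```text
time_s: 3.02
eef_pos: [540.5, 258.0, 140.5]
ee_rot: [-0.707, 0.707, 0.005, -0.006]
force: [0.2, -0.8, -0.0]
grip_width: 0.998
```

Run:
```python
from h import *
w=cap('wrist','w2'); s=w['s']; T=toolT(s); print(s['time_s'],s['eef_pos'],np.arctan2(T[1,0],T[0,0]),s['dq'].round(3))
crop(w,'w2a',220,120,420,260,4)
```

```text
3.0167 [540.49791229 257.99408295 140.51766554] 0.014863545946405038 [-0.002 -0.044 -0.056 -0.001  0.009  0.001]
```

View pics/w2a.png

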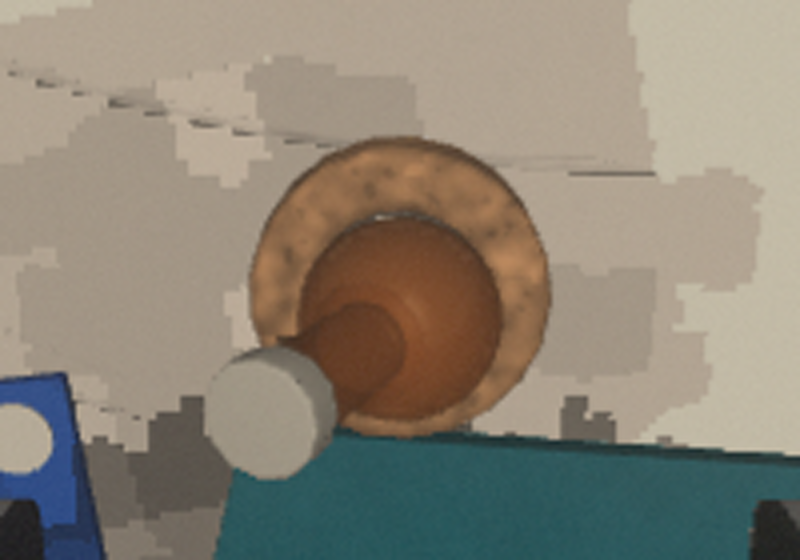

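Run:
```python
from h import *
w=cap('wrist')
for L in (56,61): print(flaskfit(w,(319.8,191.8),(320.3,199.5),(287.3,223.3),(540,253),L))
for P in [(540.5,258,22),(540.5,258,34)]: print(proj(w,P))
print(move([541,258,80]).round(4))
```

```text
(array([542.6 , 258.98,  -3.06]), array([-0.3,  1.9, -0.8, -1.7,  0.9, -0.1]))
(array([543.71, 259.02,  -3.15]), array([ 0.9,  1.8,  0.6, -1.7, -1.1,  0. ]))
[[316.99312436 194.72776711]]
[[316.94355948 198.8937901 ]]
[-0.0011  0.0629 -0.0001]
```

Request:
jog_arm([
  {"offset": [0.001, 0.03, 0.0], "yaw": 0.015},
  {"offset": [0.001, 0.05, 0.0], "yaw": 0.015},
  {"offset": [0.001, 0.062, 0.0], "yaw": 0.015},
  {"offset": [0.001, 0.063, 0.0], "yaw": 0.015},
  {"offset": [0.001, 0.063, 0.0], "yaw": 0.015},
])

```text
time_s: 3.53
eef_pos: [543.6, 258.3, 81.1]
ee_rot: [0.708, -0.707, -0.002, -0.002]
force: [0.0, -0.1, 0.9]
grip_width: 1.004
```

Request:
jog_arm([
  {"offset": [0, 0, 0], "yaw": 0},
  {"offset": [0, 0, 0], "yaw": 0},
  {"offset": [0, 0, 0], "yaw": 0},
  {"offset": [0, 0, 0], "yaw": 0},
  {"offset": [0, 0, 0], "yaw": 0},
  {"offset": [0, 0, 0], "yaw": 0},
], fingers=0.04, grip_force=20)

```text
time_s: 4.03
eef_pos: [543.6, 258.4, 81.3]
ee_rot: [0.708, -0.707, -0.002, -0.002]
force: [-0.0, 0.4, 0.0]
grip_width: 0.465
```

Request:
jog_arm([
  {"offset": [0, 0, 0], "yaw": 0},
  {"offset": [0, 0, 0], "yaw": 0},
  {"offset": [0, 0, 0], "yaw": 0},
  {"offset": [0, 0, 0], "yaw": 0},
  {"offset": [0, 0, 0], "yaw": 0},
  {"offset": [0, 0, 0], "yaw": 0},
], fingers=0.02)

```text
time_s: 4.53
eef_pos: [543.6, 258.4, 81.2]
ee_rot: [0.708, -0.707, -0.002, -0.002]
force: [-0.5, -0.5, 0.3]
grip_width: 0.237
```

Run:
```python
from h import *
w=cap('wrist','w3'); s=w['s']; print(s['eef_pos'],s['force'],s['grip_width']); crop(w,'w3a',220,120,420,320,3)
c=cap('side');crop(c,'s4',270,230,390,330,5)
```

```text
[543.62621342 258.36723187  81.23558873] [-0.52136776 -0.46654376  0.28170419] 0.23691046842883776
```

View pics/w3a.png

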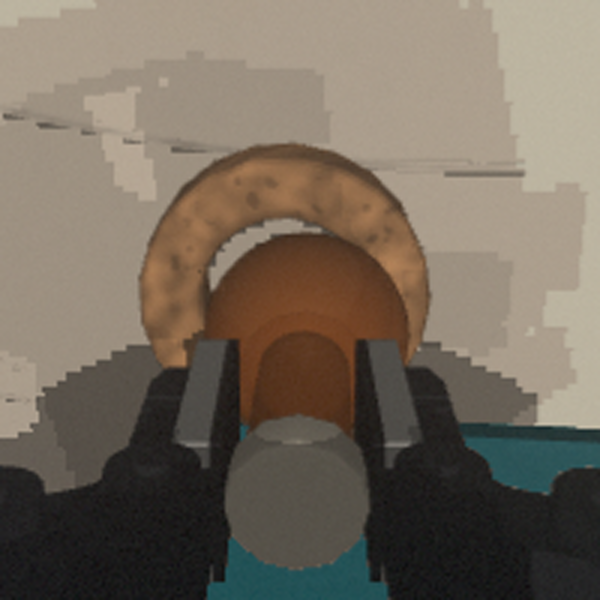

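View pics/s4.png

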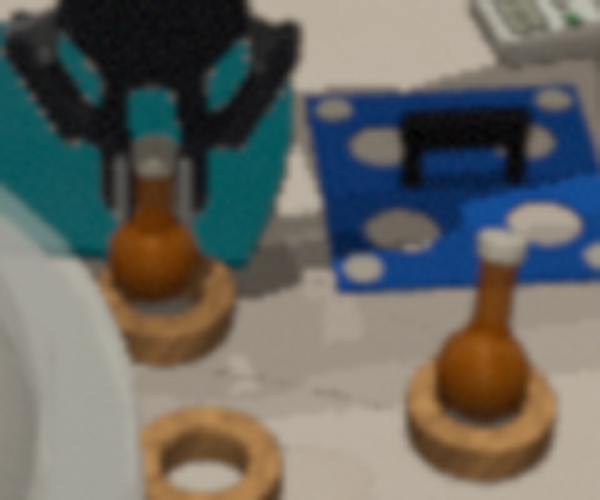

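Request:
jog_arm([
  {"offset": [0, 0, 0], "yaw": 0},
  {"offset": [0, 0, 0], "yaw": 0},
  {"offset": [0, 0, 0], "yaw": 0},
  {"offset": [0, -0.01, 0], "yaw": 0},
  {"offset": [0, -0.03, 0], "yaw": 0},
  {"offset": [0, -0.06, 0], "yaw": 0},
  {"offset": [0, -0.09, 0], "yaw": 0},
  {"offset": [0, -0.12, 0], "yaw": 0},
  {"offset": [0, -0.12, 0], "yaw": 0},
  {"offset": [0, -0.12, 0], "yaw": 0},
], fingers=0.01, grip_force=35)

```text
time_s: 5.47
eef_pos: [543.5, 258.3, 203.4]
ee_rot: [0.708, -0.706, -0.003, -0.003]
force: [-0.0, -0.1, -1.7]
grip_width: 0.226
```

Run:
```python
from h import *
w=cap('wrist','w4'); s=w['s']; print(s['eef_pos'],s['force'],s['grip_width']); crop(w,'w4a',220,120,420,320,3)
c=cap('side');crop(c,'s5',260,210,360,300,6)
print(proj(c,[s['eef_pos'],s['eef_pos']-[0,0,17],s['eef_pos']-[0,0,47]]))
print(move([508.5,-122,220]),move([578.5,-193,200]))
```

```text
[543.53377089 258.32964976 203.38222582] [-0.0064806  -0.07871442 -1.66720975] 0.22557493236084716
[[298.84583372 220.04161336]
 [299.02936894 226.87464551]
 [299.34638439 238.67533997]]
[-0.03384544 -0.01993733 -0.38006603] [ 3.61163724e-02  2.52585023e-04 -4.51049911e-01]
```

View pics/w4a.png

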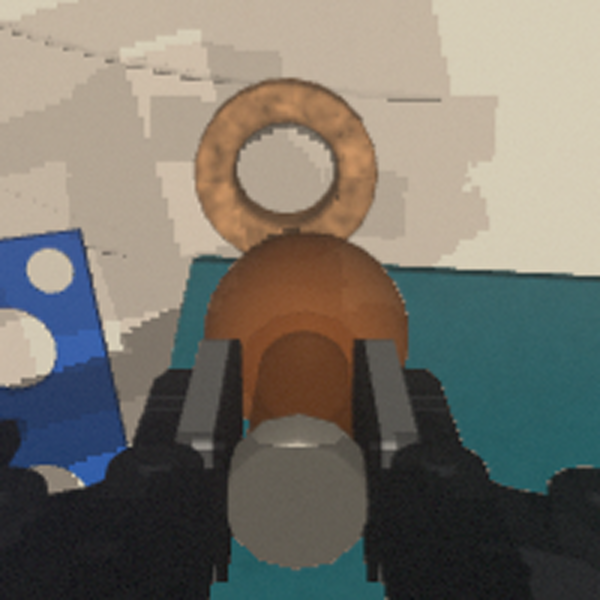

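View pics/s5.png

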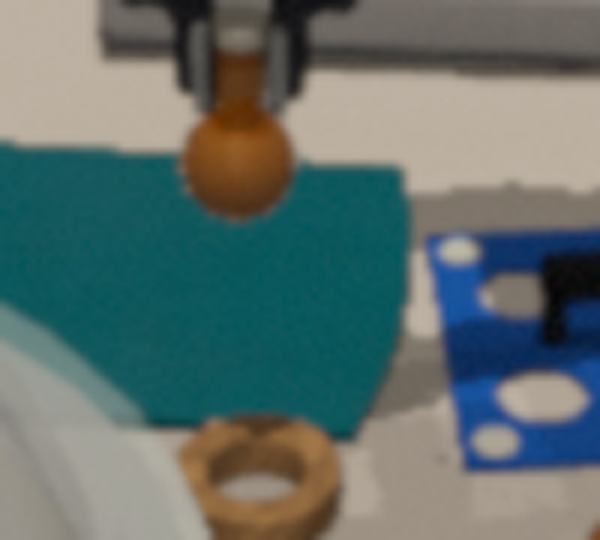

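Run:
```python
from h import *
s=ctrl.sense();w=cap('wrist'); print(proj(w,[s['eef_pos']-[0,0,44]]))
print(move([545,-190,240]))
```

```text
[[317.99638532 230.00829377]]
[ 0.00284089 -0.04022201 -0.44800171]
```

Request:
jog_arm([
  {"offset": [0, -0.03, -0.02], "yaw": 0},
  {"offset": [0.001, -0.04, -0.05], "yaw": 0},
  {"offset": [0.001, -0.04, -0.09], "yaw": 0},
  {"offset": [0.001, -0.04, -0.13], "yaw": 0},
  {"offset": [0.002, -0.04, -0.17], "yaw": 0},
  {"offset": [0.002, -0.04, -0.21], "yaw": 0},
  {"offset": [0.002, -0.04, -0.25], "yaw": 0},
  {"offset": [0.003, -0.04, -0.29], "yaw": 0},
  {"offset": [0.003, -0.04, -0.33], "yaw": 0},
  {"offset": [0.003, -0.04, -0.37], "yaw": 0},
  {"offset": [0.003, -0.04, -0.41], "yaw": 0},
  {"offset": [0.003, -0.04, -0.438], "yaw": 0},
])

```text
time_s: 6.62
eef_pos: [544.4, -183.1, 238.5]
ee_rot: [0.708, -0.707, 0.001, -0.001]
force: [1.3, -0.5, 0.0]
grip_width: 0.228
```

Request:
jog_arm([
  {"offset": [0, 0, 0], "yaw": 0},
  {"offset": [0, 0, 0], "yaw": 0},
])

```text
time_s: 6.78
eef_pos: [543.7, -184.4, 236.9]
ee_rot: [0.708, -0.706, 0.002, -0.001]
force: [-0.1, 0.3, -1.3]
grip_width: 0.226
```

Run:
```python
from h import *
w=cap('wrist','w5'); s=w['s']; print(s['time_s'],s['eef_pos'],s['force'],s['dq'].round(2))
```

```text
6.7833 [ 543.72163153 -184.35129181  236.88260742] [-0.10409743  0.28430263 -1.30019052] [ 0.05 -0.02  0.01  0.01  0.    0.02]
```

View pics/w5.png

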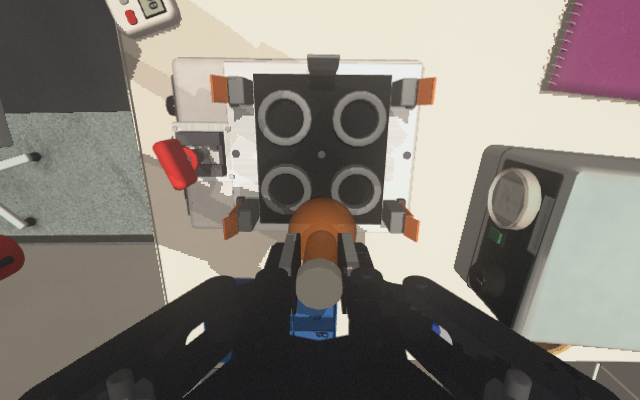

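Run:
```python
from h import *
w=cap('wrist'); crop(w,'w5a',240,60,420,240,4)
```

```text
(no output)
```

View pics/w5a.png

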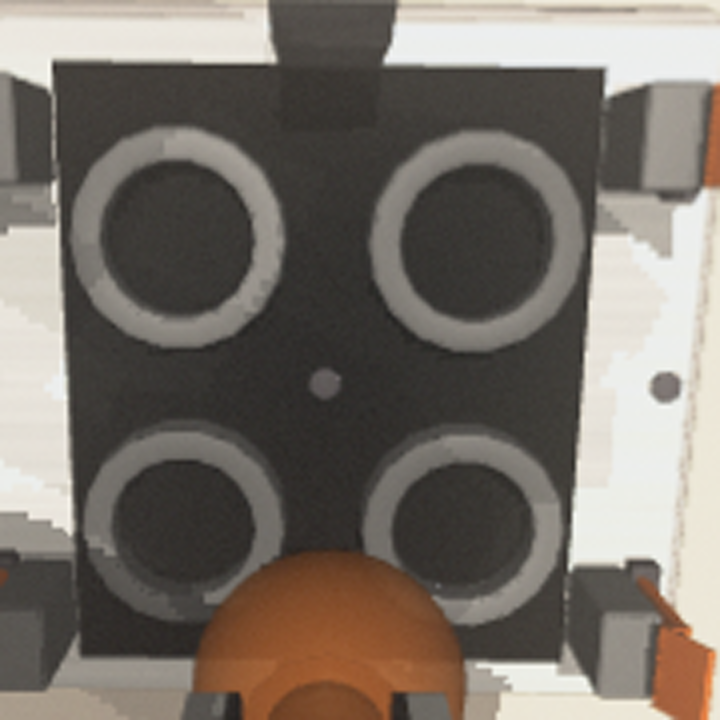

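```bash
cat >> h.py <<'E'
L4=np.array([[35,35],[35,-35],[-35,35],[-35,-35]])
def shpts(p,loc,z):
    c,n=np.cos(p[2]),np.sin(p[2]); loc=np.atleast_2d(loc); return np.c_[loc@np.array([[c,n],[-n,c]])+p[:2],np.full(len(loc),z)]
E
python3 - <<'E'
from h import *
w=cap('wrist')
px=np.array([[477,241.5],[462,525],[178,237.5],[184,524]])/4+[240,60]
f=lambda p:(proj(w,shpts(p,L4,78))-px).ravel()
r=least_squares(f,[543,-159,0]);print(r.x.round(3),r.fun.round(1)); p=r.x
print(shpts(p,L4,89).round(1))
print('axis of ball', proj(w,[w['s']['eef_pos']-[0,0,44]]))
f=lambda q:(proj(w,shpts(q,L4,q[3]))-px).ravel()
r=least_squares(f,[543,-159,0,78]);print(r.x.round(3),r.fun.round(1))
E
```

```text
[ 5.46957e+02 -1.55684e+02 -1.30000e-02] [ 0.2 -0.6  0.5  0.9 -0.4 -0.5 -0.3  0.4]
[[ 582.4 -121.1   89. ]
 [ 581.5 -191.1   89. ]
 [ 512.4 -120.2   89. ]
 [ 511.5 -190.2   89. ]]
axis of ball [[318.29841683 230.11173124]]
[ 5.46989e+02 -1.56222e+02 -1.30000e-02  7.41580e+01] [-0.3 -0.2  0.   0.4  0.1 -0.1  0.1 -0.1]
```

Run:
```python
from h import *
print(move([580,-190.6,145]))
```

```text
[ 0.03562694  0.09308164 -0.00891483]
```

Request:
jog_arm([
  {"offset": [0.02, 0.0, -0.005], "yaw": 0},
  {"offset": [0.036, 0.02, -0.009], "yaw": 0},
  {"offset": [0.036, 0.05, -0.009], "yaw": 0},
  {"offset": [0.036, 0.075, -0.009], "yaw": 0},
  {"offset": [0.036, 0.093, -0.009], "yaw": 0},
  {"offset": [0.036, 0.093, -0.009], "yaw": 0},
  {"offset": [0.036, 0.093, -0.009], "yaw": 0},
])

```text
time_s: 7.52
eef_pos: [580.5, -189.5, 145.1]
ee_rot: [0.708, -0.706, 0.0, 0.0]
force: [0.8, -0.1, 0.0]
grip_width: 0.226
```

Run:
```python
from h import *
w=cap('wrist','w6'); s=w['s']; print(s['time_s'],s['eef_pos'],s['force'],s['dq'].round(2)); crop(w,'w6a',220,120,420,320,3)
c=cap('side');crop(c,'s6',260,140,380,230,6)
print(move([580,-190.6,145])); print(proj(w,[[581.5,-191.1,78],s['eef_pos']-[0,0,44]]))
print(proj(c,[[581.5,-191.1,78],s['eef_pos']-[0,0,44]]))
```

```text
7.5167 [ 580.4665722  -189.51392945  145.1144739 ] [ 0.75468568 -0.10679113  0.02418732] [-0.01 -0.03 -0.04 -0.    0.01 -0.  ]
[-0.00110684  0.00184492 -0.0002447 ]
[[319.87772272 218.94021539]
 [318.31612652 230.12351149]]
[[301.38672861 178.76129568]
 [301.52317962 172.1340952 ]]
```

View pics/w6a.png

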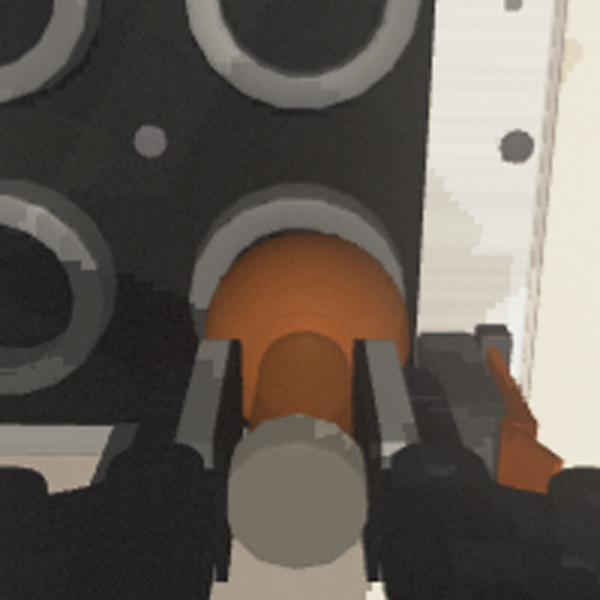

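View pics/s6.png

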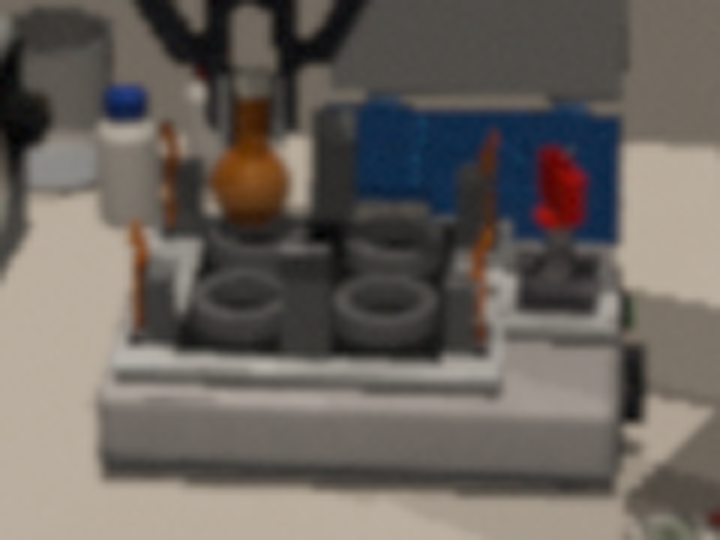

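Request:
jog_arm([
  {"offset": [-0.0017, 0.003, -0.001], "yaw": 0},
  {"offset": [-0.0017, 0.006, -0.001], "yaw": 0},
  {"offset": [-0.0017, 0.009, -0.001], "yaw": 0},
  {"offset": [-0.0017, 0.009, -0.001], "yaw": 0},
  {"offset": [-0.0017, 0.009, -0.001], "yaw": 0},
])

```text
time_s: 8.03
eef_pos: [579.4, -191.3, 137.8]
ee_rot: [0.707, -0.707, -0.001, -0.001]
force: [-0.3, -0.3, -1.2]
grip_width: 0.228
```

Request:
jog_arm([
  {"offset": [0, 0.001, 0], "yaw": 0},
  {"offset": [0, 0.002, 0], "yaw": 0},
  {"offset": [0, 0.002, 0], "yaw": 0},
])

```text
time_s: 8.28
eef_pos: [579.3, -191.3, 135.6]
ee_rot: [0.708, -0.707, -0.001, -0.001]
force: [-0.3, -0.4, -1.2]
grip_width: 0.23
```

Request:
jog_arm([
  {"offset": [0, 0.0007, 0], "yaw": 0},
  {"offset": [0, 0.0015, 0], "yaw": 0},
  {"offset": [0, 0.0015, 0], "yaw": 0},
])

```text
time_s: 8.53
eef_pos: [579.2, -191.3, 133.9]
ee_rot: [0.708, -0.707, -0.0, -0.001]
force: [-0.5, -0.9, -0.8]
grip_width: 0.226
```

Request:
jog_arm([
  {"offset": [0, 0.0007, 0], "yaw": 0},
  {"offset": [0, 0.0015, 0], "yaw": 0},
  {"offset": [0, 0.0015, 0], "yaw": 0},
])

```text
time_s: 8.78
eef_pos: [579.2, -191.4, 132.3]
ee_rot: [0.708, -0.707, -0.0, -0.001]
force: [-0.2, -0.2, 0.1]
grip_width: 0.229
```

Request:
jog_arm([
  {"offset": [0, 0.0005, 0], "yaw": 0},
  {"offset": [0, 0.001, 0], "yaw": 0},
  {"offset": [0, 0.001, 0], "yaw": 0},
  {"offset": [0, 0.001, 0], "yaw": 0},
])

```text
time_s: 9.12
eef_pos: [579.3, -191.5, 131.7]
ee_rot: [0.707, -0.707, -0.001, -0.001]
force: [-1.6, -0.2, 3.9]
grip_width: 0.224
```

Run:
```python
from h import *
s=ctrl.sense(); print(s['eef_pos'],s['force'])
c=cap('side');crop(c,'s7',260,140,380,230,6)
```

```text
[ 579.29643678 -191.54146442  131.72106564] [-1.55643226 -0.1657378   3.90446592]
```

View pics/s7.png

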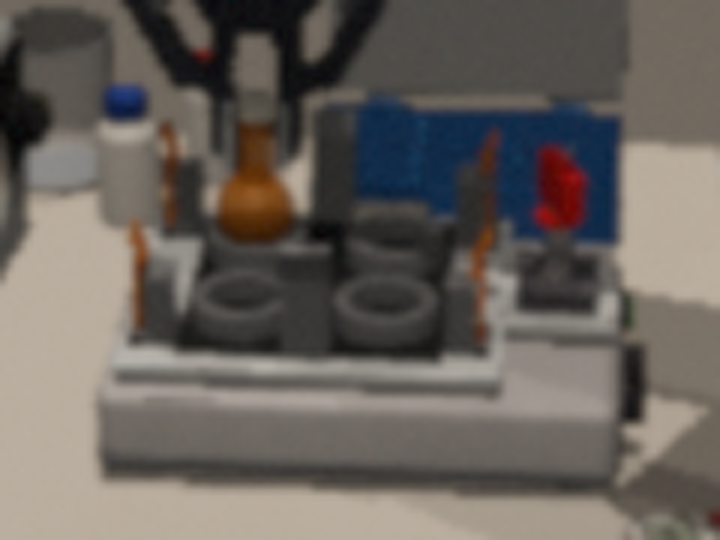

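Request:
jog_arm([
  {"offset": [0, 0, 0], "yaw": 0},
  {"offset": [0, 0, 0], "yaw": 0},
  {"offset": [0, 0, 0], "yaw": 0},
], fingers=0.038)

```text
time_s: 9.42
eef_pos: [579.3, -191.3, 131.4]
ee_rot: [0.708, -0.707, -0.0, -0.001]
force: [0.7, -0.1, -0.2]
grip_width: 0.449
```

Run:
```python
from h import *
w=cap('wrist','w8'); s=w['s']; print(s['time_s'],s['eef_pos'],s['force'],s['grip_width']); crop(w,'w8a',220,120,420,320,3)
```

```text
9.4167 [ 579.25818617 -191.34012635  131.36204656] [ 0.69037463 -0.11009152 -0.20869792] 0.44880866258113056
```

View pics/w8a.png

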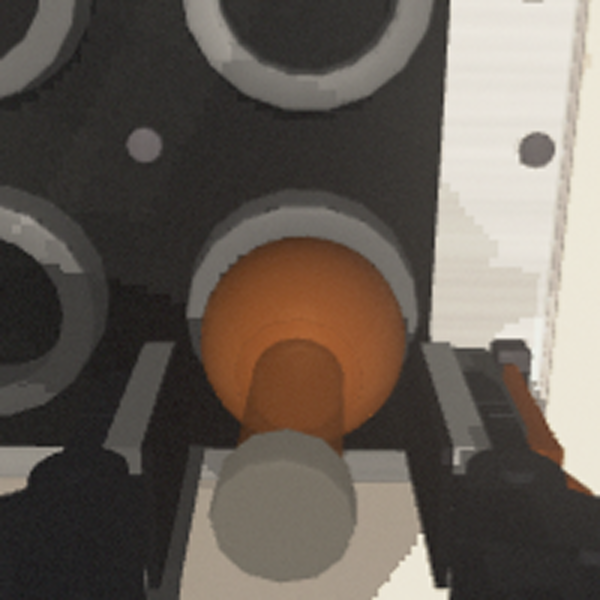

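Request:
jog_arm([
  {"offset": [0.0015, 0, 0], "yaw": 0},
  {"offset": [0.0015, 0, 0], "yaw": 0},
  {"offset": [0.0015, 0, 0], "yaw": 0},
  {"offset": [0.0015, 0, 0], "yaw": 0},
  {"offset": [0.0015, 0, 0], "yaw": 0},
], fingers=0.0215, grip_force=20)

```text
time_s: 9.88
eef_pos: [580.7, -191.3, 131.3]
ee_rot: [0.708, -0.707, -0.0, -0.001]
force: [-0.4, -0.6, -0.4]
grip_width: 0.252
```

Request:
jog_arm([
  {"offset": [0, 0, 0], "yaw": 0},
  {"offset": [0, 0, 0], "yaw": 0},
  {"offset": [0, 0, 0], "yaw": 0},
], fingers=0.038)

```text
time_s: 10.13
eef_pos: [580.7, -191.4, 131.4]
ee_rot: [0.708, -0.707, -0.0, -0.001]
force: [-0.1, 1.0, -0.1]
grip_width: 0.442
```

Run:
```python
from h import *
w=cap('wrist','w9'); s=w['s']; print(s['time_s'],s['eef_pos'],s['force'],s['grip_width']); crop(w,'w9a',220,120,420,320,3)
```

```text
10.1333 [ 580.71962831 -191.36746957  131.36769951] [-0.06742718  0.96423984 -0.10360999] 0.44193370921850966
```

View pics/w9a.png

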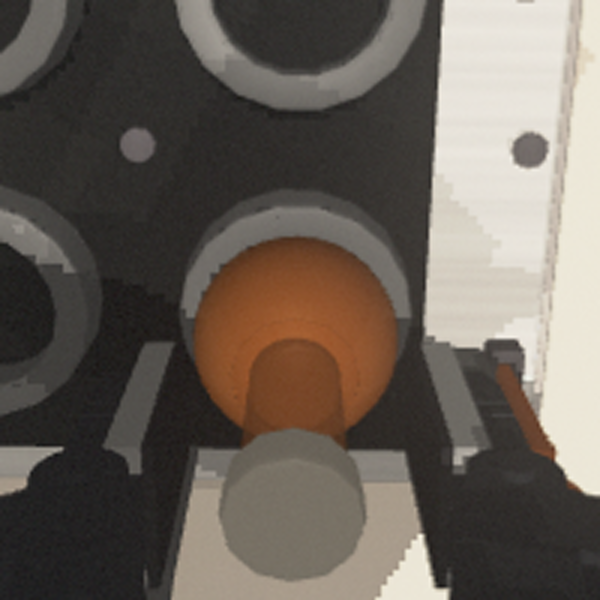

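Run:
```python
from h import *
print(move([400,322,230])); s=ctrl.sense();print(s['joints'].round(2))
```

```text
[-0.1807512  -0.09830721  0.51339964]
[-0.51  0.61  1.37  0.    1.17 -0.51]
```

Request:
jog_arm([
  {"offset": [0, -0.02, 0], "yaw": 0},
  {"offset": [0, -0.05, 0], "yaw": 0},
  {"offset": [0, -0.09, 0], "yaw": 0},
  {"offset": [-0.01, -0.1, 0.03], "yaw": 0},
  {"offset": [-0.025, -0.1, 0.065], "yaw": -0.1},
  {"offset": [-0.04, -0.1, 0.1], "yaw": -0.2},
  {"offset": [-0.055, -0.1, 0.135], "yaw": -0.3},
  {"offset": [-0.07, -0.1, 0.17], "yaw": -0.4},
  {"offset": [-0.085, -0.1, 0.205], "yaw": -0.5},
  {"offset": [-0.1, -0.1, 0.24], "yaw": -0.6},
  {"offset": [-0.115, -0.1, 0.275], "yaw": -0.7},
  {"offset": [-0.13, -0.1, 0.31], "yaw": -0.8},
])

```text
time_s: 11.18
eef_pos: [449.7, 120.0, 231.7]
ee_rot: [0.651, -0.651, -0.278, 0.276]
force: [0.9, -0.1, 0.1]
grip_width: 0.443
```

Run:
```python
from h import *
print(move([400,322,180])); s=ctrl.sense();print(s['joints'].round(2)); T=toolT(s);print(np.arctan2(T[1,0],T[0,0]))
```

```text
[0.1109165  0.05189553 0.17588938]
[ 0.01  0.19  1.7   0.    1.25 -0.8 ]
0.8042775225932693
```

Request:
jog_arm([
  {"offset": [0.02, 0.01, 0.035], "yaw": -0.1},
  {"offset": [0.04, 0.02, 0.07], "yaw": -0.2},
  {"offset": [0.065, 0.03, 0.105], "yaw": -0.3},
  {"offset": [0.09, 0.04, 0.14], "yaw": -0.35},
  {"offset": [0.111, 0.052, 0.176], "yaw": -0.35},
  {"offset": [0.111, 0.052, 0.176], "yaw": -0.35},
  {"offset": [0.111, 0.052, 0.176], "yaw": -0.35},
  {"offset": [0.111, 0.052, 0.176], "yaw": -0.35},
], fingers=0.0854)

```text
time_s: 11.85
eef_pos: [400.1, 321.8, 180.0]
ee_rot: [-0.592, 0.593, 0.387, -0.385]
force: [-0.2, -0.9, 0.4]
grip_width: 1.0
```

Run:
```python
from h import *
w=cap('wrist','w10'); s=w['s']; T=toolT(s); print(s['time_s'],s['eef_pos'],np.arctan2(T[1,0],T[0,0]),s['dq'].round(2),s['grip_width'])
crop(w,'w10a',220,120,420,260,4)
```

```text
11.85 [400.05737477 321.84411571 180.00665455] 1.1549695435745253 [-0.04 -0.02  0.   -0.    0.   -0.  ] 0.9997266070667888
```

View pics/w10a.png

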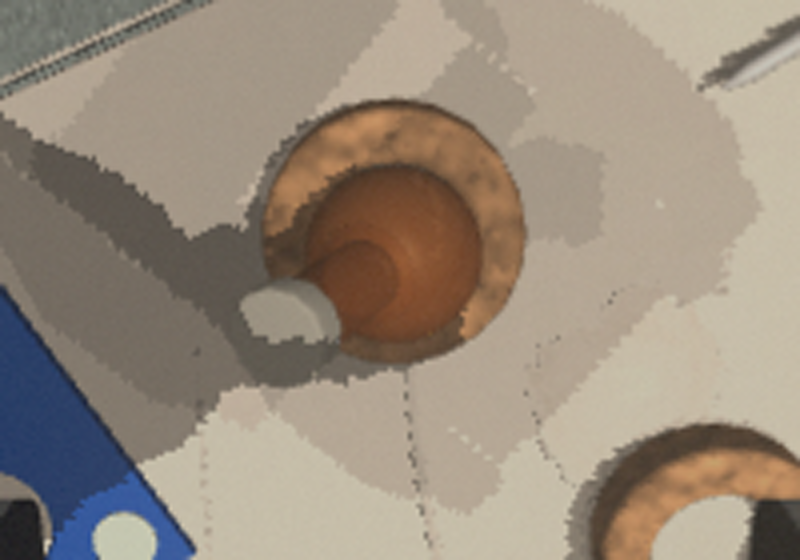

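Run:
```python
from h import *
w=cap('wrist')
k=lambda x,y:(x/4+220,y/4+120)
print(flaskfit(w,k(394,231),k(394,254),k(289,330),(400,322),56), flaskfit(w,k(394,231),k(394,254),k(287,332),(400,322),61))
print(move([401,322,81]),move([402,324,81]))
```

```text
(array([397.47, 323.46,   4.44]), array([ 0. ,  1.4,  0.1, -1.3, -0.1,  0. ])) (array([397.75, 324.31,   4.39]), array([ 0.9,  1.3,  1. , -1.4, -1.5,  0.2]))
[0.00074442 0.09942467 0.00033382] [0.00297816 0.09943041 0.00023196]
```

Run:
```python
from h import *
print(move([398,323.5,81]))
```

```text
[0.00089723 0.09941772 0.00368443]
```

Request:
jog_arm([
  {"offset": [0.001, 0.02, 0.004], "yaw": -0.1},
  {"offset": [0.001, 0.045, 0.004], "yaw": -0.12},
  {"offset": [0.001, 0.07, 0.004], "yaw": -0.12},
  {"offset": [0.001, 0.09, 0.004], "yaw": -0.12},
  {"offset": [0.001, 0.099, 0.004], "yaw": -0.12},
  {"offset": [0.001, 0.099, 0.004], "yaw": -0.12},
  {"offset": [0.001, 0.099, 0.004], "yaw": -0.12},
])

```text
time_s: 12.53
eef_pos: [398.6, 323.3, 82.3]
ee_rot: [-0.569, 0.569, 0.421, -0.418]
force: [-0.4, -0.8, 0.1]
grip_width: 1.003
```

Request:
jog_arm([
  {"offset": [0, 0, 0], "yaw": 0},
  {"offset": [0, 0, 0], "yaw": 0},
  {"offset": [0, 0, 0], "yaw": 0},
  {"offset": [0, 0, 0], "yaw": 0},
  {"offset": [0, 0, 0], "yaw": 0},
  {"offset": [0, 0, 0], "yaw": 0},
], fingers=0.04)

```text
time_s: 13.03
eef_pos: [398.5, 323.3, 82.5]
ee_rot: [-0.569, 0.569, 0.421, -0.418]
force: [-0.5, 0.5, 0.5]
grip_width: 0.47
```

Request:
jog_arm([
  {"offset": [0, 0, 0], "yaw": 0},
  {"offset": [0, 0, 0], "yaw": 0},
  {"offset": [0, 0, 0], "yaw": 0},
  {"offset": [0, 0, 0], "yaw": 0},
  {"offset": [0, 0, 0], "yaw": 0},
  {"offset": [0, 0, 0], "yaw": 0},
], fingers=0.02)

```text
time_s: 13.53
eef_pos: [398.5, 323.3, 82.4]
ee_rot: [-0.569, 0.569, 0.421, -0.418]
force: [-0.5, 0.4, -0.3]
grip_width: 0.239
```

Run:
```python
from h import *
w=cap('wrist','w11'); s=w['s']; print(s['eef_pos'],s['force'],s['grip_width']); crop(w,'w11a',220,120,420,320,3)
```

```text
[398.5343722  323.34162152  82.42921633] [-0.48723001  0.37889591 -0.25190076] 0.23930084278960445
```

View pics/w11a.png

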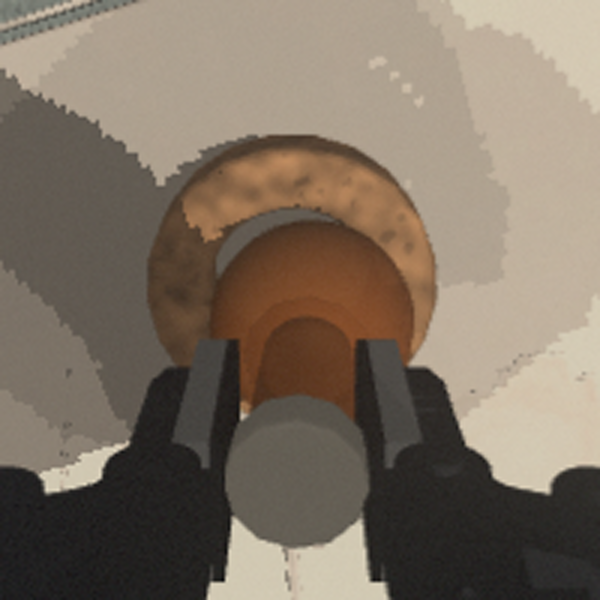

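Request:
jog_arm([
  {"offset": [0, 0, 0], "yaw": 0},
  {"offset": [0, 0, 0], "yaw": 0},
  {"offset": [0, 0, 0], "yaw": 0},
  {"offset": [0, -0.01, 0], "yaw": 0},
  {"offset": [0, -0.03, 0], "yaw": 0},
  {"offset": [0, -0.06, 0], "yaw": 0},
  {"offset": [0, -0.09, 0], "yaw": 0},
  {"offset": [0, -0.12, 0], "yaw": 0},
  {"offset": [0, -0.15, 0], "yaw": 0},
  {"offset": [0, -0.155, 0], "yaw": 0},
  {"offset": [0, -0.155, 0], "yaw": 0},
], fingers=0.01, grip_force=35)

```text
time_s: 14.5
eef_pos: [398.4, 323.4, 239.9]
ee_rot: [-0.568, 0.57, 0.423, -0.417]
force: [0.2, 0.9, -1.3]
grip_width: 0.227
```

Run:
```python
from h import *
w=cap('wrist','w12'); s=w['s']; print(s['time_s'],s['eef_pos'],s['force'],s['grip_width']); crop(w,'w12a',220,120,420,320,3)
print(move([511.6,-123,238])); print(proj(w,[s['eef_pos']-[0,0,44]]))
```

```text
14.5 [398.42967523 323.37083501 239.88599808] [ 0.18478384  0.88570964 -1.33474911] 0.22699812773942418
[-0.39273163 -0.00053947 -0.24012044]
[[317.39060097 228.72313551]]
```

View pics/w12a.png

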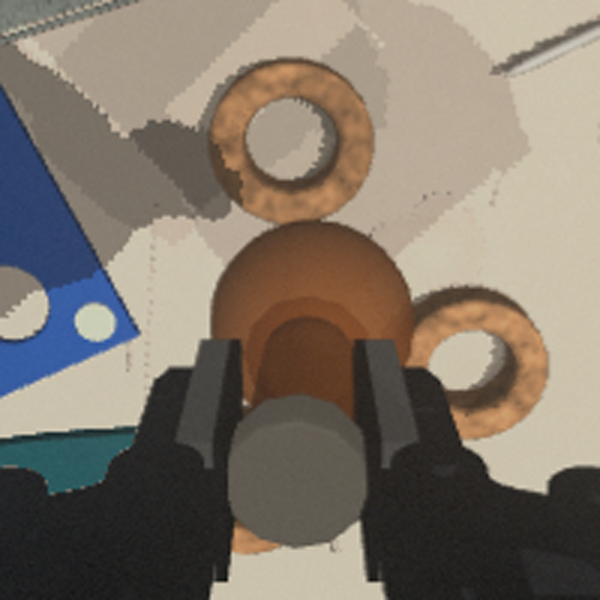

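Request:
jog_arm([
  {"offset": [-0.033, 0, -0.02], "yaw": 0.1},
  {"offset": [-0.066, 0, -0.04], "yaw": 0.2},
  {"offset": [-0.099, 0, -0.06], "yaw": 0.3},
  {"offset": [-0.132, 0, -0.08], "yaw": 0.41},
  {"offset": [-0.165, 0, -0.1], "yaw": 0.52},
  {"offset": [-0.198, 0, -0.12], "yaw": 0.63},
  {"offset": [-0.231, 0, -0.14], "yaw": 0.74},
  {"offset": [-0.264, 0, -0.16], "yaw": 0.85},
  {"offset": [-0.297, 0, -0.18], "yaw": 0.96},
  {"offset": [-0.33, 0, -0.2], "yaw": 1.07},
  {"offset": [-0.36, 0, -0.22], "yaw": 1.18},
  {"offset": [-0.39, 0, -0.238], "yaw": 1.28},
])

```text
time_s: 15.55
eef_pos: [510.0, -121.6, 235.8]
ee_rot: [0.708, -0.706, 0.004, -0.006]
force: [0.5, 0.6, -0.8]
grip_width: 0.227
```

Run:
```python
from h import *
s=ctrl.sense(); T=toolT(s);print(s['eef_pos'],np.arctan2(T[1,0],T[0,0]),s['grip_width'],move([508.5,-121.7,238]))
```

```text
[ 510.03093454 -121.60879065  235.82297406] -0.014425623959396281 0.22653929441170273 [-0.00152407 -0.00218121 -0.00010514]
```

Request:
jog_arm([
  {"offset": [-0.0015, 0.03, 0], "yaw": 0},
  {"offset": [-0.0015, 0.06, 0], "yaw": 0},
  {"offset": [-0.0015, 0.085, 0], "yaw": 0},
  {"offset": [-0.0015, 0.091, 0], "yaw": 0},
  {"offset": [-0.0015, 0.091, 0], "yaw": 0},
])

```text
time_s: 15.97
eef_pos: [507.6, -120.7, 142.6]
ee_rot: [0.709, -0.705, 0.006, -0.004]
force: [0.2, 0.6, -0.3]
grip_width: 0.23
```

Run:
```python
from h import *
w=cap('wrist','w13'); s=w['s']; print(s['time_s'],s['eef_pos'],s['force'],s['grip_width']); crop(w,'w13a',220,120,420,320,3)
c=cap('side');crop(c,'s13',260,140,380,230,6)
print(proj(w,[[512,-120.2,78]]))
```

```text
15.9667 [ 507.60023215 -120.70540979  142.64918561] [ 0.20589434  0.58424345 -0.30303873] 0.23037963999576946
[[324.97486292 217.58456372]]
```

View pics/w13a.png

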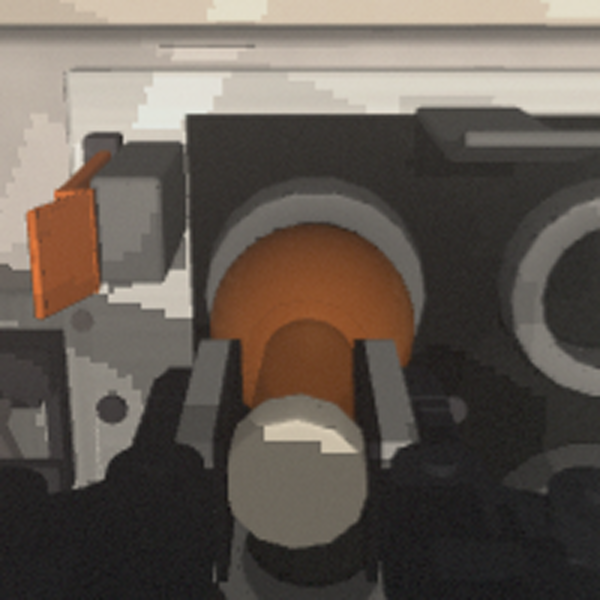

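View pics/s13.png

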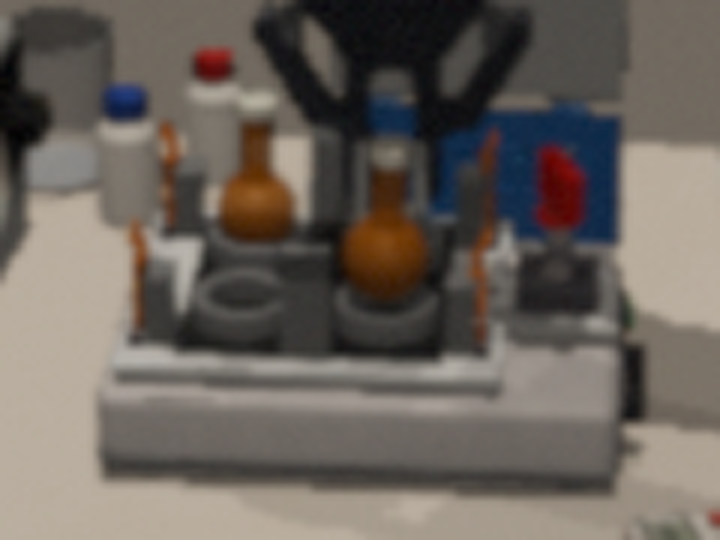

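Request:
jog_arm([
  {"offset": [0.001, 0.003, -0.0014], "yaw": 0},
  {"offset": [0.001, 0.005, -0.0014], "yaw": 0},
  {"offset": [0.001, 0.007, -0.0014], "yaw": 0},
  {"offset": [0.001, 0.007, -0.0014], "yaw": 0},
  {"offset": [0.001, 0.007, -0.0014], "yaw": 0},
])

```text
time_s: 16.48
eef_pos: [510.1, -122.6, 138.8]
ee_rot: [0.708, -0.706, 0.004, -0.006]
force: [0.2, 0.1, -0.7]
grip_width: 0.23
```

Request:
jog_arm([
  {"offset": [0, 0.0007, 0], "yaw": 0},
  {"offset": [0, 0.0015, 0], "yaw": 0},
  {"offset": [0, 0.0015, 0], "yaw": 0},
])

```text
time_s: 16.73
eef_pos: [510.1, -122.6, 137.2]
ee_rot: [0.708, -0.706, 0.004, -0.006]
force: [0.2, 0.1, -0.6]
grip_width: 0.23
```

Request:
jog_arm([
  {"offset": [-0.0013, 0.001, 0.0005], "yaw": 0},
  {"offset": [-0.0013, 0.002, 0.0005], "yaw": 0},
  {"offset": [-0.0013, 0.002, 0.0005], "yaw": 0},
  {"offset": [-0.0013, 0.002, 0.0005], "yaw": 0},
])

```text
time_s: 17.07
eef_pos: [508.8, -122.1, 135.2]
ee_rot: [0.708, -0.706, 0.004, -0.006]
force: [0.3, 0.2, -0.3]
grip_width: 0.224
```

Run:
```python
from h import *
w=cap('wrist','w14'); s=w['s']; print(s['time_s'],s['eef_pos'],s['force'],s['grip_width']); crop(w,'w14a',220,120,420,320,3)
```

```text
17.0667 [ 508.80049606 -122.08131923  135.15428643] [ 0.28566802  0.16397218 -0.25863701] 0.22442442053093659
```

View pics/w14a.png

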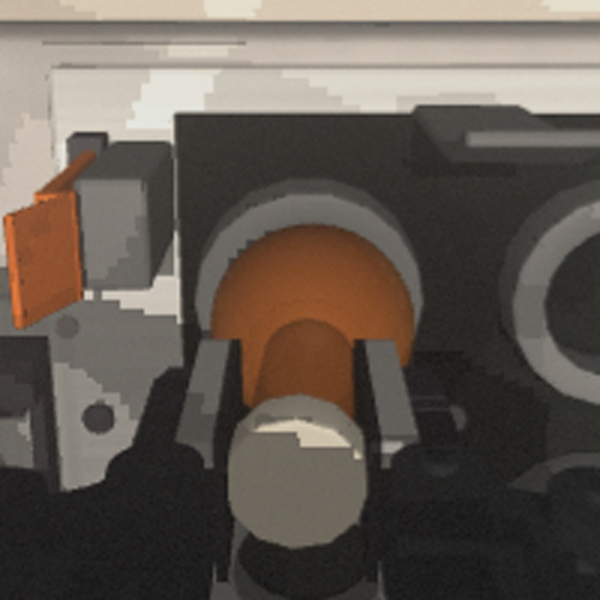

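Request:
jog_arm([
  {"offset": [-0.0004, 0.0007, 0], "yaw": 0},
  {"offset": [-0.0004, 0.0015, 0], "yaw": 0},
  {"offset": [-0.0004, 0.0015, 0], "yaw": 0},
])

```text
time_s: 17.37
eef_pos: [508.4, -122.1, 133.6]
ee_rot: [0.708, -0.706, 0.004, -0.006]
force: [-1.2, -0.8, -1.4]
grip_width: 0.224
```

Request:
jog_arm([
  {"offset": [0, 0.0006, 0], "yaw": 0},
  {"offset": [0, 0.0012, 0], "yaw": 0},
  {"offset": [0, 0.0012, 0], "yaw": 0},
])

```text
time_s: 17.62
eef_pos: [508.5, -122.2, 132.5]
ee_rot: [0.708, -0.706, 0.004, -0.006]
force: [-0.7, -0.9, 2.5]
grip_width: 0.228
```

Request:
jog_arm([
  {"offset": [0, 0, 0], "yaw": 0},
  {"offset": [0, 0, 0], "yaw": 0},
  {"offset": [0, 0.0005, 0], "yaw": 0},
], fingers=0.038)

```text
time_s: 17.87
eef_pos: [508.5, -122.2, 132.0]
ee_rot: [0.708, -0.706, 0.004, -0.006]
force: [-0.1, 0.4, 0.2]
grip_width: 0.446
```

Run:
```python
from h import *
w=cap('wrist','w15'); s=w['s']; print(s['time_s'],s['eef_pos'],s['force'],s['grip_width']); crop(w,'w15a',220,120,420,320,3)
```

```text
17.8667 [ 508.4794466  -122.18946948  131.99220034] [-0.0723898   0.39782427  0.20541278] 0.4460039910892792
```

View pics/w15a.png

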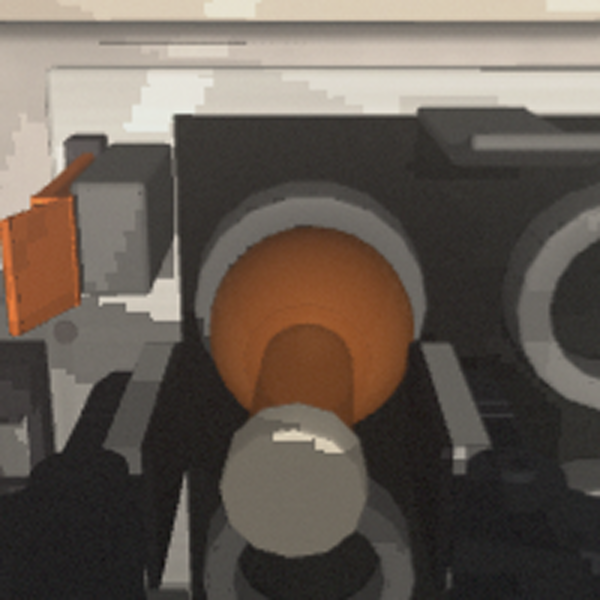

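Request:
jog_arm([
  {"offset": [0.0025, 0, 0.0015], "yaw": 0},
  {"offset": [0.0025, 0, 0.0015], "yaw": 0},
  {"offset": [0.0025, 0, 0.0015], "yaw": 0},
  {"offset": [0.0025, 0, 0.0015], "yaw": 0},
  {"offset": [0.0025, 0, 0.0015], "yaw": 0},
], fingers=0.0215, grip_force=20)

```text
time_s: 18.33
eef_pos: [510.9, -120.7, 131.9]
ee_rot: [0.708, -0.706, 0.004, -0.006]
force: [0.1, 0.5, -0.7]
grip_width: 0.248
```

Request:
jog_arm([
  {"offset": [0, 0, 0], "yaw": 0},
  {"offset": [0, 0, 0], "yaw": 0},
  {"offset": [0, 0, 0], "yaw": 0},
], fingers=0.038)

```text
time_s: 18.58
eef_pos: [510.9, -120.7, 131.8]
ee_rot: [0.708, -0.706, 0.004, -0.006]
force: [-0.2, -0.3, -0.1]
grip_width: 0.446
```

Run:
```python
from h import *
w=cap('wrist','w16'); s=w['s']; print(s['time_s'],s['eef_pos'],s['force'],s['grip_width']); crop(w,'w16a',220,120,420,320,3)
```

```text
18.5833 [ 510.93133561 -120.67523899  131.83850394] [-0.20374919 -0.33803154 -0.14172272] 0.4464630245107091
```

View pics/w16a.png

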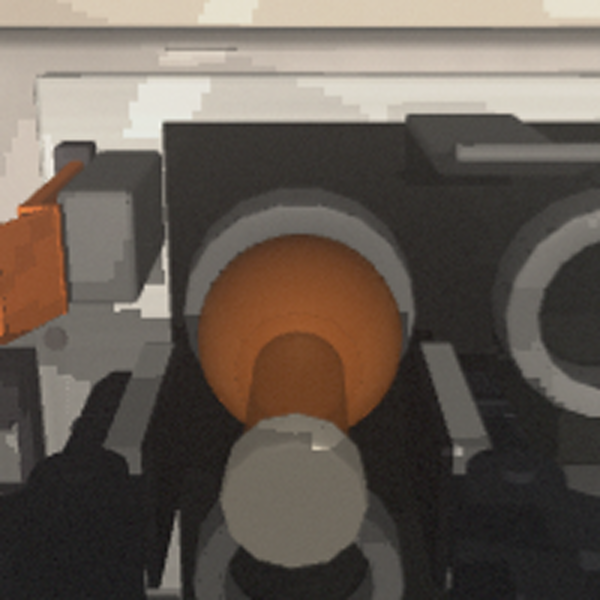

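Run:
```python
from h import *
print(move([402,141,200]))
t=cap('top');crop(t,'t17',200,200,320,290,6)
```

```text
[-0.11239381 -0.06766361  0.26033975]
```

View pics/t17.png

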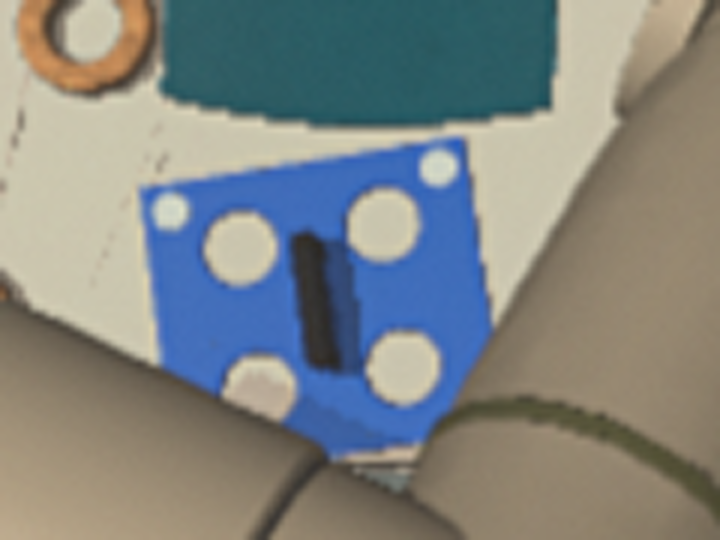

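Plate not moved. Rise and go over it.

Request:
jog_arm([
  {"offset": [0, -0.02, 0], "yaw": 0},
  {"offset": [0, -0.05, 0], "yaw": 0},
  {"offset": [0, -0.09, 0], "yaw": 0},
  {"offset": [-0.01, -0.1, 0.03], "yaw": 0.1},
  {"offset": [-0.02, -0.1, 0.06], "yaw": 0.22},
  {"offset": [-0.035, -0.1, 0.09], "yaw": 0.34},
  {"offset": [-0.05, -0.1, 0.12], "yaw": 0.46},
  {"offset": [-0.065, -0.1, 0.15], "yaw": 0.58},
  {"offset": [-0.08, -0.1, 0.18], "yaw": 0.7},
  {"offset": [-0.095, -0.1, 0.21], "yaw": 0.82},
  {"offset": [-0.105, -0.1, 0.235], "yaw": 0.94},
  {"offset": [-0.112, -0.1, 0.26], "yaw": 1.06},
])

```text
time_s: 19.68
eef_pos: [401.3, 141.5, 232.6]
ee_rot: [0.608, -0.605, 0.362, -0.363]
force: [0.1, 0.5, 0.3]
grip_width: 0.444
```

Run:
```python
from h import *
print(move([402,141,210])); T=toolT(ctrl.sense());print(np.arctan2(T[1,0],T[0,0])+1.45)
```

```text
[0.00080299 0.02257847 0.00031095]
0.37194152482239073
```

Request:
jog_arm([
  {"offset": [0, 0, 0], "yaw": 0.1},
  {"offset": [0, 0, 0], "yaw": 0.2},
  {"offset": [0, 0, 0], "yaw": 0.3},
  {"offset": [0, 0, 0], "yaw": 0.37},
  {"offset": [0, 0, 0], "yaw": 0.37},
  {"offset": [0, 0, 0], "yaw": 0.37},
], fingers=0.05)

```text
time_s: 20.18
eef_pos: [401.3, 141.5, 232.6]
ee_rot: [0.532, -0.529, 0.468, -0.468]
force: [-0.2, -0.1, 0.8]
grip_width: 0.586
```

Run:
```python
from h import *
w=cap('wrist','w17'); s=w['s']; T=toolT(s); print(s['time_s'],s['eef_pos'],np.arctan2(T[1,0],T[0,0]),s['dq'].round(2))
```

```text
20.1833 [401.25903555 141.48727385 232.62300902] -1.4458076092663157 [-0.   -0.    0.   -0.   -0.   -0.01]
```

View pics/w17.png

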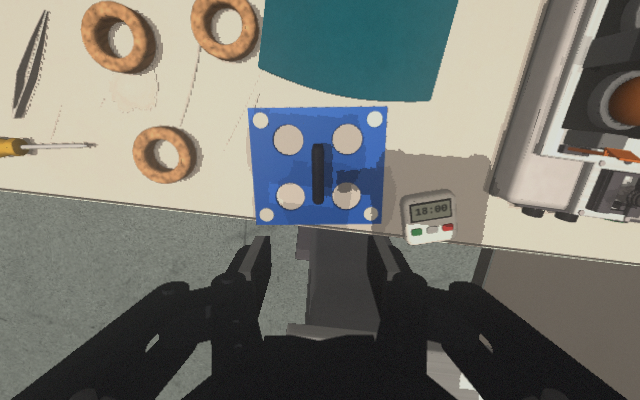

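Run:
```python
from h import *
w=cap('wrist');crop(w,'w17a',240,95,400,235,5)
```

```text
(no output)
```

View pics/w17a.png

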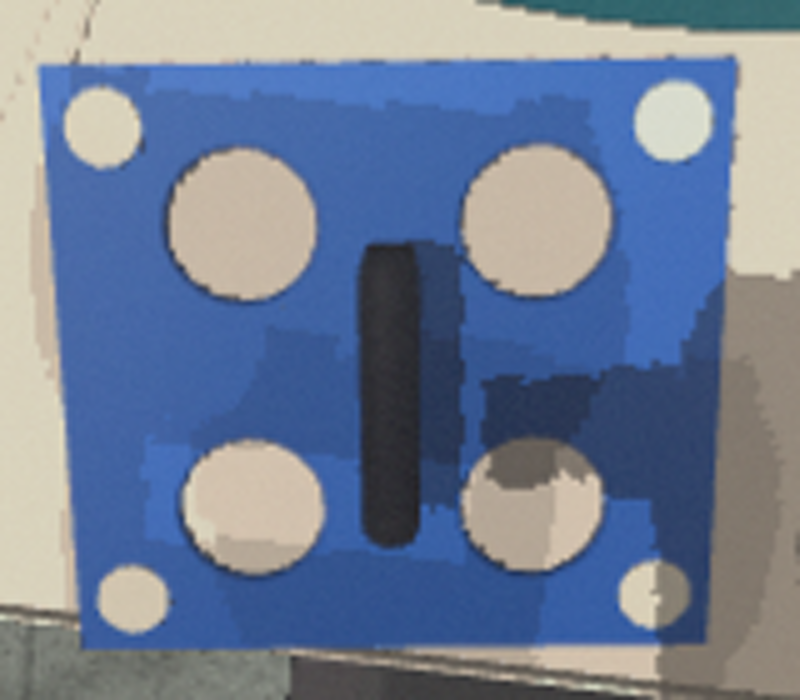

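```bash
cat >> h.py <<'E'
PL=np.array([[-66,58],[66,58],[-66,-58],[66,-58],[-35,35],[35,35],[-35,-35],[35,-35],[-80,72],[80,72],[-80,-72],[80,-72]])
E
python3 - <<'E'
from h import *
w=cap('wrist')
px=np.array([(103,127),(674,121),(133,600),(654,594),(241,225),(537,221),(253,508),(532,506),(40,65),(736,57),(83,649),(708,642)])/5+[240,95]
f=lambda p:(proj(w,shpts(p,PL,4))-px).ravel()
r=least_squares(f,[402,141,-1.45]);print(r.x.round(4),np.abs(r.fun).max().round(1),r.fun.round(1)); p=r.x
f=lambda p:(proj(w,shpts(p,PL,p[3]))-px).ravel()
r=least_squares(f,[402,141,-1.45,4]);print(r.x.round(4))
print(proj(w,[[p[0],p[1],46]]))
print(move([p[0],p[1],90]))
E
```

```text
[401.7629 143.1176  -1.4342] 0.6 [-0.1 -0.1  0.1 -0.3  0.  -0.3  0.2 -0.2 -0.1  0.1  0.2  0.2 -0.2  0.4
  0.3  0.3 -0.6 -0.3  0.5 -0.4 -0.3  0.3 -0.   0.5]
[401.5323 143.0941  -1.4342   2.5854]
[[318.03604919 176.83661053]]
[-1.17715976e-03  1.42585796e-01  1.32384130e-04]
```

Request:
jog_arm([
  {"offset": [-0.001, 0.035, 0], "yaw": -0.012},
  {"offset": [-0.001, 0.07, 0], "yaw": -0.012},
  {"offset": [-0.001, 0.105, 0], "yaw": -0.012},
  {"offset": [-0.001, 0.13, 0], "yaw": -0.012},
  {"offset": [-0.001, 0.14, 0], "yaw": -0.012},
  {"offset": [-0.001, 0.14, 0], "yaw": -0.012},
  {"offset": [-0.001, 0.14, 0], "yaw": -0.012},
])

```text
time_s: 20.92
eef_pos: [401.8, 142.9, 92.7]
ee_rot: [0.535, -0.531, 0.465, -0.465]
force: [0.6, 0.5, -0.2]
grip_width: 0.586
```

Run:
```python
from h import *
w=cap('wrist','w18');crop(w,'w18a',180,100,460,300,2.8); s=w['s'];print(s['eef_pos'],s['dq'].round(2));print(move([401.8,143.1,34]))
```

```text
[401.78320925 142.88469673  92.74753975] [ 0.   -0.03 -0.02 -0.    0.01  0.  ]
[-8.94557442e-05  5.93462597e-02 -6.80188698e-04]
```

View pics/w18a.png

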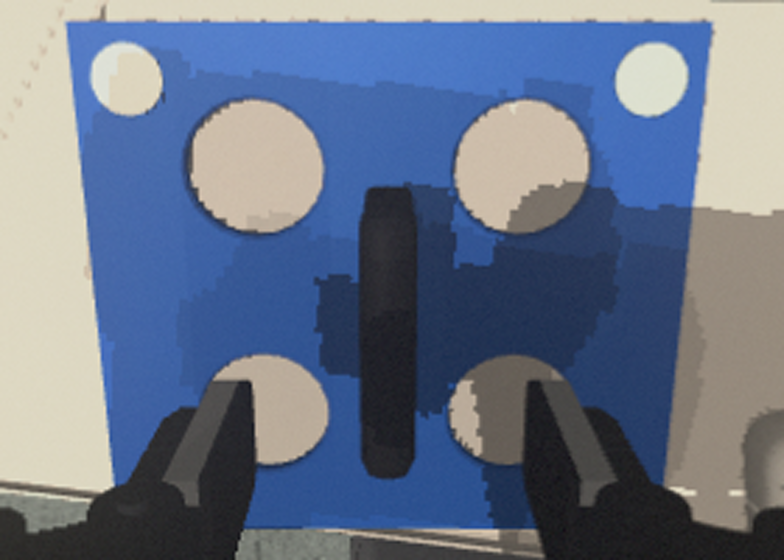

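Request:
jog_arm([
  {"offset": [0, 0.025, -0.0005], "yaw": 0},
  {"offset": [0, 0.045, -0.0005], "yaw": 0},
  {"offset": [0, 0.057, -0.0005], "yaw": 0},
  {"offset": [0, 0.059, -0.0005], "yaw": 0},
  {"offset": [0, 0.059, -0.0005], "yaw": 0},
  {"offset": [0, 0.059, -0.0005], "yaw": 0},
])

```text
time_s: 21.47
eef_pos: [402.8, 143.1, 35.5]
ee_rot: [0.536, -0.53, 0.464, -0.466]
force: [0.0, -0.5, 0.4]
grip_width: 0.586
```

Request:
jog_arm([
  {"offset": [0, 0, 0], "yaw": 0},
  {"offset": [0, 0, 0], "yaw": 0},
  {"offset": [0, 0, 0], "yaw": 0},
  {"offset": [0, 0, 0], "yaw": 0},
  {"offset": [0, 0, 0], "yaw": 0},
  {"offset": [0, 0, 0], "yaw": 0},
  {"offset": [0, 0, 0], "yaw": 0},
  {"offset": [0, 0, 0], "yaw": 0},
], fingers=0.0, grip_force=80)

```text
time_s: 22.13
eef_pos: [403.2, 143.2, 36.4]
ee_rot: [0.536, -0.53, 0.463, -0.466]
force: [-2.5, -1.1, 8.9]
grip_width: 0.136
```

Request:
jog_arm([
  {"offset": [0, -0.01, 0], "yaw": 0},
  {"offset": [0, -0.03, 0], "yaw": 0},
  {"offset": [0, -0.06, 0], "yaw": 0},
  {"offset": [0, -0.09, 0], "yaw": 0},
  {"offset": [0, -0.12, 0], "yaw": 0},
  {"offset": [0, -0.15, 0], "yaw": 0},
  {"offset": [0, -0.18, 0], "yaw": 0},
  {"offset": [0, -0.21, 0], "yaw": 0},
  {"offset": [0, -0.21, 0], "yaw": 0},
  {"offset": [0, -0.21, 0], "yaw": 0},
])

```text
time_s: 22.97
eef_pos: [401.7, 142.5, 247.2]
ee_rot: [0.537, -0.53, 0.463, -0.467]
force: [0.1, 0.5, -2.2]
grip_width: 0.135
```

Run:
```python
from h import *
w=cap('wrist','w19');crop(w,'w19a',120,40,520,320,2); s=w['s'];print(s['eef_pos'],s['force'],s['grip_width'],s['wrist_torque']);
print(move([546.6,-155.8,240]))
```

```text
[401.65079414 142.47637835 247.22311474] [ 0.11794188  0.46574467 -2.20519783] 0.13470790079695535 [-0.0498287  -0.00600923 -0.01587927]
[0.31531662 0.00600431 0.10332688]
```

View pics/w19a.png

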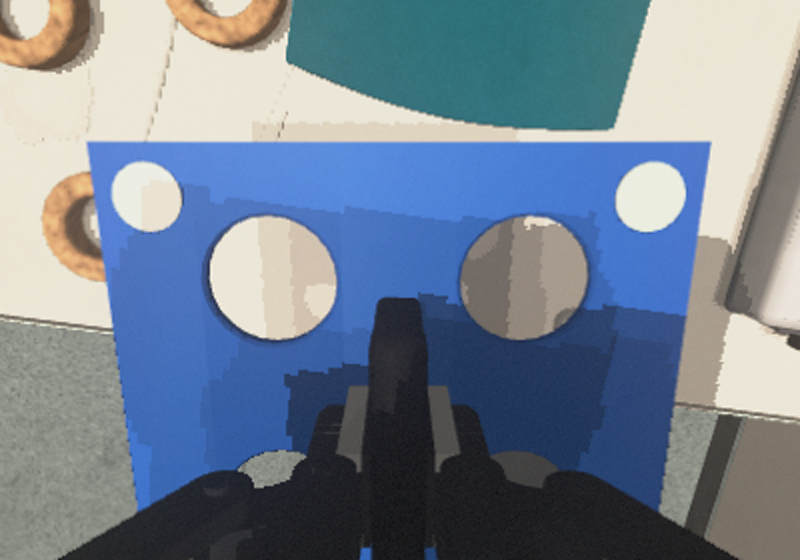

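Run:
```python
from h import *
w=cap('wrist'); c=dict(w); M=np.array(w['mount'])@F; c['Tcv']=M  # tool frame
px=np.array([(147,197),(650,197),(271,277),(524,277),(88,142),(711,142)])/2+[120,40]
loc=PL[[0,1,4,5,8,9]]
# tool: plate x->x, plate y-> tool z, plate z(up)-> -tool y
def P(q):
    l=np.c_[loc[:,0],np.zeros(6),loc[:,1]]
    return R.from_rotvec(q[3:6]).apply(l)+q[:3]
f=lambda q:np.r_[(proj(c,P(q))-px).ravel(),(q[1]-32)*0.3,q[3:6]*5]
r=least_squares(f,[0,33,0,0,0,0]);print(r.x.round(3),r.fun.round(1))
```

```text
[-3.5300e-01  3.6448e+01 -1.4920e+00  3.0000e-02 -1.0000e-03 -1.4000e-02] [ 0.9 -0.7 -0.8 -0.5  0.1  1.3  0.   1.6 -0.4 -0.7  0.3 -0.9  1.3  0.2
 -0.  -0.1]
```

Request:
jog_arm([
  {"offset": [0.026, 0, 0.009], "yaw": -0.11},
  {"offset": [0.052, 0, 0.018], "yaw": -0.22},
  {"offset": [0.078, 0, 0.027], "yaw": -0.33},
  {"offset": [0.104, 0, 0.036], "yaw": -0.44},
  {"offset": [0.13, 0, 0.045], "yaw": -0.55},
  {"offset": [0.157, 0, 0.054], "yaw": -0.66},
  {"offset": [0.183, 0, 0.063], "yaw": -0.77},
  {"offset": [0.21, 0, 0.072], "yaw": -0.88},
  {"offset": [0.237, 0, 0.081], "yaw": -0.99},
  {"offset": [0.263, 0, 0.088], "yaw": -1.1},
  {"offset": [0.289, 0, 0.096], "yaw": -1.21},
  {"offset": [0.314, 0, 0.103], "yaw": -1.32},
])

```text
time_s: 24.07
eef_pos: [545.8, -155.8, 243.1]
ee_rot: [0.708, -0.704, 0.037, -0.039]
force: [0.4, 0.8, -3.2]
grip_width: 0.134
```

Run:
```python
from h import *
s=ctrl.sense(); T=toolT(s);print(s['eef_pos'],np.arctan2(T[1,0],T[0,0]),move([546.8,-154.4,220]))
```

```text
[ 545.75484972 -155.81297987  243.08860007] -0.10859278304247723 [0.00082712 0.02309851 0.00139537]
```

Request:
jog_arm([
  {"offset": [0.001, 0.01, 0.001], "yaw": -0.06},
  {"offset": [0.001, 0.023, 0.001], "yaw": -0.096},
  {"offset": [0.001, 0.023, 0.001], "yaw": -0.096},
  {"offset": [0.001, 0.023, 0.001], "yaw": -0.096},
  {"offset": [0.001, 0.023, 0.001], "yaw": -0.096},
])

```text
time_s: 24.48
eef_pos: [546.9, -154.6, 220.1]
ee_rot: [0.709, -0.705, 0.004, -0.006]
force: [0.4, 0.1, -2.6]
grip_width: 0.134
```

Run:
```python
from h import *
w=cap('wrist','w20'); s=w['s']; T=toolT(s);print(s['eef_pos'],np.arctan2(T[1,0],T[0,0]))
c=cap('side');crop(c,'s20',260,110,400,230,5.5)
```

```text
[ 546.89003768 -154.58464394  220.06838073] -0.01347014191551694
```

View pics/w20.png

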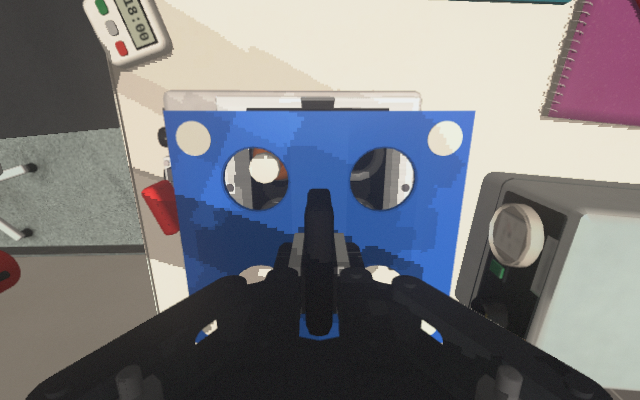

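View pics/s20.png

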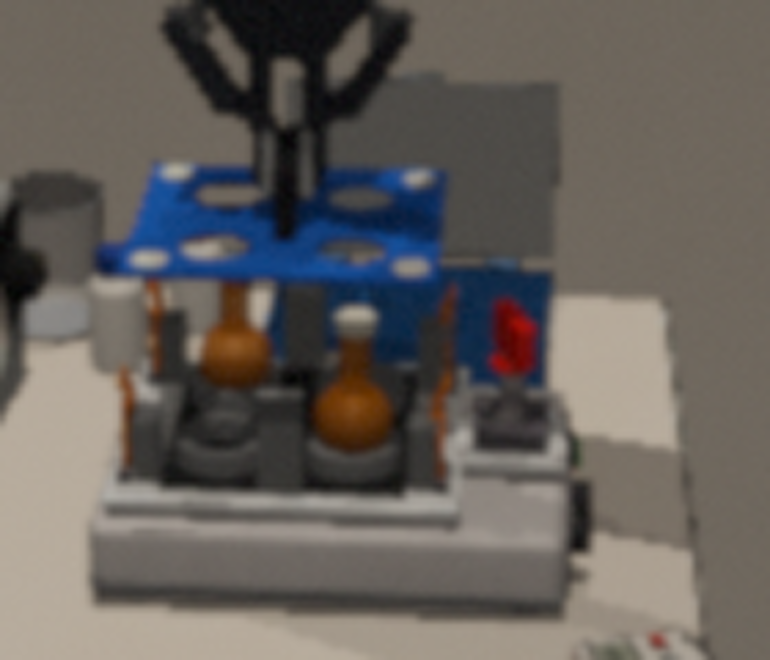

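Run:
```python
from h import *
w=cap('wrist'); s=w['s']; crop(w,'w20a',160,90,480,290,2.5)
p=[546.6,-156,-.013]
print('stopper',proj(w,shpts(p,[-35,35],149)),'holes',proj(w,shpts(p,[[-35,35],[35,35],[-66,58],[66,58]],s['eef_pos'][2]-33)))
```

```text
stopper [[265.09780179 167.59827281]] holes [[253.1110145  181.29133736]
 [381.16507408 181.22133021]
 [190.91511691 138.52295657]
 [442.95685885 138.52593292]]
```

View pics/w20a.png

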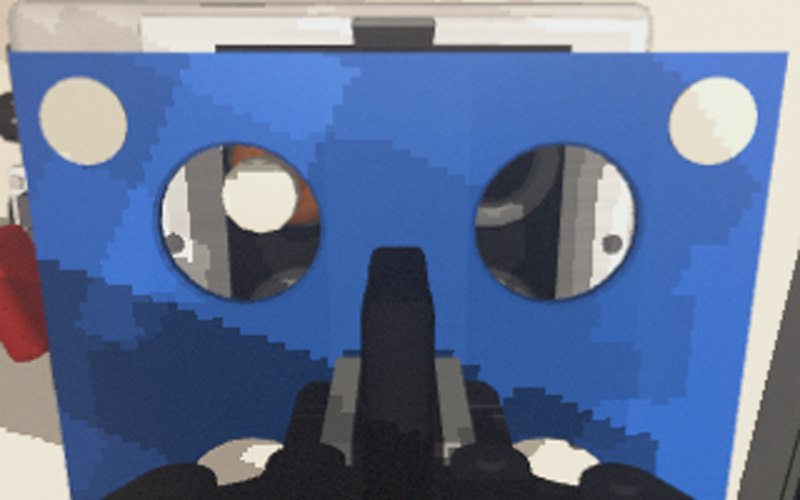

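Request:
jog_arm([
  {"offset": [-0.0013, 0.015, -0.0006], "yaw": 0},
  {"offset": [-0.0013, 0.03, -0.0006], "yaw": 0},
  {"offset": [-0.0013, 0.045, -0.0006], "yaw": 0},
  {"offset": [-0.0013, 0.054, -0.0006], "yaw": 0},
  {"offset": [-0.0013, 0.054, -0.0006], "yaw": 0},
  {"offset": [-0.0013, 0.054, -0.0006], "yaw": 0},
])

```text
time_s: 25.13
eef_pos: [546.1, -155.0, 167.1]
ee_rot: [0.709, -0.706, 0.003, -0.006]
force: [0.1, -0.1, -1.2]
grip_width: 0.137
```

Run:
```python
from h import *
w=cap('wrist','w21'); s=w['s']; T=toolT(s);print(s['eef_pos'],np.arctan2(T[1,0],T[0,0]),s['force'])
crop(w,'w21a',140,70,500,310,2.2)
c=cap('side');crop(c,'s21',260,110,400,230,5.5)
```

```text
[ 546.13396109 -154.99087043  167.12629092] -0.012844834505919053 [ 0.09323999 -0.08233033 -1.22674519]
```

View pics/w21a.png

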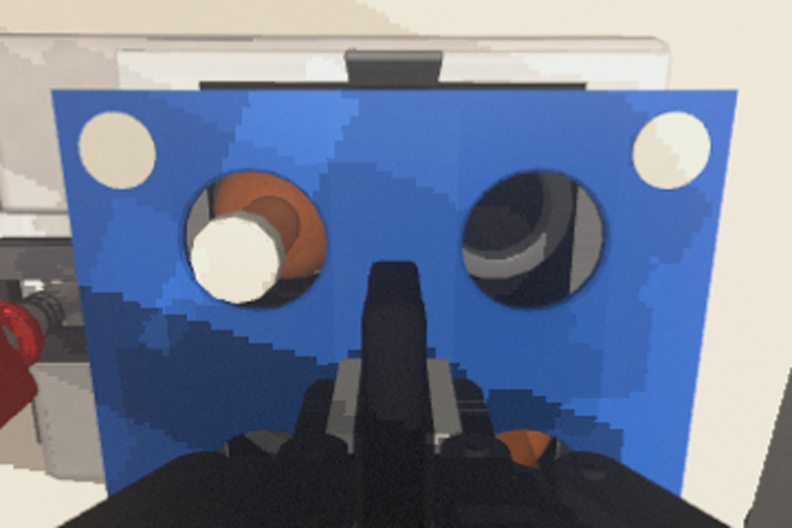

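View pics/s21.png

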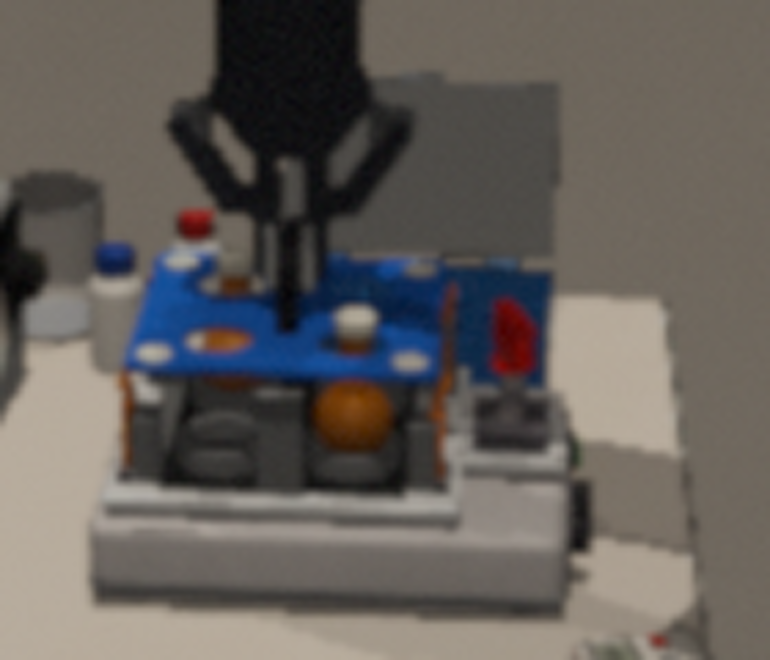

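Request:
jog_arm([
  {"offset": [-0.0005, 0.004, 0], "yaw": 0},
  {"offset": [-0.0005, 0.008, 0], "yaw": 0},
  {"offset": [-0.0005, 0.011, 0], "yaw": 0},
  {"offset": [-0.0005, 0.011, 0], "yaw": 0},
  {"offset": [-0.0005, 0.011, 0], "yaw": 0},
])

```text
time_s: 25.65
eef_pos: [545.9, -155.1, 156.6]
ee_rot: [0.708, -0.706, 0.003, -0.006]
force: [-0.2, 0.2, -1.8]
grip_width: 0.137
```

Request:
jog_arm([
  {"offset": [0, 0.001, 0], "yaw": 0},
  {"offset": [0, 0.002, 0], "yaw": 0},
  {"offset": [0, 0.003, 0], "yaw": 0},
  {"offset": [0, 0.003, 0], "yaw": 0},
])

```text
time_s: 25.98
eef_pos: [545.9, -155.1, 153.4]
ee_rot: [0.709, -0.706, 0.003, -0.006]
force: [0.3, 0.5, -2.1]
grip_width: 0.136
```

Request:
jog_arm([
  {"offset": [0, 0.001, 0], "yaw": 0},
  {"offset": [0, 0.002, 0], "yaw": 0},
  {"offset": [0, 0.002, 0], "yaw": 0},
])

```text
time_s: 26.23
eef_pos: [546.0, -155.1, 151.6]
ee_rot: [0.709, -0.706, 0.003, -0.007]
force: [1.4, 0.2, -0.9]
grip_width: 0.135
```

Request:
jog_arm([
  {"offset": [0, 0.001, 0], "yaw": 0},
  {"offset": [0, 0.002, 0], "yaw": 0},
  {"offset": [0, 0.002, 0], "yaw": 0},
])

```text
time_s: 26.48
eef_pos: [546.4, -155.2, 150.5]
ee_rot: [0.708, -0.706, 0.002, -0.007]
force: [-1.8, 0.6, 5.8]
grip_width: 0.134
```

Request:
jog_arm([
  {"offset": [0, 0, 0], "yaw": 0},
  {"offset": [0, 0, 0], "yaw": 0},
  {"offset": [0, 0, 0], "yaw": 0},
  {"offset": [0, 0, 0], "yaw": 0},
], fingers=0.03)

```text
time_s: 26.82
eef_pos: [546.4, -155.2, 150.4]
ee_rot: [0.708, -0.706, 0.002, -0.007]
force: [1.1, 0.8, 1.0]
grip_width: 0.353
```

Request:
jog_arm([
  {"offset": [0, -0.01, 0], "yaw": 0},
  {"offset": [0, -0.03, 0], "yaw": 0},
  {"offset": [0, -0.06, 0], "yaw": 0},
  {"offset": [0, -0.08, 0], "yaw": 0},
  {"offset": [0, -0.08, 0], "yaw": 0},
  {"offset": [0, -0.08, 0], "yaw": 0},
])

```text
time_s: 27.32
eef_pos: [546.1, -155.6, 231.6]
ee_rot: [0.708, -0.706, 0.001, -0.008]
force: [0.9, 0.4, -0.5]
grip_width: 0.351
```

Run:
```python
from h import *
w=cap('wrist','w22'); s=w['s']; T=toolT(s);print(s['eef_pos'],np.arctan2(T[1,0],T[0,0]),s['force'])
crop(w,'w22a',140,70,500,310,2.2)
c=cap('side');crop(c,'s22',260,110,400,230,5.5)
```

```text
[ 546.0949914  -155.6261899   231.64145326] -0.013059196040742314 [ 0.86518483  0.36417138 -0.46006087]
```

View pics/w22a.png

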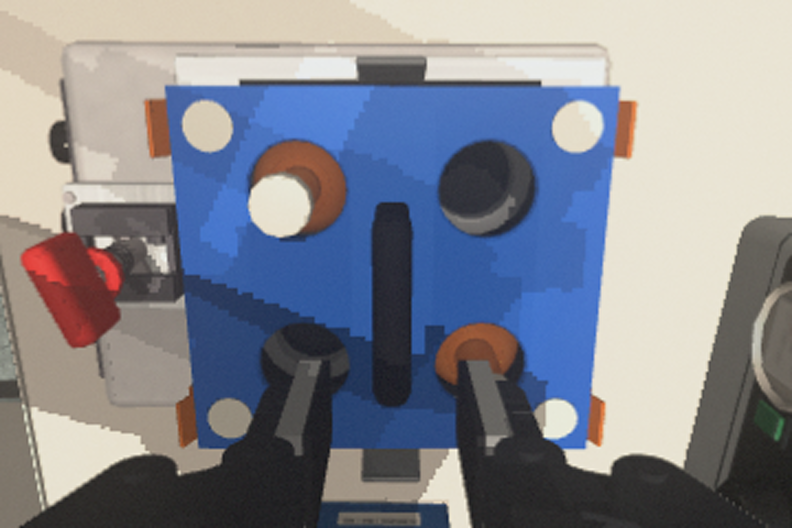

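View pics/s22.png

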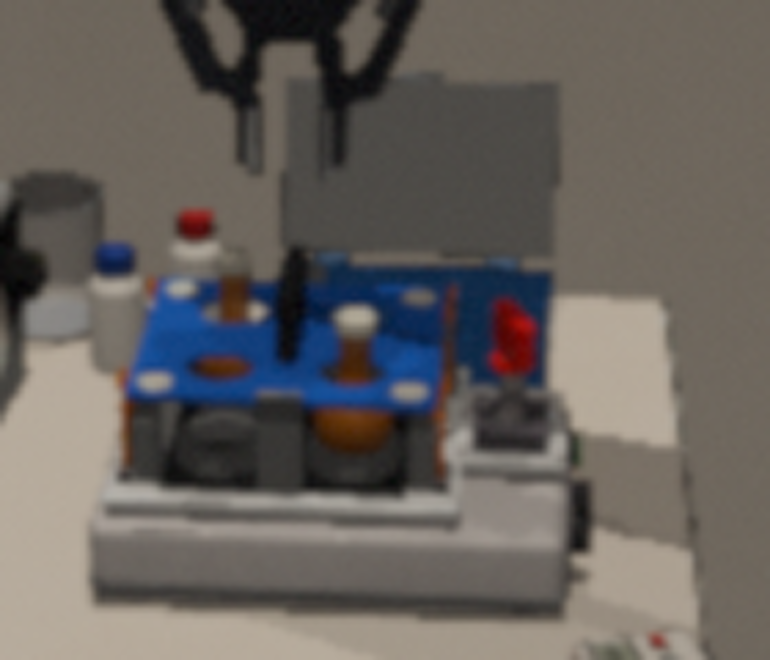

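Run:
```python
from h import *
w=cap('wrist'); px=np.array([(207,126),(577,126),(230,418),(557,417)])/2.2+[140,70]
loc=PL[:4]
for z in (119.5,):
    f=lambda p:(proj(w,shpts(p,loc,z))-px).ravel(); r=least_squares(f,[546,-156,0]);print(z,r.x.round(3),r.fun.round(1))
p=[546.5,-155.9,-.013]
print(shpts(p,np.array([[-63,56],[-63,-56],[63,-56],[63,56]]),0).round(1))
P=shpts(p,[-63,56],0)[0];print(move([P[0],P[1],170]))
```

```text
119.5 [ 5.46320e+02 -1.55052e+02 -1.10000e-02] [-1.3 -0.7  1.6 -1.1 -0.8  1.5  0.4  1.3]
[[ 484.2  -99.1    0. ]
 [ 482.8 -211.1    0. ]
 [ 608.8 -212.7    0. ]
 [ 610.2 -100.7    0. ]]
[-0.0622369   0.05928052  0.05514825]
```

Request:
jog_arm([
  {"offset": [-0.01, 0, 0.01], "yaw": 0.12},
  {"offset": [-0.02, 0, 0.02], "yaw": 0.24},
  {"offset": [-0.03, 0, 0.03], "yaw": 0.36},
  {"offset": [-0.04, 0, 0.04], "yaw": 0.48},
  {"offset": [-0.05, 0, 0.05], "yaw": 0.6},
  {"offset": [-0.062, 0, 0.055], "yaw": 0.72},
  {"offset": [-0.062, 0, 0.055], "yaw": 0.84},
  {"offset": [-0.062, 0, 0.055], "yaw": 0.96},
  {"offset": [-0.062, 0, 0.055], "yaw": 1.08},
  {"offset": [-0.062, 0, 0.055], "yaw": 1.2},
  {"offset": [-0.062, 0, 0.055], "yaw": 1.32},
  {"offset": [-0.062, 0, 0.055], "yaw": 1.44},
], fingers=0.0, grip_force=40)

```text
time_s: 28.47
eef_pos: [483.8, -99.3, 228.4]
ee_rot: [0.529, -0.525, 0.472, -0.471]
force: [-0.9, -0.1, 0.3]
grip_width: -0.002
```

Run:
```python
from h import *
s=ctrl.sense(); T=toolT(s);print(s['eef_pos'],np.arctan2(T[1,0],T[0,0])+1.584,s['grip_width']);print(move([484.2,-99.1,148]))
```

```text
[483.84392445 -99.34860965 228.39619271] 0.12493626798738866 -0.0023397036908011444
[1.66569401e-04 8.03971693e-02 6.18795720e-05]
```

Request:
jog_arm([
  {"offset": [0, 0.02, 0], "yaw": 0.1},
  {"offset": [0, 0.045, 0], "yaw": 0.125},
  {"offset": [0, 0.065, 0], "yaw": 0.125},
  {"offset": [0, 0.08, 0], "yaw": 0.125},
  {"offset": [0, 0.08, 0], "yaw": 0.125},
  {"offset": [0, 0.08, 0], "yaw": 0.125},
])

```text
time_s: 28.97
eef_pos: [483.7, -98.8, 147.8]
ee_rot: [0.499, -0.495, 0.504, -0.502]
force: [0.0, -0.5, -0.3]
grip_width: -0.002
```

Run:
```python
from h import *
w=cap('wrist','w23'); s=w['s']; T=toolT(s);print(s['eef_pos'],np.arctan2(T[1,0],T[0,0]),s['force'])
c=cap('side');crop(c,'s23',260,110,400,230,5.5)
```

```text
[483.73973412 -98.76692487 147.82122812] -1.5840428530510688 [ 0.0377169  -0.53917633 -0.31632266]
```

View pics/w23.png

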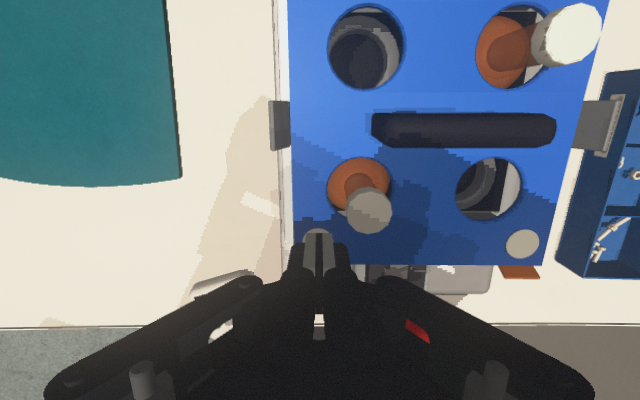

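View pics/s23.png

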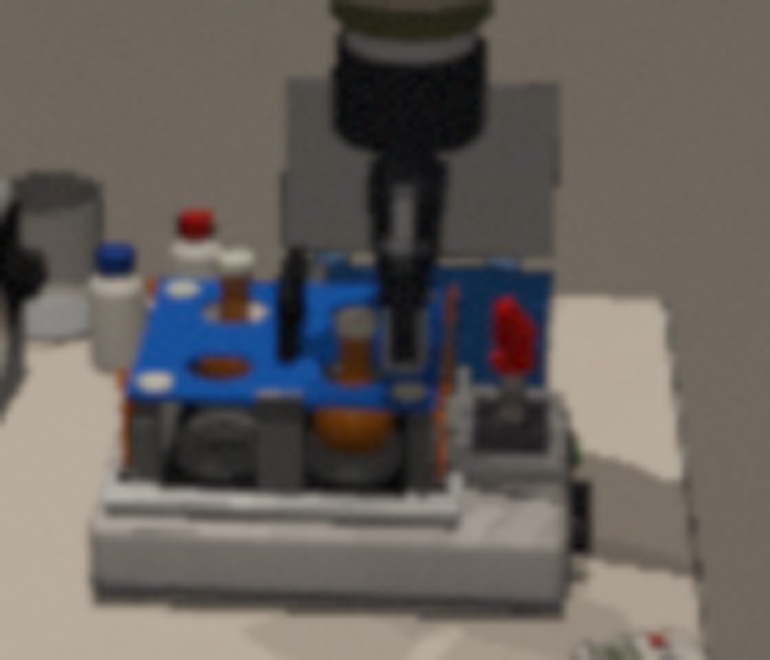

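Request:
jog_arm([
  {"offset": [0, 0.004, 0], "yaw": 0},
  {"offset": [0, 0.008, 0], "yaw": 0},
  {"offset": [0, 0.01, 0], "yaw": 0},
  {"offset": [0, 0.012, 0], "yaw": 0},
  {"offset": [0, 0.013, 0], "yaw": 0},
  {"offset": [0, 0.013, 0], "yaw": 0},
])

```text
time_s: 29.57
eef_pos: [484.4, -99.0, 136.0]
ee_rot: [0.499, -0.494, 0.503, -0.503]
force: [-0.0, -0.6, -0.1]
grip_width: -0.001
```

Request:
jog_arm([
  {"offset": [0, 0.001, 0], "yaw": 0},
  {"offset": [0, 0.002, 0], "yaw": 0},
  {"offset": [0, 0.003, 0], "yaw": 0},
  {"offset": [0, 0.003, 0], "yaw": 0},
])

```text
time_s: 29.9
eef_pos: [484.7, -99.0, 133.2]
ee_rot: [-0.499, 0.494, -0.503, 0.503]
force: [-0.2, 0.3, 3.0]
grip_width: 0.001
```

Request:
jog_arm([
  {"offset": [0, 0.001, 0], "yaw": 0},
  {"offset": [0, 0.002, 0], "yaw": 0},
  {"offset": [0, 0.003, 0], "yaw": 0},
  {"offset": [0, 0.003, 0], "yaw": 0},
])

```text
time_s: 30.23
eef_pos: [485.0, -99.1, 130.4]
ee_rot: [-0.499, 0.494, -0.503, 0.504]
force: [-0.7, -0.5, 0.2]
grip_width: 0.002
```

Request:
jog_arm([
  {"offset": [0, 0.001, 0], "yaw": 0},
  {"offset": [0, 0.002, 0], "yaw": 0},
  {"offset": [0, 0.003, 0], "yaw": 0},
  {"offset": [0, 0.003, 0], "yaw": 0},
])

```text
time_s: 30.57
eef_pos: [485.1, -99.2, 127.2]
ee_rot: [-0.499, 0.494, -0.503, 0.504]
force: [1.6, 0.6, 0.8]
grip_width: 0.0
```

Request:
jog_arm([
  {"offset": [0, 0.001, 0], "yaw": 0},
  {"offset": [0, 0.002, 0], "yaw": 0},
  {"offset": [0, 0.0025, 0], "yaw": 0},
  {"offset": [0, 0.0025, 0], "yaw": 0},
])

```text
time_s: 30.9
eef_pos: [485.2, -99.4, 125.4]
ee_rot: [-0.499, 0.494, -0.503, 0.504]
force: [-1.4, -0.2, 8.9]
grip_width: 0.006
```

Request:
jog_arm([
  {"offset": [0, 0.001, 0], "yaw": 0},
  {"offset": [0, 0.002, 0], "yaw": 0},
  {"offset": [0, 0.002, 0], "yaw": 0},
])

```text
time_s: 31.15
eef_pos: [485.2, -99.5, 125.0]
ee_rot: [-0.499, 0.494, -0.502, 0.504]
force: [-6.7, 2.1, 21.8]
grip_width: 0.001
```

Run:
```python
from h import *
s=ctrl.sense(); print(s['eef_pos'],s['force'])
c=cap('side');crop(c,'s24',260,110,400,230,5.5)
```

```text
[485.23961324 -99.47235373 124.9754082 ] [-6.70208317  2.11407151 21.7930645 ]
```

View pics/s24.png

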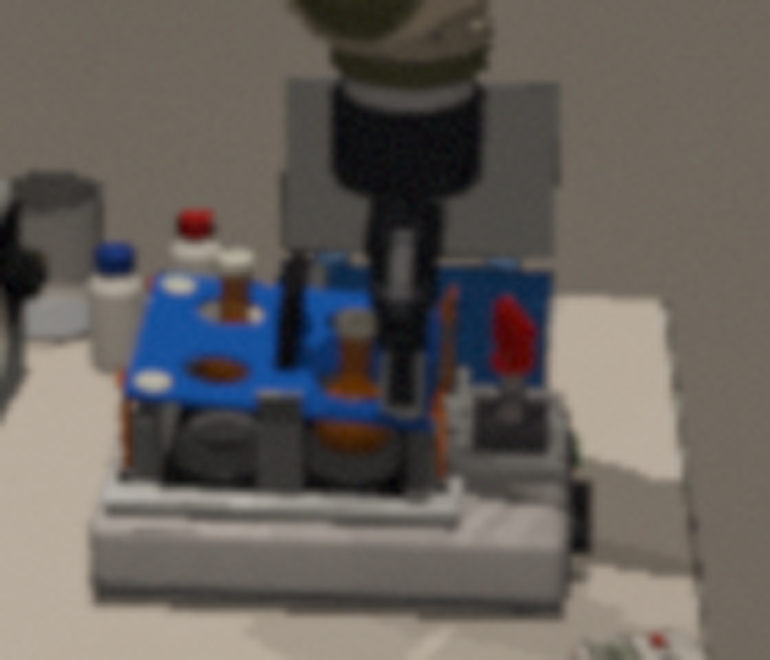

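Request:
jog_arm([
  {"offset": [0, -0.015, 0], "yaw": 0},
  {"offset": [0, -0.035, 0], "yaw": 0},
  {"offset": [0.02, -0.04, -0.001], "yaw": 0},
  {"offset": [0.05, -0.04, -0.001], "yaw": 0},
  {"offset": [0.085, -0.035, -0.001], "yaw": 0},
  {"offset": [0.112, -0.02, -0.001], "yaw": 0},
  {"offset": [0.112, -0.01, -0.001], "yaw": 0},
  {"offset": [0.112, -0.01, -0.001], "yaw": 0},
])

```text
time_s: 31.87
eef_pos: [481.4, -211.7, 132.2]
ee_rot: [0.498, -0.494, 0.504, -0.503]
force: [-0.5, -0.5, 0.3]
grip_width: 0.005
```

Request:
jog_arm([
  {"offset": [0, 0.001, 0], "yaw": 0},
  {"offset": [0, 0.002, 0], "yaw": 0},
  {"offset": [0, 0.003, 0], "yaw": 0},
  {"offset": [0, 0.003, 0], "yaw": 0},
])

```text
time_s: 32.2
eef_pos: [481.7, -211.0, 129.5]
ee_rot: [0.499, -0.494, 0.504, -0.503]
force: [-0.2, -0.9, -0.2]
grip_width: -0.004
```

Request:
jog_arm([
  {"offset": [0, 0.001, 0.001], "yaw": 0},
  {"offset": [0, 0.002, 0.001], "yaw": 0},
  {"offset": [0, 0.003, 0.001], "yaw": 0},
  {"offset": [0, 0.003, 0.001], "yaw": 0},
])

```text
time_s: 32.53
eef_pos: [482.7, -210.9, 126.4]
ee_rot: [0.499, -0.494, 0.504, -0.503]
force: [-0.0, -0.7, 0.0]
grip_width: -0.001
```

Request:
jog_arm([
  {"offset": [0, 0.001, 0], "yaw": 0},
  {"offset": [0, 0.002, 0], "yaw": 0},
  {"offset": [0, 0.002, 0], "yaw": 0},
])

```text
time_s: 32.78
eef_pos: [482.8, -210.9, 124.8]
ee_rot: [0.499, -0.494, 0.504, -0.503]
force: [-2.5, 1.0, 4.2]
grip_width: -0.0
```

Request:
jog_arm([
  {"offset": [0, 0.001, 0], "yaw": 0},
  {"offset": [0, 0.0015, 0], "yaw": 0},
  {"offset": [0, 0.0015, 0], "yaw": 0},
])

```text
time_s: 33.03
eef_pos: [482.8, -211.0, 124.6]
ee_rot: [0.499, -0.494, 0.504, -0.503]
force: [-4.5, 3.0, 13.0]
grip_width: 0.002
```

Run:
```python
from h import *
s=ctrl.sense(); print(s['eef_pos'],s['force'])
w=cap('wrist','w25')
c=cap('side');crop(c,'s25',260,110,400,230,5.5)
```

```text
[ 482.82716938 -210.95787767  124.61624048] [-4.5293862   3.03718314 13.04982102]
```

View pics/s25.png

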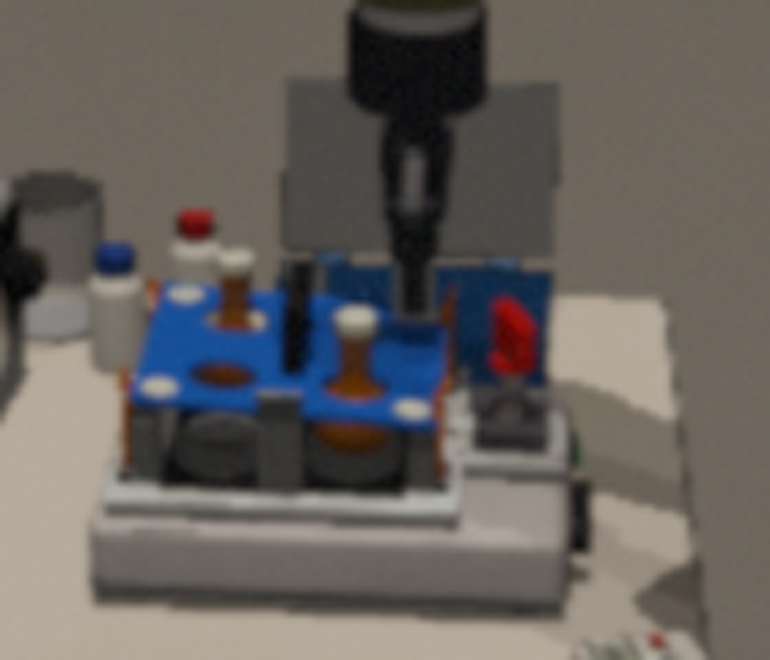

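View pics/w25.png

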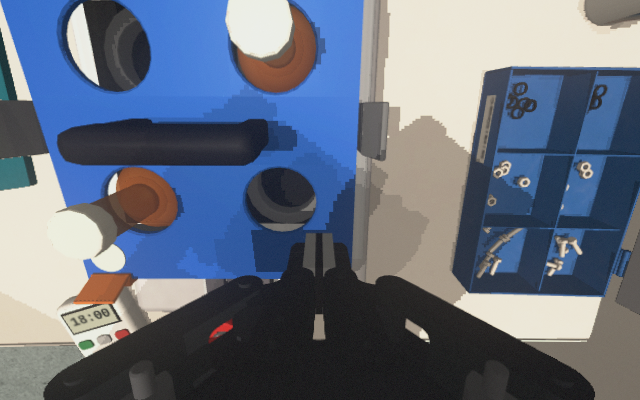

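Request:
jog_arm([
  {"offset": [0, -0.03, 0], "yaw": 0},
  {"offset": [0, -0.06, 0], "yaw": 0},
  {"offset": [0, -0.062, 0.01], "yaw": 0},
  {"offset": [0, -0.062, 0.045], "yaw": 0},
  {"offset": [0, -0.062, 0.085], "yaw": 0},
  {"offset": [0, -0.06, 0.126], "yaw": 0},
  {"offset": [0, -0.05, 0.126], "yaw": 0},
  {"offset": [0, -0.03, 0.126], "yaw": 0},
  {"offset": [0, -0.02, 0.126], "yaw": 0},
  {"offset": [0, -0.02, 0.126], "yaw": 0},
])

```text
time_s: 33.97
eef_pos: [607.5, -212.2, 142.2]
ee_rot: [0.498, -0.495, 0.505, -0.501]
force: [-0.2, 0.7, -0.1]
grip_width: -0.002
```

Run:
```python
from h import *
w=cap('wrist','w26'); s=w['s'];print(s['eef_pos'],s['force'],move([608.8,-212.7,141]))
```

```text
[ 607.5400857  -212.1765391   142.23325793] [-0.23398889  0.6959802  -0.06448255] [0.00010725 0.00322295 0.00071182]
```

View pics/w26.png

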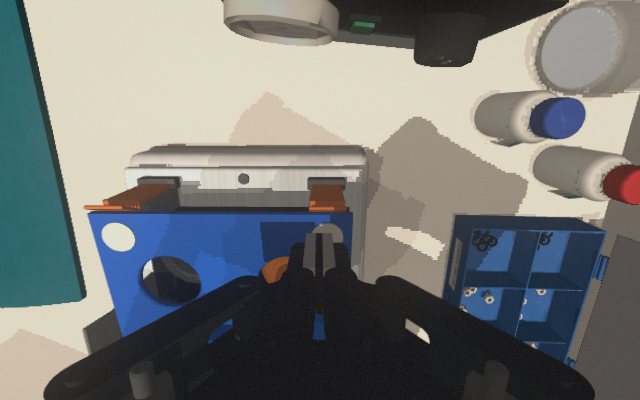

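Request:
jog_arm([
  {"offset": [0, 0.002, 0.001], "yaw": 0},
  {"offset": [0, 0.004, 0.001], "yaw": 0},
  {"offset": [0, 0.006, 0.001], "yaw": 0},
  {"offset": [0, 0.008, 0.001], "yaw": 0},
  {"offset": [0, 0.009, 0.001], "yaw": 0},
  {"offset": [0, 0.01, 0.001], "yaw": 0},
  {"offset": [0, 0.011, 0.001], "yaw": 0},
  {"offset": [0, 0.012, 0.001], "yaw": 0},
])

```text
time_s: 34.68
eef_pos: [609.2, -212.6, 132.5]
ee_rot: [0.499, -0.495, 0.504, -0.503]
force: [-2.2, 0.6, 5.7]
grip_width: -0.003
```

Request:
jog_arm([
  {"offset": [0, 0.001, 0], "yaw": 0},
  {"offset": [0, 0.002, 0], "yaw": 0},
  {"offset": [0, 0.003, 0], "yaw": 0},
  {"offset": [0, 0.003, 0], "yaw": 0},
])

```text
time_s: 35.02
eef_pos: [609.3, -212.6, 130.4]
ee_rot: [0.499, -0.495, 0.504, -0.503]
force: [-2.1, 1.7, 6.3]
grip_width: -0.002
```

Request:
jog_arm([
  {"offset": [0, 0.001, 0], "yaw": 0},
  {"offset": [0, 0.002, 0], "yaw": 0},
  {"offset": [0, 0.002, 0], "yaw": 0},
])

```text
time_s: 35.27
eef_pos: [609.4, -212.7, 129.8]
ee_rot: [0.499, -0.495, 0.504, -0.503]
force: [-4.8, 2.1, 8.6]
grip_width: 0.001
```

Request:
jog_arm([
  {"offset": [0, 0.001, 0], "yaw": 0},
  {"offset": [0, 0.002, 0], "yaw": 0},
  {"offset": [0, 0.002, 0], "yaw": 0},
])

```text
time_s: 35.52
eef_pos: [609.4, -212.6, 129.6]
ee_rot: [-0.499, 0.495, -0.503, 0.503]
force: [-6.0, 2.1, 12.3]
grip_width: 0.001
```

Request:
jog_arm([
  {"offset": [0, 0.001, 0], "yaw": 0},
  {"offset": [0, 0.002, 0], "yaw": 0},
  {"offset": [0, 0.002, 0], "yaw": 0},
])

```text
time_s: 35.77
eef_pos: [609.6, -212.7, 128.6]
ee_rot: [-0.499, 0.494, -0.503, 0.504]
force: [-0.1, 0.1, -0.0]
grip_width: -0.003
```

Request:
jog_arm([
  {"offset": [0, 0.001, 0], "yaw": 0},
  {"offset": [0, 0.002, 0], "yaw": 0},
  {"offset": [0, 0.0025, 0], "yaw": 0},
  {"offset": [0, 0.0025, 0], "yaw": 0},
])

```text
time_s: 36.1
eef_pos: [609.7, -212.7, 126.1]
ee_rot: [-0.499, 0.494, -0.503, 0.504]
force: [0.9, 0.6, 1.4]
grip_width: -0.001
```

Request:
jog_arm([
  {"offset": [0, 0.001, 0], "yaw": 0},
  {"offset": [0, 0.002, 0], "yaw": 0},
  {"offset": [0, 0.002, 0], "yaw": 0},
])

```text
time_s: 36.35
eef_pos: [609.6, -212.7, 123.7]
ee_rot: [-0.499, 0.494, -0.503, 0.504]
force: [0.6, -0.7, -0.3]
grip_width: 0.0
```

Request:
jog_arm([
  {"offset": [0, 0.001, 0], "yaw": 0},
  {"offset": [0, 0.002, 0], "yaw": 0},
  {"offset": [0, 0.002, 0], "yaw": 0},
])

```text
time_s: 36.6
eef_pos: [609.7, -212.7, 123.5]
ee_rot: [-0.499, 0.495, -0.503, 0.504]
force: [-6.1, 3.1, 14.9]
grip_width: -0.0
```

Run:
```python
from h import *
s=ctrl.sense(); print(s['eef_pos'],s['force'])
c=cap('side');crop(c,'s27',260,110,400,230,5.5); c=cap('wrist','w27')
```

```text
[ 609.67123439 -212.68626047  123.48993071] [-6.13407613  3.05303663 14.94143972]
```

View pics/s27.png

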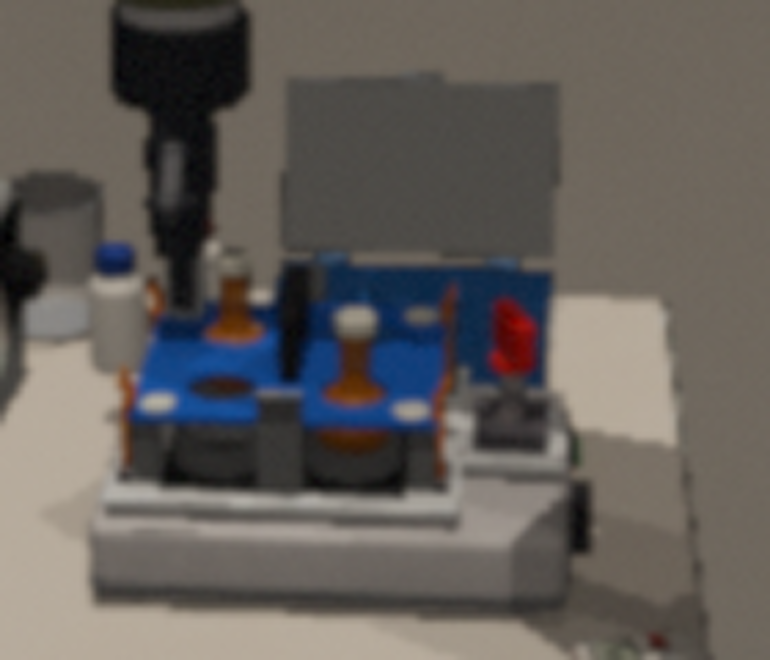

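View pics/w27.png

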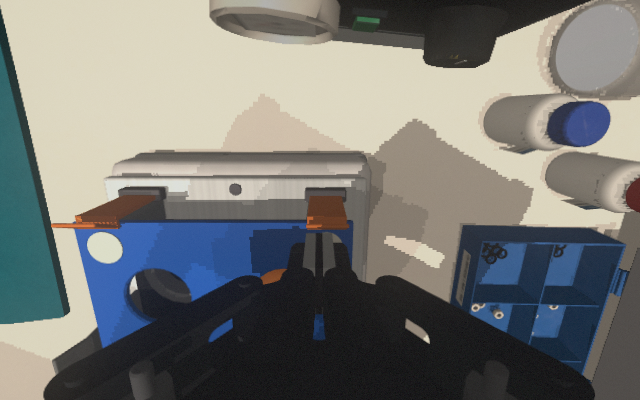

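Request:
jog_arm([
  {"offset": [0, -0.02, 0], "yaw": 0},
  {"offset": [0, -0.04, 0], "yaw": 0},
  {"offset": [-0.02, -0.045, 0], "yaw": 0},
  {"offset": [-0.055, -0.045, 0], "yaw": 0},
  {"offset": [-0.09, -0.04, 0], "yaw": 0},
  {"offset": [-0.112, -0.03, 0], "yaw": 0},
  {"offset": [-0.112, -0.016, 0], "yaw": 0},
  {"offset": [-0.112, -0.014, 0], "yaw": 0},
  {"offset": [-0.112, -0.014, 0], "yaw": 0},
])

```text
time_s: 37.45
eef_pos: [610.6, -100.8, 137.0]
ee_rot: [-0.499, 0.495, -0.503, 0.503]
force: [0.1, -0.6, 0.4]
grip_width: 0.001
```

Request:
jog_arm([
  {"offset": [0, 0.001, 0], "yaw": 0},
  {"offset": [0, 0.002, 0], "yaw": 0},
  {"offset": [0, 0.003, 0], "yaw": 0},
  {"offset": [0, 0.004, 0], "yaw": 0},
  {"offset": [0, 0.004, 0], "yaw": 0},
])

```text
time_s: 37.87
eef_pos: [610.6, -101.1, 132.9]
ee_rot: [-0.498, 0.495, -0.503, 0.503]
force: [0.8, 0.1, -1.0]
grip_width: -0.001
```

Request:
jog_arm([
  {"offset": [0, 0.001, 0], "yaw": 0},
  {"offset": [0, 0.002, 0], "yaw": 0},
  {"offset": [0, 0.003, 0], "yaw": 0},
  {"offset": [0, 0.003, 0], "yaw": 0},
])

```text
time_s: 38.2
eef_pos: [610.5, -101.0, 129.7]
ee_rot: [0.498, -0.495, 0.503, -0.503]
force: [-0.0, 0.6, 0.4]
grip_width: 0.001
```

Request:
jog_arm([
  {"offset": [0, 0.001, 0], "yaw": 0},
  {"offset": [0, 0.002, 0], "yaw": 0},
  {"offset": [0, 0.003, 0], "yaw": 0},
  {"offset": [0, 0.003, 0], "yaw": 0},
])

```text
time_s: 38.53
eef_pos: [610.5, -100.9, 126.4]
ee_rot: [0.498, -0.495, 0.503, -0.503]
force: [-0.8, -0.3, -0.4]
grip_width: 0.001
```

Request:
jog_arm([
  {"offset": [0, 0.001, 0], "yaw": 0},
  {"offset": [0, 0.002, 0], "yaw": 0},
  {"offset": [0, 0.002, 0], "yaw": 0},
])

```text
time_s: 38.78
eef_pos: [610.4, -100.9, 124.2]
ee_rot: [0.498, -0.495, 0.504, -0.503]
force: [-1.0, -0.1, -0.3]
grip_width: -0.002
```

Request:
jog_arm([
  {"offset": [0, 0.001, 0], "yaw": 0},
  {"offset": [0, 0.002, 0], "yaw": 0},
  {"offset": [0, 0.002, 0], "yaw": 0},
])

```text
time_s: 39.03
eef_pos: [610.5, -101.0, 123.6]
ee_rot: [-0.498, 0.495, -0.503, 0.503]
force: [-4.1, 0.6, 10.1]
grip_width: 0.001
```

Run:
```python
from h import *
s=ctrl.sense(); print(s['eef_pos'],s['force'])
c=cap('side');crop(c,'s28',260,110,400,230,5.5); c=cap('wrist','w28')
```

```text
[ 610.53249062 -100.97306368  123.56703518] [-4.13341477  0.55578455 10.0841585 ]
```

View pics/s28.png

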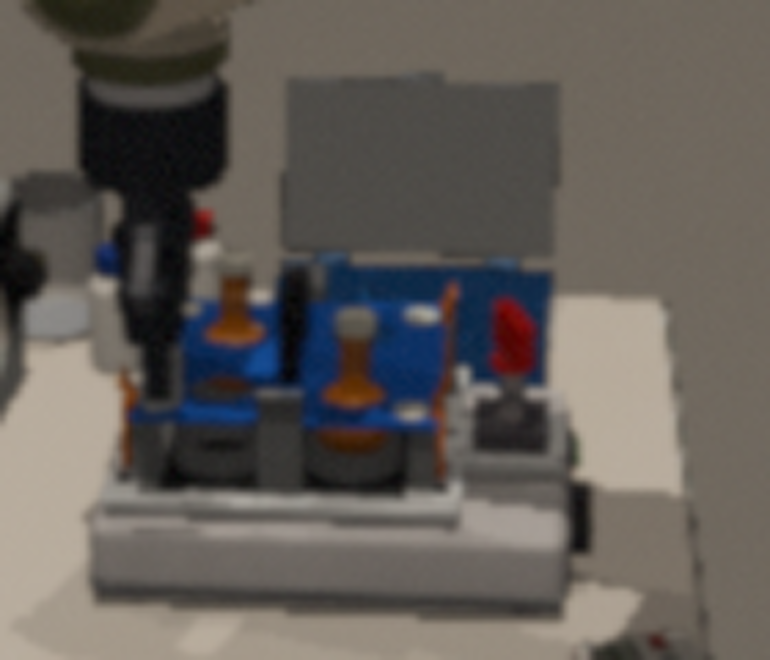

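View pics/w28.png

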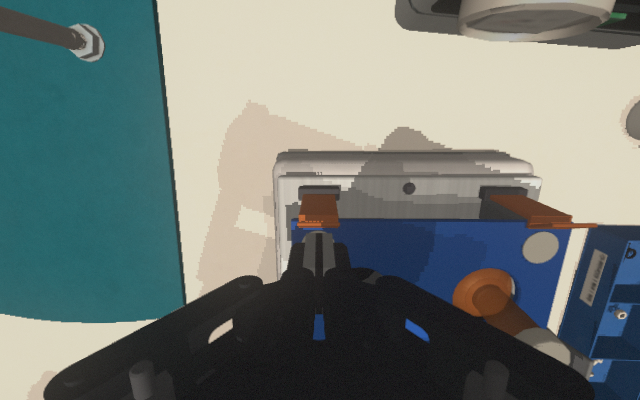

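Request:
jog_arm([
  {"offset": [0, -0.03, 0], "yaw": 0},
  {"offset": [0, -0.06, 0], "yaw": 0},
  {"offset": [0.01, -0.09, -0.02], "yaw": 0},
  {"offset": [0.04, -0.1, -0.05], "yaw": 0},
  {"offset": [0.055, -0.1, -0.085], "yaw": 0},
  {"offset": [0.055, -0.1, -0.12], "yaw": 0},
  {"offset": [0.055, -0.1, -0.15], "yaw": 0},
  {"offset": [0.055, -0.1, -0.17], "yaw": 0},
  {"offset": [0.055, -0.1, -0.17], "yaw": 0},
  {"offset": [0.055, -0.1, -0.17], "yaw": 0},
])

```text
time_s: 39.97
eef_pos: [439.2, -154.2, 223.3]
ee_rot: [-0.498, 0.495, -0.503, 0.504]
force: [0.3, -0.2, 0.7]
grip_width: -0.001
```

Run:
```python
from h import *
w=cap('wrist','w29'); s=w['s']; T=toolT(s); print(s['time_s'],s['eef_pos'],np.arctan2(T[1,0],T[0,0]))
t=cap('top'); print(atz(t,[[359.2,233.7]],131)); crop(t,'t29',300,150,400,270,6)
c=cap('side');crop(c,'s29',260,110,400,230,5.5)
```

```text
39.9667 [ 439.23450473 -154.24136947  223.29176452] -1.584972113738007
[[ 425.80787497 -157.19579136  131.        ]]
```

View pics/w29.png

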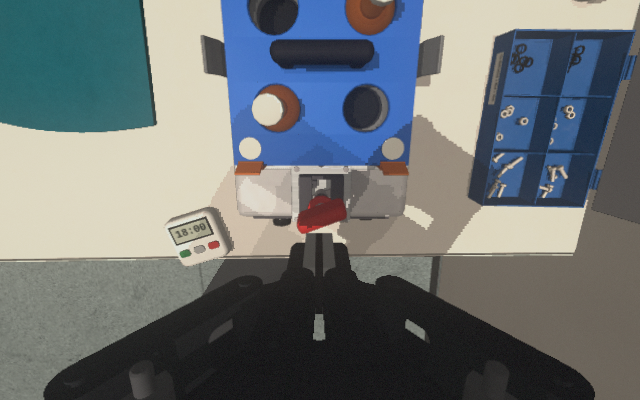

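View pics/s29.png

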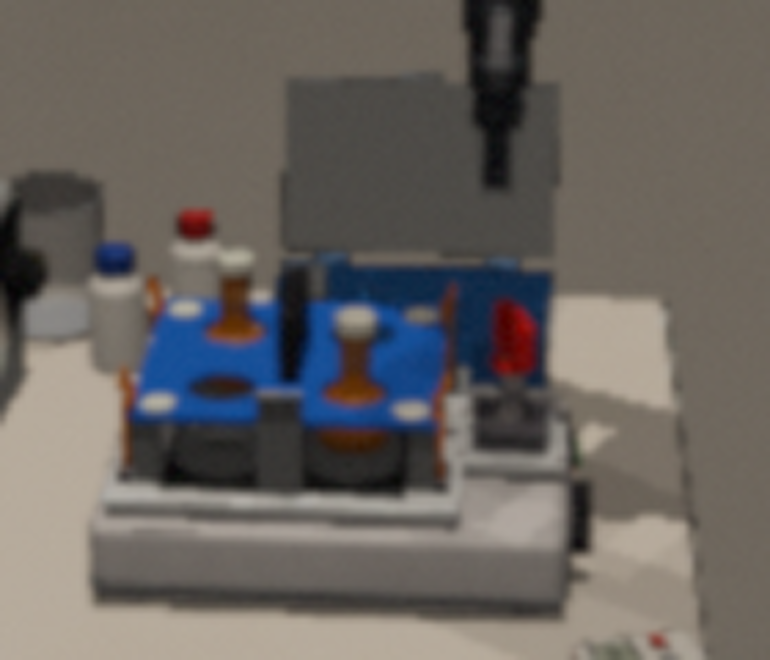

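Run:
```python
from h import *
w=cap('wrist'); crop(w,'w29a',220,140,420,250,4)
c=cap('side'); p=[546.4,-155.9,-.012]; obs=np.array([(185,310),(422,315),(158,402),(410,410)])/5.5+[260,110]
for z in (106.5,119.5): print(z,(proj(c,shpts(p,np.array([[66,-58],[-66,-58],[66,58],[-66,58]]),z))-obs).round(1).tolist())
```

```text
106.5 [[-1.6, 0.4], [-1.6, 0.7], [-1.5, 0.8], [-1.1, 0.7]]
119.5 [[-1.7, -3.5], [-1.5, -3.2], [-1.6, -3.3], [-1.1, -3.4]]
```

View pics/w29a.png

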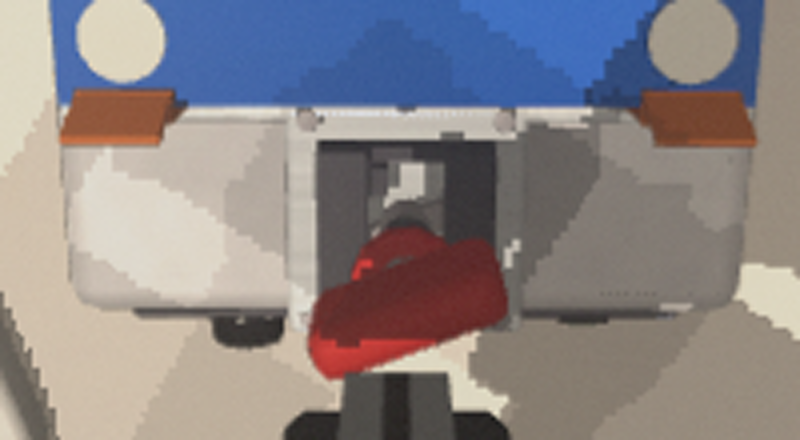

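Run:
```python
from h import *
w=cap('wrist'); k=lambda q:np.array(q)/4+[220,140]
P=atz(w,k([(410,292),(325,330),(495,267),(320,312),(487,243)]),138); print(P.round(1)); 
for a,b in((1,2),(3,4)):
    d=P[b]-P[a]; print(np.arctan2(d[1],d[0]),np.linalg.norm(d))
```

```text
[[ 436.3 -156.1  138. ]
 [ 428.8 -140.   138. ]
 [ 441.  -172.   138. ]
 [ 432.5 -139.2  138. ]
 [ 445.7 -170.4  138. ]]
-1.2061093628526272 34.21974294634386
-1.1697162500689895 33.971107174329816
```

Run:
```python
from h import *
print(move([434,-155,195]))
```

```text
[ 0.00119519  0.02748241 -0.0060041 ]
```

Request:
jog_arm([
  {"offset": [0, 0, -0.005], "yaw": 0.12},
  {"offset": [0, 0, -0.005], "yaw": 0.24},
  {"offset": [0, 0, -0.005], "yaw": 0.36},
  {"offset": [0, 0, -0.005], "yaw": 0.48},
  {"offset": [0, 0, -0.005], "yaw": 0.6},
  {"offset": [0, 0, -0.005], "yaw": 0.72},
  {"offset": [0, 0, -0.005], "yaw": 0.84},
  {"offset": [0, 0, -0.005], "yaw": 0.96},
  {"offset": [0, 0, -0.005], "yaw": 1.08},
  {"offset": [0, 0, -0.005], "yaw": 1.175},
  {"offset": [0, 0, -0.005], "yaw": 1.175},
  {"offset": [0, 0, -0.005], "yaw": 1.175},
], fingers=0.034)

```text
time_s: 41.27
eef_pos: [435.1, -153.9, 222.3]
ee_rot: [0.137, -0.134, 0.695, -0.693]
force: [-0.6, 0.4, 0.7]
grip_width: 0.4
```

Run:
```python
from h import *
w=cap('wrist','w30'); s=w['s']; T=toolT(s); print(s['time_s'],s['eef_pos'],np.arctan2(T[1,0],T[0,0]),s['joints'].round(2))
crop(w,'w30a',220,120,420,270,4)
```

```text
41.2667 [ 435.1490115  -153.87293161  222.3231747 ] -2.7552188415648287 [-0.6   0.2   1.72  0.01  1.23  2.16]
```

View pics/w30a.png

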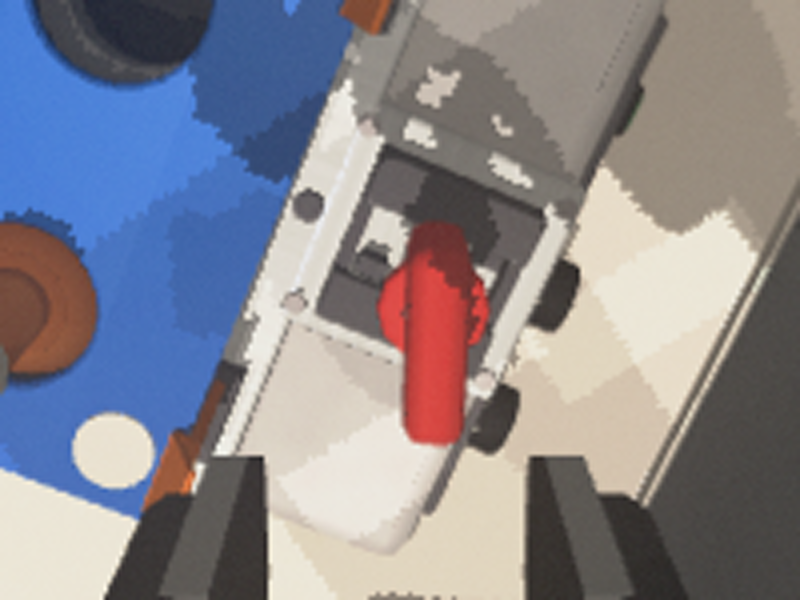

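Run:
```python
from h import *
w=cap('wrist'); k=lambda q:np.array(q)/4+[220,120]
P=atz(w,k([(435,333),(433,440),(439,226)]),138); print(P.round(1)); d=P[1]-P[2]; print(np.arctan2(-d[1],-d[0]),np.linalg.norm(d))
Q=(P[1]+P[2])/2; print(Q,move([Q[0],Q[1],140]))
```

```text
[[ 430.  -159.2  138. ]
 [ 422.  -139.2  138. ]
 [ 437.1 -178.2  138. ]]
-1.2006314947303083 41.767065473310524
[ 429.5852818  -158.71607356  138.        ] [0.00724602 0.08236861 0.00259384]
```

Request:
jog_arm([
  {"offset": [0.003, 0.02, 0.001], "yaw": 0},
  {"offset": [0.006, 0.04, 0.002], "yaw": 0},
  {"offset": [0.006, 0.055, 0.002], "yaw": 0},
  {"offset": [0.006, 0.058, 0.002], "yaw": 0},
  {"offset": [0.006, 0.058, 0.002], "yaw": 0},
  {"offset": [0.006, 0.058, 0.002], "yaw": 0},
])

```text
time_s: 41.87
eef_pos: [430.8, -158.0, 165.1]
ee_rot: [0.138, -0.134, 0.695, -0.693]
force: [0.5, -0.3, 0.6]
grip_width: 0.397
```

Run:
```python
from h import *
w=cap('wrist','w31'); s=w['s']; T=toolT(s); print(s['time_s'],s['eef_pos'],np.arctan2(T[1,0],T[0,0]))
crop(w,'w31a',220,120,420,270,4)
```

```text
41.8667 [ 430.82235011 -157.95831803  165.10703786] -2.7546874652113207
```

View pics/w31a.png

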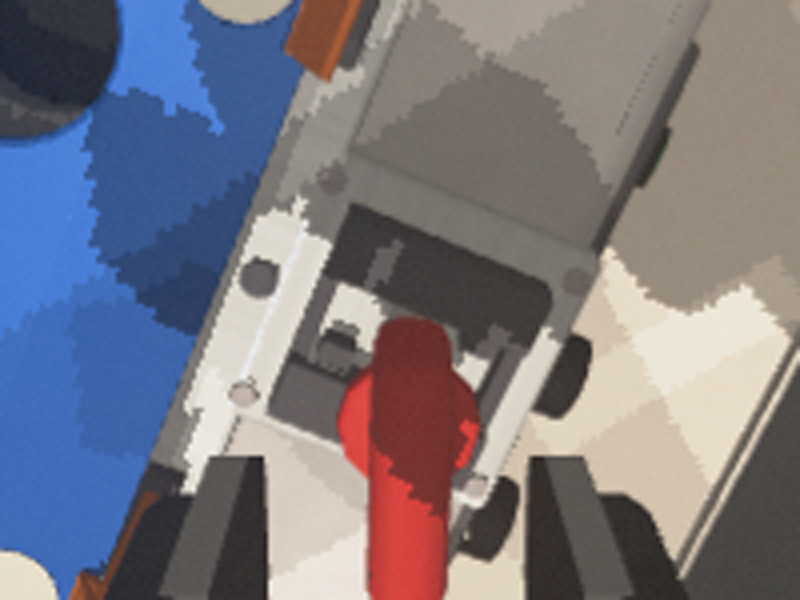

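Run:
```python
from h import *
w=cap('wrist','w31f'); s=w['s'];T=toolT(s); 
for zz in (-20,0,20): print(proj(w,[s['eef_pos']+T[:3,2]*zz-[0,0,s['eef_pos'][2]-138]]))
crop(w,'w31b',220,170,420,320,4)
```

```text
[[319.48280464 272.18854079]]
[[319.52091285 240.53452531]]
[[319.56199961 206.68363389]]
```

View pics/w31b.png

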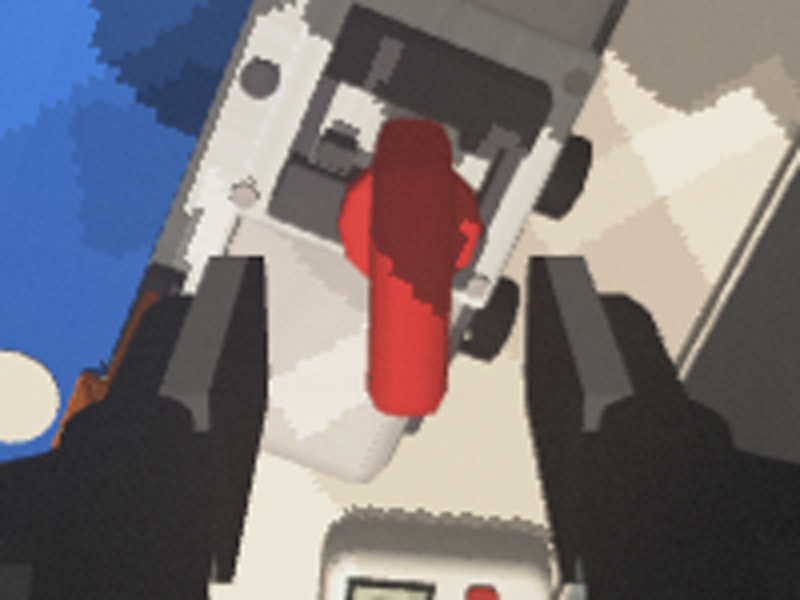

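Request:
jog_arm([
  {"offset": [0.0017, 0.012, 0], "yaw": 0},
  {"offset": [0.0017, 0.024, 0], "yaw": 0},
  {"offset": [0.0017, 0.034, 0], "yaw": 0},
  {"offset": [0.0017, 0.037, 0], "yaw": 0},
  {"offset": [0.0017, 0.037, 0], "yaw": 0},
])

```text
time_s: 42.38
eef_pos: [429.6, -158.5, 128.4]
ee_rot: [0.138, -0.134, 0.695, -0.693]
force: [-0.3, -0.7, 0.3]
grip_width: 0.397
```

Request:
jog_arm([
  {"offset": [0, 0, 0], "yaw": 0},
  {"offset": [0, 0, 0], "yaw": 0},
  {"offset": [0, 0, 0], "yaw": 0},
  {"offset": [0, 0, 0], "yaw": 0},
  {"offset": [0, 0, 0], "yaw": 0},
], fingers=0.0, grip_force=40)

```text
time_s: 42.8
eef_pos: [429.9, -158.8, 129.3]
ee_rot: [0.138, -0.134, 0.694, -0.694]
force: [-0.5, -0.4, 6.6]
grip_width: 0.132
```

Run:
```python
from h import *
w=cap('wrist'); crop(w,'w32',220,150,420,300,4); s=w['s'];T=toolT(s); print(s['eef_pos'],s['force'],s['wrist_torque'],s['grip_width'],np.arctan2(T[1,0],T[0,0]))
```

```text
[ 429.9390171  -158.84630424  129.29807191] [-0.52382474 -0.39936535  6.61688504] [ 0.0581734   0.21872011 -0.04537804] 0.13196580140151767 -2.7546710165182273
```

View pics/w32.png

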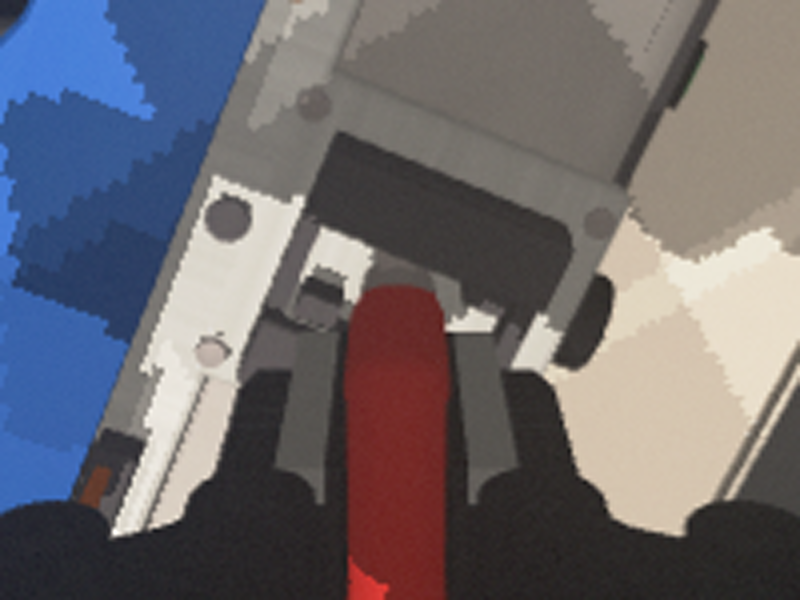

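Request:
jog_arm([
  {"offset": [0, 0, 0], "yaw": -0.08},
  {"offset": [0, 0, 0], "yaw": -0.18},
  {"offset": [0, 0, 0], "yaw": -0.28},
  {"offset": [0, 0, 0], "yaw": -0.38},
  {"offset": [0, 0, 0], "yaw": -0.48},
  {"offset": [0, 0, 0], "yaw": -0.58},
  {"offset": [0, 0, 0], "yaw": -0.58},
])

```text
time_s: 43.43
eef_pos: [430.0, -158.9, 129.4]
ee_rot: [-0.332, 0.328, -0.625, 0.626]
force: [0.3, -0.4, 0.4]
grip_width: 0.13
```

Run:
```python
from h import *
w=cap('wrist'); crop(w,'w33',220,150,420,300,4); s=w['s'];T=toolT(s); print(s['eef_pos'],s['force'],s['wrist_torque'],s['grip_width'],np.arctan2(T[1,0],T[0,0]))
```

```text
[ 429.98801954 -158.85720237  129.4447139 ] [ 0.26721588 -0.40170199  0.37587443] [ 0.02840622  0.00924913 -0.0453899 ] 0.12952477334170648 -2.171111934082638
```

View pics/w33.png

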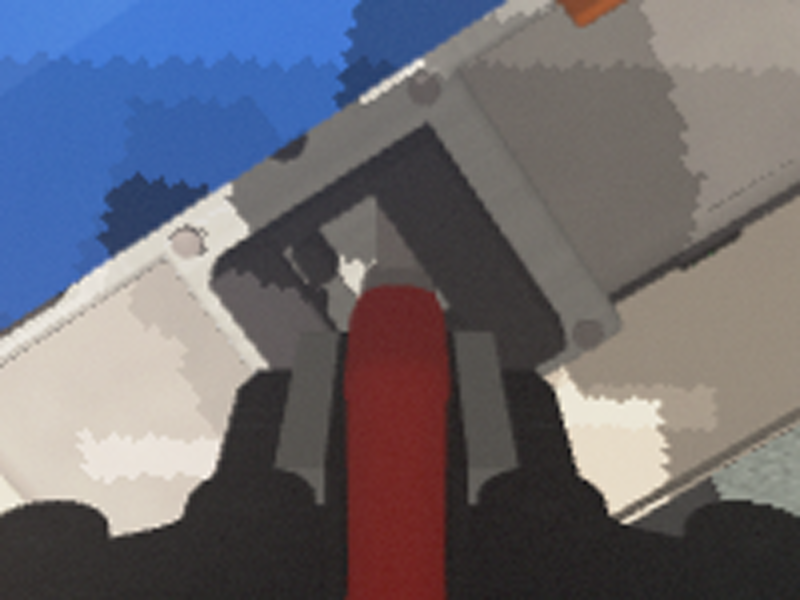

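Request:
jog_arm([
  {"offset": [0, 0, 0], "yaw": -0.1},
  {"offset": [0, 0, 0], "yaw": -0.2},
  {"offset": [0, 0, 0], "yaw": -0.3},
  {"offset": [0, 0, 0], "yaw": -0.4},
  {"offset": [0, 0, 0], "yaw": -0.48},
  {"offset": [0, 0, 0], "yaw": -0.53},
  {"offset": [0, 0, 0], "yaw": -0.57},
  {"offset": [0, 0, 0], "yaw": -0.57},
])

```text
time_s: 44.15
eef_pos: [429.7, -157.5, 129.4]
ee_rot: [-0.493, 0.488, -0.509, 0.509]
force: [-0.6, 7.5, 2.5]
grip_width: 0.133
```

Run:
```python
from h import *
s=ctrl.sense();T=toolT(s); print(s['eef_pos'],s['force'],s['wrist_torque'],s['grip_width'],np.arctan2(T[1,0],T[0,0]))
```

```text
[ 429.69513554 -157.52640696  129.37375232] [-0.63574082  7.48282361  2.53511759] [ 1.47204751  0.05810414 -0.09542046] 0.13266126132194112 -1.6085848386224082
```

Request:
jog_arm([
  {"offset": [0, -0.002, 0], "yaw": -0.01},
  {"offset": [0, -0.004, 0], "yaw": -0.01},
  {"offset": [0, -0.006, 0], "yaw": -0.01},
  {"offset": [0, -0.006, 0], "yaw": -0.01},
])

```text
time_s: 44.48
eef_pos: [429.7, -157.4, 135.7]
ee_rot: [0.495, -0.49, 0.507, -0.507]
force: [-0.2, 2.7, 0.7]
grip_width: 0.133
```

Rising freely; check that the lock comes along.

Request:
jog_arm([
  {"offset": [0, -0.008, 0], "yaw": 0},
  {"offset": [0, -0.016, 0], "yaw": 0},
  {"offset": [0, -0.03, 0], "yaw": 0},
  {"offset": [0, -0.05, 0], "yaw": 0},
  {"offset": [0, -0.075, 0], "yaw": 0},
  {"offset": [0, -0.1, 0], "yaw": 0},
  {"offset": [0, -0.12, 0], "yaw": 0},
  {"offset": [0, -0.12, 0], "yaw": 0},
  {"offset": [0, -0.12, 0], "yaw": 0},
])

```text
time_s: 45.23
eef_pos: [429.2, -158.4, 256.9]
ee_rot: [-0.495, 0.49, -0.506, 0.508]
force: [-0.5, -0.1, -1.4]
grip_width: 0.134
```

Run:
```python
from h import *
w=cap('wrist','w34'); s=w['s'];T=toolT(s); print(s['time_s'],s['eef_pos'],s['force'],s['grip_width'],s['joints'].round(2))
c=cap('side');crop(c,'s34',240,90,410,230,4.5)
t=cap('top'); crop(t,'t34',300,130,500,280,4)
for r in ctrl.regions_of('top','box_mid')[:2]: print(r['score'],r['box'],cen(r['region']))
```

```text
45.2333 [ 429.2106913  -158.38543015  256.91438923] [-0.50242703 -0.0781628  -1.42234825] 0.1338669520040419 [-0.61  0.15  1.68  0.01  1.31  0.98]
0.79 [415.2, 174.0, 481.3, 249.4] [448.82956522 214.08099379]
0.47 [325.2, 160.3, 386.2, 250.1] [345.6724537  195.62962963]
```

View pics/s34.png

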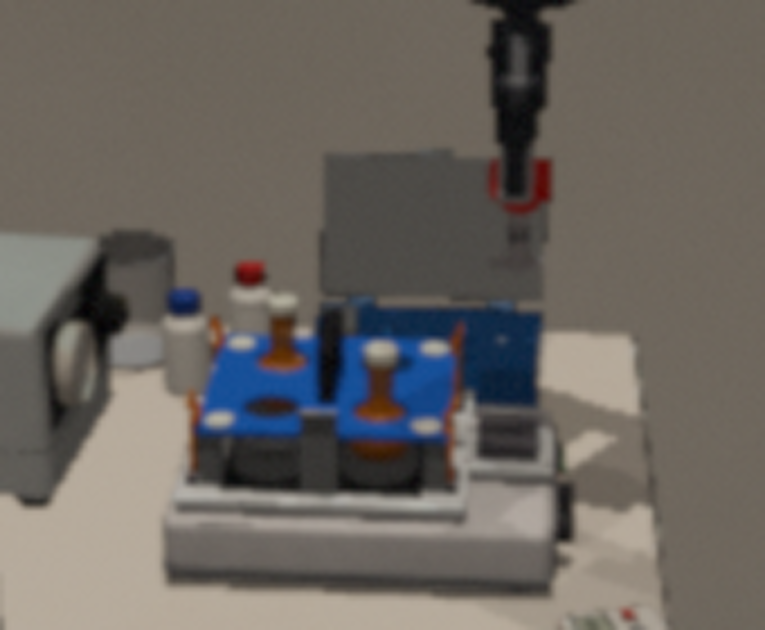

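View pics/t34.png

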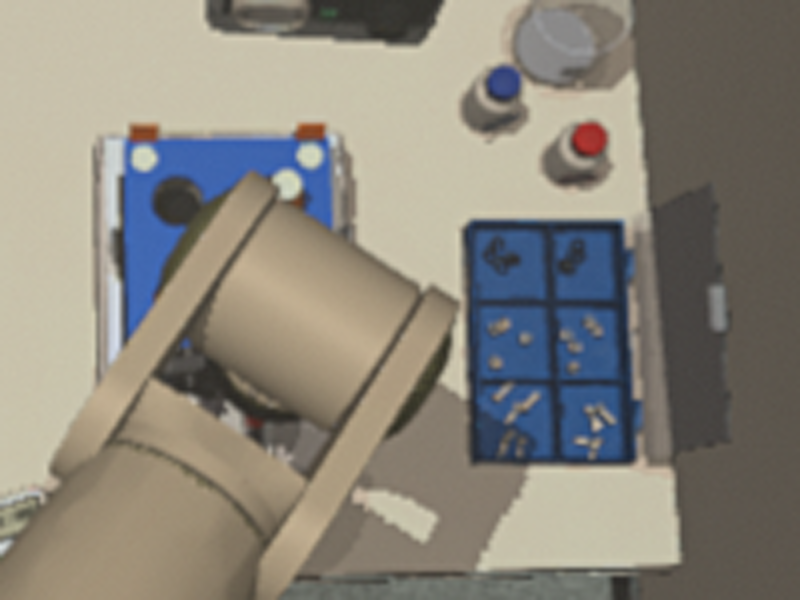

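View pics/w34.png

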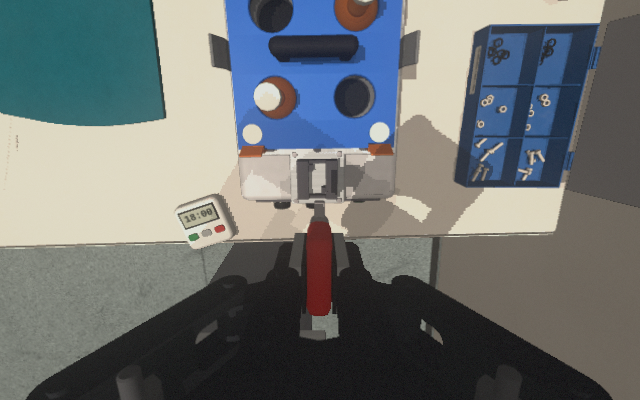

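Run:
```python
from h import *
w=cap('wrist');t=cap('top')
k=lambda q:np.array(q)/4+[300,130]
C=atz(t,k([(463,222),(625,220),(637,463),(473,465)]),34);print(C.round(0),C.mean(0))
C=atz(w,[(479,27),(603,24),(562,188),(456,185)],34);print(C.round(0),C.mean(0))
crop(w,'w34a',440,10,640,200,4)
```

```text
[[ 575. -337.   34.]
 [ 573. -455.   34.]
 [ 396. -447.   34.]
 [ 398. -331.   34.]] [ 485.52336433 -392.58158156   34.        ]
[[ 575. -326.   34.]
 [ 572. -450.   34.]
 [ 400. -444.   34.]
 [ 407. -320.   34.]] [ 488.41767475 -384.89379994   34.        ]
```

View pics/w34a.png

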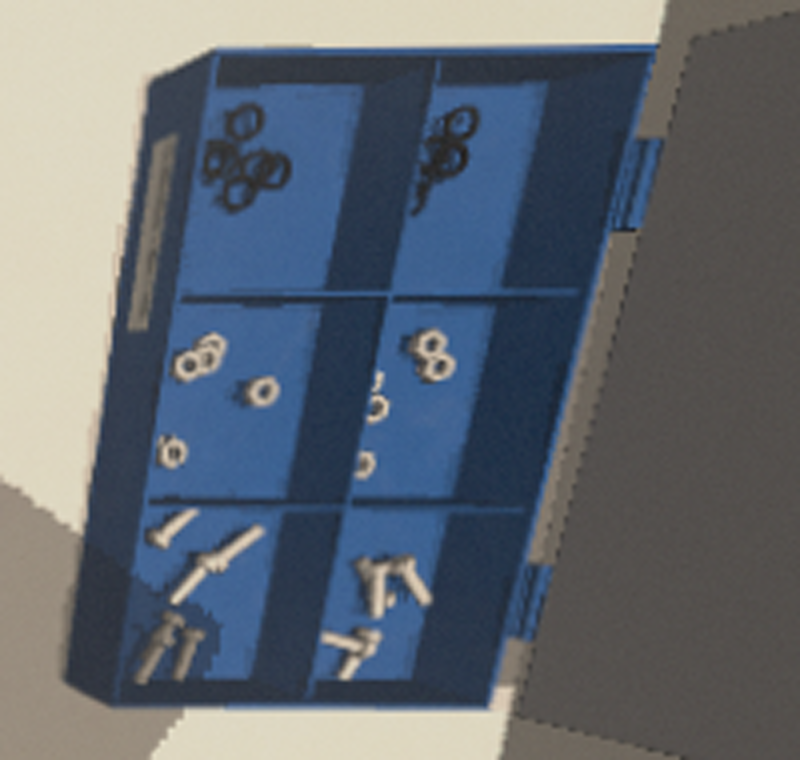

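Run:
```python
from h import *
w=cap('wrist'); k=lambda q:np.array(q)/4+[440,10]
C=atz(w,k([(213,55),(655,48),(490,706),(115,703)]),34);print(C.round(0),C.mean(0))
C=atz(w,k([(182,298),(390,295),(345,500),(150,503)]),31);print(C.round(0),C.mean(0))
print(move([487,-363,215]))
```

```text
[[ 578. -340.   34.]
 [ 575. -450.   34.]
 [ 402. -445.   34.]
 [ 406. -335.   34.]] [ 489.83796166 -392.56163493   34.        ]
[[ 519. -341.   31.]
 [ 518. -397.   31.]
 [ 463. -395.   31.]
 [ 464. -340.   31.]] [ 491.14163946 -368.28579663   31.        ]
[0.20352362 0.03921549 0.0639011 ]
```

Request:
jog_arm([
  {"offset": [0.035, 0.0, 0.01], "yaw": 0},
  {"offset": [0.07, 0.0, 0.02], "yaw": 0},
  {"offset": [0.105, 0.01, 0.035], "yaw": 0},
  {"offset": [0.14, 0.02, 0.05], "yaw": 0},
  {"offset": [0.175, 0.03, 0.06], "yaw": 0},
  {"offset": [0.207, 0.04, 0.066], "yaw": 0},
  {"offset": [0.207, 0.04, 0.066], "yaw": 0},
  {"offset": [0.207, 0.04, 0.066], "yaw": 0},
])

```text
time_s: 46.25
eef_pos: [488.5, -367.5, 212.3]
ee_rot: [0.495, -0.49, 0.509, -0.506]
force: [-0.0, 1.0, -0.6]
grip_width: 0.129
```

Run:
```python
from h import *
w=cap('wrist','w35'); s=w['s'];T=toolT(s); print(s['time_s'],s['eef_pos'],np.arctan2(T[1,0],T[0,0]),s['grip_width'],s['dq'].round(2))
```

```text
46.25 [ 488.51364082 -367.45775804  212.30824729] -1.6017690364508212 0.12880464980229553 [ 0.04 -0.06  0.02  0.    0.    0.01]
```

View pics/w35.png

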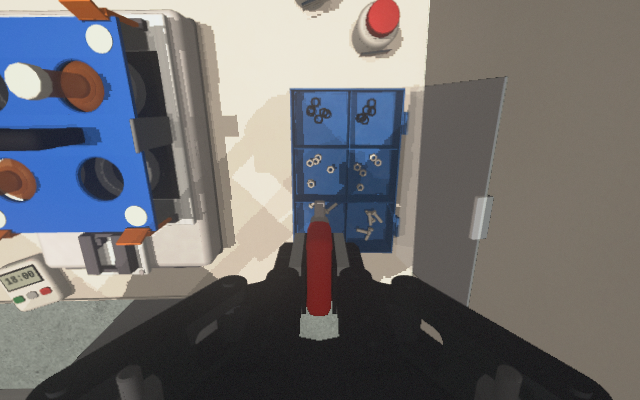

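Run:
```python
from h import *
w=cap('wrist'); P=atz(w,[(321.5,174.5),(348,170)],31); print(P); crop(w,'w35a',270,70,430,260,4)
print(move([P[0][0],P[0][1],110]))
```

```text
[[ 492.72858434 -367.87994894   31.        ]
 [ 496.78596011 -395.87965238   31.        ]]
[0.00250672 0.10418528 0.00335801]
```

View pics/w35a.png

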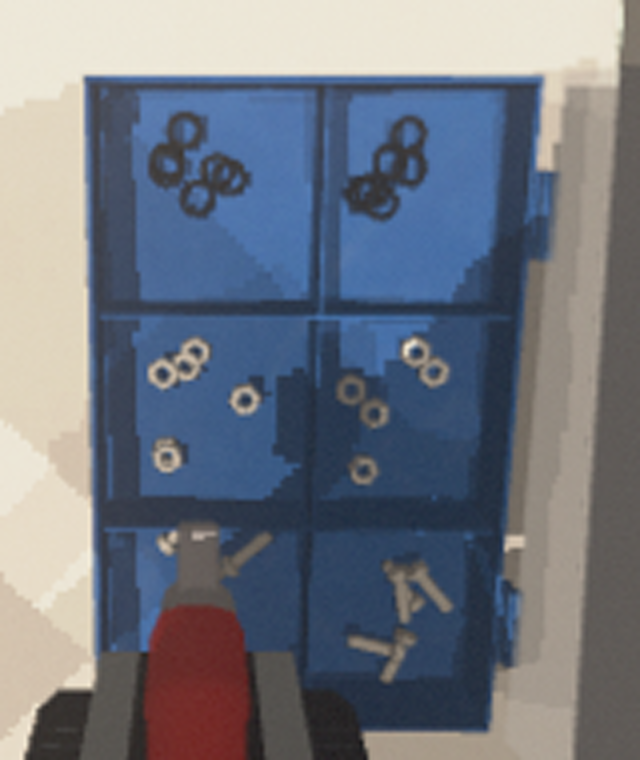

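Request:
jog_arm([
  {"offset": [0.001, 0.03, 0.003], "yaw": 0},
  {"offset": [0.001, 0.06, 0.004], "yaw": 0},
  {"offset": [0.001, 0.09, 0.004], "yaw": 0},
  {"offset": [0.001, 0.1, 0.004], "yaw": 0},
  {"offset": [0.001, 0.1, 0.004], "yaw": 0},
  {"offset": [0.001, 0.1, 0.004], "yaw": 0},
])

```text
time_s: 46.85
eef_pos: [493.9, -366.3, 115.8]
ee_rot: [-0.495, 0.49, -0.507, 0.507]
force: [-0.3, -0.4, -0.2]
grip_width: 0.13
```

Run:
```python
from h import *
w=cap('wrist','w36'); s=w['s'];T=toolT(s); print(s['time_s'],s['eef_pos'],s['grip_width'],s['force'])
c=cap('side');crop(c,'s36',290,90,390,200,6)
```

```text
46.85 [ 493.93331109 -366.34543721  115.81797205] 0.130225873693714 [-0.29461803 -0.38201973 -0.20150039]
```

View pics/w36.png

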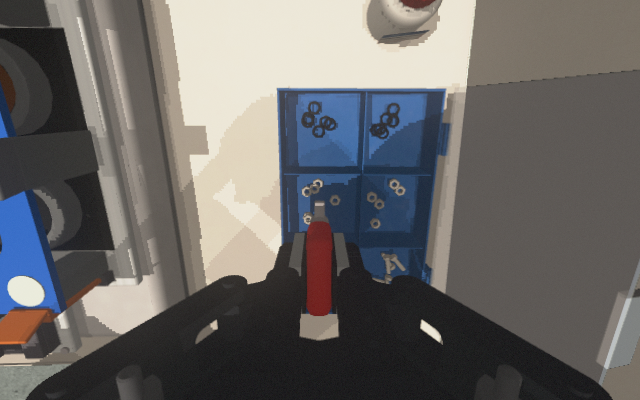

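View pics/s36.png

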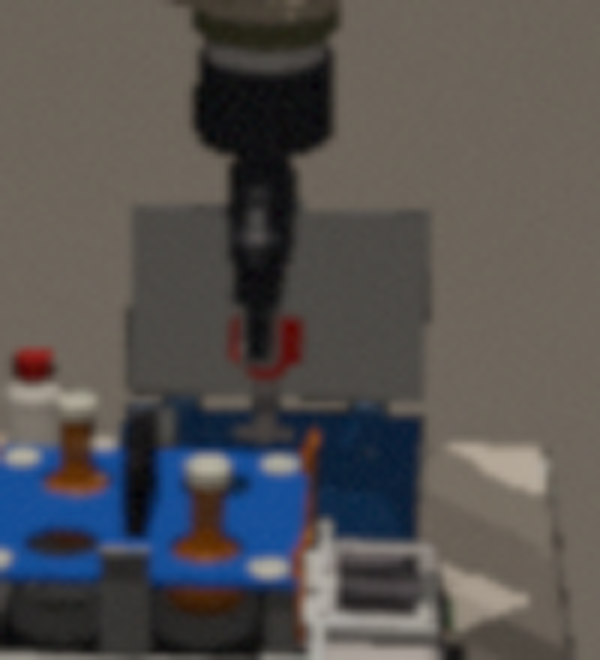

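Request:
jog_arm([
  {"offset": [0, 0.015, 0], "yaw": 0},
  {"offset": [0, 0.028, 0], "yaw": 0},
  {"offset": [0, 0.036, 0], "yaw": 0},
  {"offset": [0, 0.039, 0], "yaw": 0},
  {"offset": [0, 0.041, 0], "yaw": 0},
  {"offset": [0, 0.041, 0], "yaw": 0},
  {"offset": [0, 0.041, 0], "yaw": 0},
])

```text
time_s: 47.53
eef_pos: [494.7, -367.1, 76.5]
ee_rot: [-0.495, 0.49, -0.506, 0.508]
force: [0.2, -0.8, -0.3]
grip_width: 0.131
```

Request:
jog_arm([
  {"offset": [0, 0.001, 0], "yaw": 0},
  {"offset": [0, 0.003, 0], "yaw": 0},
  {"offset": [0, 0.003, 0], "yaw": 0},
])

```text
time_s: 47.78
eef_pos: [494.7, -367.1, 73.4]
ee_rot: [-0.495, 0.49, -0.506, 0.508]
force: [-0.4, -0.1, -0.6]
grip_width: 0.134
```

Request:
jog_arm([
  {"offset": [0, 0.001, 0], "yaw": 0},
  {"offset": [0, 0.003, 0], "yaw": 0},
  {"offset": [0, 0.003, 0], "yaw": 0},
])

```text
time_s: 48.03
eef_pos: [494.6, -366.9, 70.0]
ee_rot: [-0.495, 0.49, -0.506, 0.508]
force: [-1.0, 0.0, -1.2]
grip_width: 0.131
```

Run:
```python
from h import *
w=cap('wrist','w37'); s=w['s']; print(s['eef_pos'],s['force'])
c=cap('side');crop(c,'s37',290,90,390,200,6)
```

```text
[ 494.59177296 -366.94036869   69.96650195] [-0.99273168  0.03155776 -1.17387465]
```

View pics/w37.png

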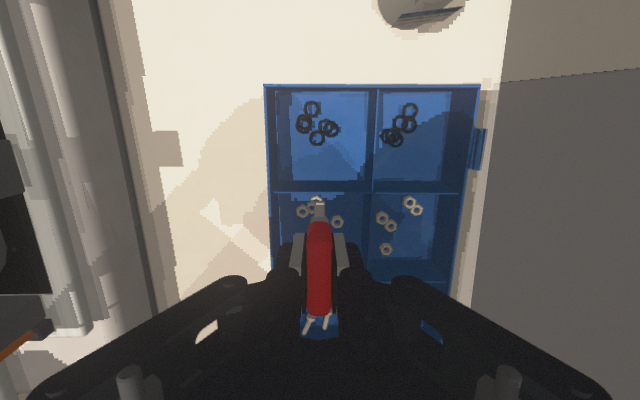

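Request:
jog_arm([
  {"offset": [0, 0.001, 0], "yaw": 0},
  {"offset": [0, 0.0015, 0], "yaw": 0},
  {"offset": [0, 0.0015, 0], "yaw": 0},
])

```text
time_s: 48.38
eef_pos: [494.7, -366.9, 68.6]
ee_rot: [-0.495, 0.49, -0.506, 0.508]
force: [-0.1, 0.3, 0.7]
grip_width: 0.131
```

Request:
jog_arm([
  {"offset": [0, 0, 0], "yaw": 0},
  {"offset": [0, 0, 0], "yaw": 0},
  {"offset": [0, 0, 0], "yaw": 0},
  {"offset": [0, 0, 0], "yaw": 0},
], fingers=0.045)

```text
time_s: 48.72
eef_pos: [494.7, -367.0, 68.7]
ee_rot: [-0.495, 0.49, -0.506, 0.508]
force: [-0.6, -0.1, 0.3]
grip_width: 0.525
```

Request:
jog_arm([
  {"offset": [0, -0.01, 0], "yaw": 0},
  {"offset": [0, -0.03, 0], "yaw": 0},
  {"offset": [0, -0.06, 0], "yaw": 0},
  {"offset": [0, -0.1, 0], "yaw": 0},
  {"offset": [0, -0.14, 0], "yaw": 0},
  {"offset": [0, -0.17, 0], "yaw": 0},
  {"offset": [0, -0.17, 0], "yaw": 0},
])

```text
time_s: 49.3
eef_pos: [494.7, -368.8, 246.9]
ee_rot: [-0.495, 0.49, -0.501, 0.513]
force: [0.4, 0.0, 0.2]
grip_width: 0.529
```

Run:
```python
from h import *
w=cap('wrist','w38'); s=w['s']; print(s['time_s'],s['eef_pos'],s['force'],s['grip_width'])
c=cap('side');crop(c,'s38',250,90,410,220,4.5)
t=cap('top');crop(t,'t38',300,130,500,280,4)
```

```text
49.3 [ 494.71679847 -368.78198477  246.86538718] [0.35798697 0.04976339 0.16684804] 0.5289706912579535
```

View pics/w38.png

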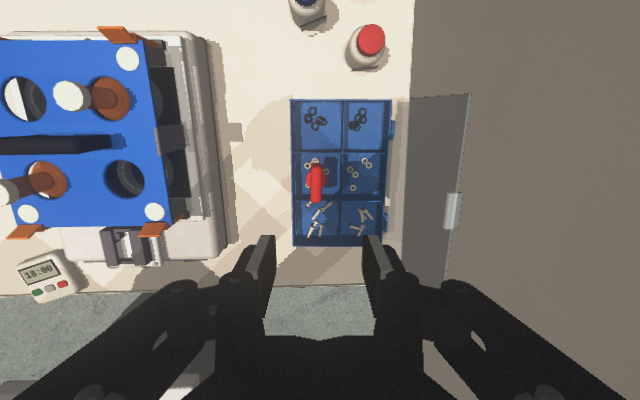

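View pics/s38.png

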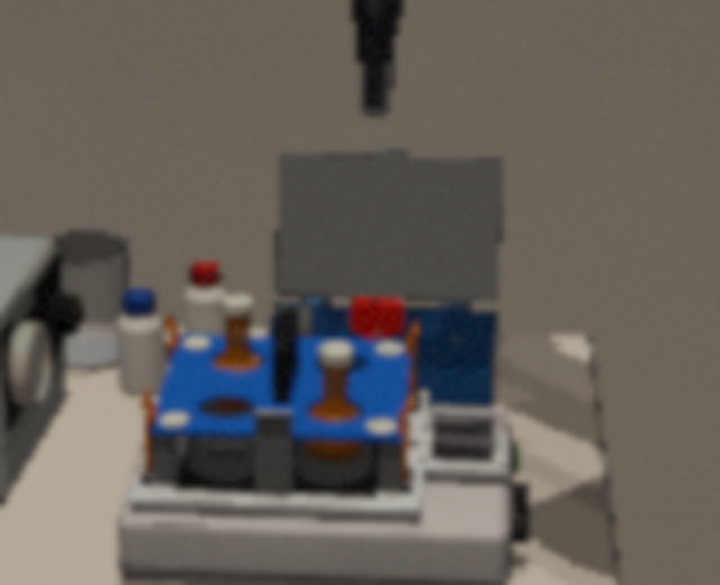

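Request:
jog_arm([
  {"offset": [0, -0.03, 0], "yaw": 0},
  {"offset": [-0.04, -0.04, 0], "yaw": 0},
  {"offset": [-0.08, -0.04, 0], "yaw": 0},
  {"offset": [-0.12, -0.04, 0], "yaw": 0},
  {"offset": [-0.16, -0.04, 0], "yaw": 0},
  {"offset": [-0.2, -0.04, 0], "yaw": 0},
  {"offset": [-0.21, -0.04, 0], "yaw": 0},
  {"offset": [-0.21, -0.04, 0], "yaw": 0},
])

```text
time_s: 50.12
eef_pos: [498.7, -154.9, 278.3]
ee_rot: [-0.496, 0.491, -0.506, 0.506]
force: [-0.6, 0.3, -0.1]
grip_width: 0.527
```

Run:
```python
from h import *
w=cap('wrist'); s=w['s']; print(s['time_s'],s['eef_pos']); crop(w,'w39',160,20,520,260,2.2)
t=cap('top');crop(t,'t39',300,130,500,280,4)
c=cap('side'); crop(c,'s39',250,90,410,220,4.5)
```

```text
50.1167 [ 498.71851416 -154.86660371  278.33650429]
```

View pics/w39.png

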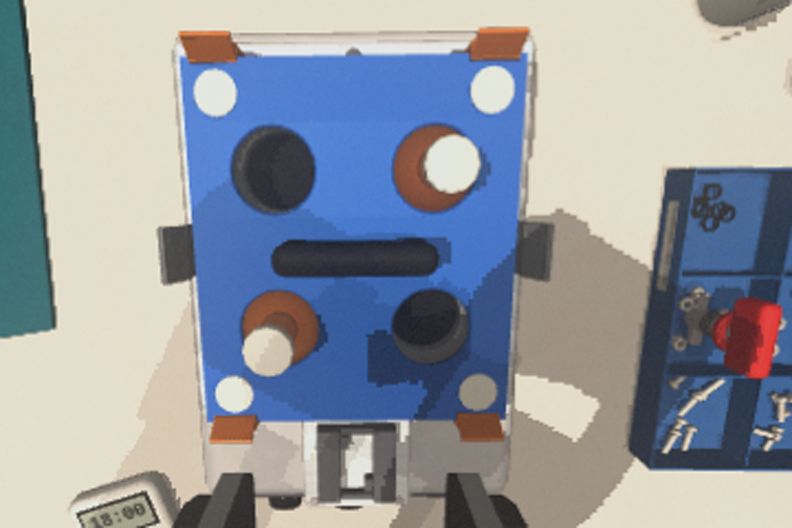

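View pics/t39.png

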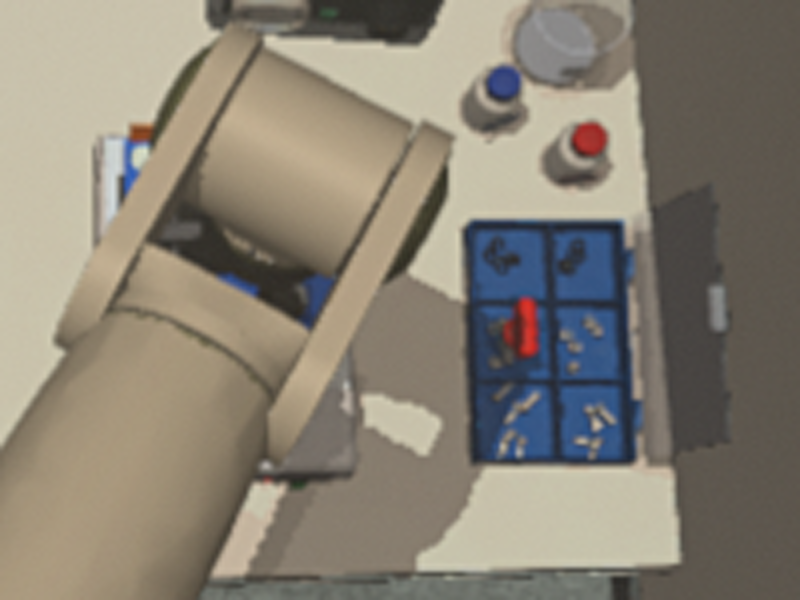

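Run:
```python
from h import *
print(ctrl.finish_job()); print(ctrl.sense()['time_s'])
```

```text
the job is handed in; nothing more can be done
None
the job is handed in; nothing more can be done
```

I finished all the steps and handed the job in at about 50 s; no verdict was reported.

- **Flasks:** Two flasks were there; the third cork ring was empty. They stand upright in the back-right and front-left cups.
- **Plate:** I laid the retaining plate over the necks and pressed all four corners. In the last wrist picture all four orange clip noses overlap its edges. In an earlier side view, taken before I removed the lock, the plate measured level at its home height at all four corners, to about 1 mm.
- **Press force:** One corner press read about 22 N against the suggested 20 N. The plate showed no ill effect, and the flask did not move visibly.
- **Lock:** I turned it anticlockwise to about 0.03 rad from the expected stop angle, where resistance built up. It then lifted out freely. It leans in the middle compartment of the parts box, on the side away from the lid, with its foot inside.
- **Bottles:** Both reagent bottles are standing, and the gripper is clear of everything.
- **Camera disagreement:** The top and wrist cameras disagreed by 3 to 7 mm. I relied on close-range wrist views and contact forces for the fits.

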